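# Load the label-cassette rack, thread its spindle and lock it

### The arm

A 6-joint arm with a two-finger parallel gripper is mounted at the origin on the work surface. World frame = base frame: x ahead of the robot, y to its left, z up, the work surface at z = 0. Lengths are in mm, angles in degrees, forces in N, time in s.
With the tool pointing down it reaches from about 275 to 850 mm from the base axis. Payload 5.2 kg.
Tool frame: the origin (TCP) lies between the finger pads; the fingertips stand 11 mm ahead of it and the grasp point (between the pads) lies 8 mm behind it; z points along the fingers, x is the direction in which the jaws open and shut, and the axes are right-handed (so a half turn about z gives the same grasp; the last joint's range is limited). The gripper opens to 85 mm and grips with 20 to 120 N. Pads are 22 mm wide; open, the fingers measure 114 mm over their backs; the gripper's body (76 mm by 85 mm) begins 54 mm behind the grasp point. The pads swing forward as they close: fully open they stand 13 mm farther back than shut.
Start: joints at [-81.807, 14.817, 87.949, -0, 77.235, -11.62], TCP at [186.443, -517.44, 242.31] pointing down, gripper open.
Joint ranges: [-179.93, 179.93], [-52.35, 119.4], [10.71, 147.94], [-69.91, 249.91], [12.55, 155.21], [-178.61, 178.61]. Speed limits (degrees/s): [147.25, 147.25, 180, 180, 180, 180].

### API

Orientations are given as a 3x3 rotation matrix whose columns are the frame's x, y, z axes.
In Python, from rig import r, imaging gives the robot as it stands. The module is installed in compiled form; this text tells all that it offers.
- The arm moves only by the tool send_rows, never from a script. Its argument "motion" is a list of rows, each a list of 7 numbers: the shift along the tool's x, y, z in units of 30 mm (1.0 is 30 mm), then the turn, a rotation vector about the tool's x, y, z in units of 5 degrees (1.0 is 5 degrees), then the closure, from -1 (fully open) to 1 (shut). A call has 1 to 20 rows; each row shifts and turns the pose as measured when the row begins, along the tool's axes as they then stand; what a row does not reach is not made up. A row lasts 1/12 s, in which the tool goes at most 41.7 mm and 7.16 degrees, less where a joint would pass 70% of its speed; a pose out of reach is approached as far as the arm can. A call is refused whole if a number of a shift passes 1 or a number of a turn 1, either way. A call with a gripper value outside its range is refused whole. The fingers move at their own pace and stop on an object; the grip force is fixed at half the most. Time passes only in rows, so rows that do not move let the fingers close. It gives the time, the measured TCP pose, the force and the opening at its end, in the units of the state.
- r.observe(): the state, without advancing time (a new reading comes with each control period).
- imaging.capture(name): name is "scene" or "top" or "wrist"; returns a dict with "color" (420x560x3 uint8, red, green, blue), "camera_matrix" (3x3 intrinsics, pixels), "T" (4x4, takes a point from camera to world coordinates). Camera axes: x right, y down, z forward; pixel columns grow to the right and rows downward; lengths in mm; the calibration is good to about 2 mm. The wrist camera is an equidistant fisheye: a pixel r from the principal point sees the ray r / f radians off the axis. A picture is of the moment at which its call begins. There is no depth.
- r.sign_off(): hands the job in, once; it reports no verdict.
The state is a dict: "t": time; "q": joint angles; "joint_velocities": joint speeds; "tau": joint torques, N m; "ee_pos": TCP position; "orientation": TCP orientation; "ft_force": force on the tool from outside, world axes, zero at the start; "moment": the same for the moment, N m; "grip_width": opening from 0.0 (shut) to 1.0 (fully open).
Only numpy, scipy, OpenCV 4.12 (cv2) and the standard library are available. Lean on these libraries where they do the work, as an engineer would, in place of code of your own. Each camera call takes 0.05 s, during which the arm holds its last target.

### The job

Load the label rack for the packing bench: swing its locking lever wide open and stand every label cassette from the bench upright in a bay of its own, any bay, right down on the bay floor. Then thread the spindle rod through the rack and all the cassettes until its handle is fully home against the rack, and finally swing the lever fully shut behind the handle. Leave the jar, the tape roll and the carton alone.

Things in the scene. Friction and masses are not known exactly. Their poses are not given: they have to be found in the camera images.
- rack: Fixed grey and aluminium label rack. Origin on the bench under the middle of its 4 bays; y runs along the row of bays, entry end -y; z up. Slab 12 mm thick, x -38 to 38 mm. Five plates (y = -80, -40, 0, 40, 80 mm; 5 mm thick, 58 mm wide, tops 56 mm above the bench), each with a 16 mm round hole at x 0, z 37 mm. Bays are 35 mm wide in y; lips 8 mm high hold cassettes within 52 mm in x.
- bay0 (a point): Centre of the floor of bay 0 (12 mm above the bench), at y = -60 mm in the rack's frame; axes as the rack's.
- bay1 (a point): Centre of the floor of bay 1 (12 mm above the bench), at y = -20 mm in the rack's frame; axes as the rack's.
- bay2 (a point): Centre of the floor of bay 2 (12 mm above the bench), at y = 20 mm in the rack's frame; axes as the rack's.
- bay3 (a point): Centre of the floor of bay 3 (12 mm above the bench), at y = 60 mm in the rack's frame; axes as the rack's.
- entry (a point): Centre of the hole in the outer (-y) face of the rack's entry plate: x 0, y -82.5, z 37 mm in the rack's frame; axes as the rack's. The rod goes in here, towards +y, when the lever is open.
- lever (a joint): Locking lever: steel arm 37 mm above the bench, on an upright pin at x -50, y -122 mm in the rack frame. 0 rad = shut: it points along rack +x across the rod path, 4.5 mm behind the handle of a rod that is home (else it cannot shut). Grows clockwise seen from above to its stop at 1.75, pointing about along rack -y. Starts nearly shut. Light friction (0.05 N m), stays where left.
- lever_knob (a point): Middle of the lever's upright round black knob: 16 mm diameter, 30 mm tall (43 to 73 mm above the bench), 70 mm from the lever's pin.
- cassette0_mid (a point): Label cassette: a grey plastic case 48 mm (x) by 30 mm (y) by 50 mm tall (z), about 0.16 kg, with an 18 mm round hub hole right through along its y axis. This point is its centre (and the hole's), 25 mm above its underside. Upright at the start. All alike, either way round is right; 2 to 4 are there (None: absent).
- cassette1_mid (a point): Label cassette: a grey plastic case 48 mm (x) by 30 mm (y) by 50 mm tall (z), about 0.16 kg, with an 18 mm round hub hole right through along its y axis. This point is its centre (and the hole's), 25 mm above its underside. Upright at the start. All alike, either way round is right; 2 to 4 are there (None: absent).
- cassette2_mid (a point): Label cassette: a grey plastic case 48 mm (x) by 30 mm (y) by 50 mm tall (z), about 0.16 kg, with an 18 mm round hub hole right through along its y axis. This point is its centre (and the hole's), 25 mm above its underside. Upright at the start. All alike, either way round is right; 2 to 4 are there (None: absent).
- cassette3_mid (a point): Label cassette: a grey plastic case 48 mm (x) by 30 mm (y) by 50 mm tall (z), about 0.16 kg, with an 18 mm round hub hole right through along its y axis. This point is its centre (and the hole's), 25 mm above its underside. Upright at the start. All alike, either way round is right; 2 to 4 are there (None: absent).
- rod_mid (a point): Spindle rod lying on the bench, 0.09 kg: steel shaft 12 mm diameter, 180 mm long, last 12 mm tapered to 5 mm, then a wider black handle. This point: middle of the shaft, on its axis, 6 mm above the bench; y points to the tip, 90 mm away; the handle begins 90 mm the other way and stops against the entry plate, this point then lying 90 mm past entry.
- rod_grip (a point): Centre of the rod's handle, a black block 22 mm wide (x), 30 mm long (y), 12 mm thick (z), at y = -105 mm from rod_mid; axes as there.
- jar: White screw-top jar, 56 mm diameter, 65 mm tall, standing at the near right; a bystander. Origin at its foot.
- tape: Roll of packing tape lying flat, 100 mm diameter, 48 mm tall, at the left; a bystander. Origin under its centre.
- carton: Small closed carton 70 x 100 x 50 mm, at the far right; a bystander. Origin under its centre.
Not all that is in view belongs to the job. What is shaped like the part that bears cassette1_mid but purple or red is not meant.

How it is judged:
By the outcome, as a careful person would: the job done as asked, in the order asked, and still so for the second after the job is handed in, with the robot touching nothing.
Of cassette0, cassette1, cassette2, cassette3 only 2 to 4 are there at a start; the rules pass over those that are not, and their reading is None.
At some moment in a run one of cassette0, cassette1, cassette2, cassette3, rod may be knocked a few centimetres aside while the robot is not near it.
It also fails if it takes over 210 s, if anything falls off the work surface, if the arm or the gripper's body presses on something with over 40 N, if the wrist force passes 120 N, or if a joint passes its speed limit or range.

## Working session

There is one attempt and no reset: what is moved stays moved. The work goes in short steps, Python scripts to look and compute and a tool call to move; the robot and the scene stay as the last step left them, time stands still between calls to the robot, and variables do not carry over. Pictures are saved under pics/ and viewed, and the job is handed in when it is done.

Besides the shell and the picture viewer there is one more tool, called after ">>>" as name(argument=value, ...), one argument or row to a line, values as JSON. send_rows: Moves the arm, as the interface text tells. Its arguments: {"type":"object","properties":{"motion":{"type":"array","items":{"type":"array","items":{"type":"number"}}}},"required":["motion"]}

```bash
mkdir -p pics; ls; python3 - <<'E'
from rig import r, imaging
import cv2,numpy as np
s=r.observe();print({k:np.round(v,2).tolist() for k,v in s.items()})
for n in ["scene","top","wrist"]:
    c=imaging.capture(n);cv2.imwrite(f"pics/{n}0.png",c["color"][:,:,::-1]);print(n,c["camera_matrix"].round(1).tolist(),c["T"].round(3).tolist())
E
```

```text
pics
{'t': 0.0, 'q': [-81.81, 14.86, 88.01, 0.0, 77.23, -11.62], 'joint_velocities': [-0.03, 0.02, -0.1, -0.03, -0.04, 0.03], 'tau': [0.0, -44.6, -29.06, -0.0, 0.01, 0.0], 'ee_pos': [186.38, -516.92, 241.47], 'orientation': [[0.34, -0.94, -0.0], [-0.94, -0.34, 0.0], [-0.0, -0.0, -1.0]], 'ft_force': [0.06, -0.42, -0.04], 'moment': [0.01, -0.03, -0.07], 'grip_width': 1.0}
scene [[421.3, 0.0, 282.3], [0.0, 421.3, 201.5], [0.0, 0.0, 1.0]] [[0.511, 0.653, -0.559, 1157.156], [0.86, -0.395, 0.323, -319.81], [-0.01, -0.646, -0.763, 863.743], [0.0, 0.0, 0.0, 1.0]]
top [[493.5, 0.0, 280.8], [0.0, 493.5, 206.5], [0.0, 0.0, 1.0]] [[-0.006, -0.98, 0.198, 287.367], [-1.0, 0.007, 0.005, 38.559], [-0.007, -0.198, -0.98, 1424.851], [0.0, 0.0, 0.0, 1.0]]
wrist [[325.2, 0.0, 278.7], [0.0, 325.2, 210.0], [0.0, 0.0, 1.0]] [[0.339, -0.892, -0.299, 263.305], [-0.941, -0.322, -0.106, -490.352], [-0.002, 0.317, -0.948, 373.318], [0.0, 0.0, 0.0, 1.0]]
```

View pics/scene0.png

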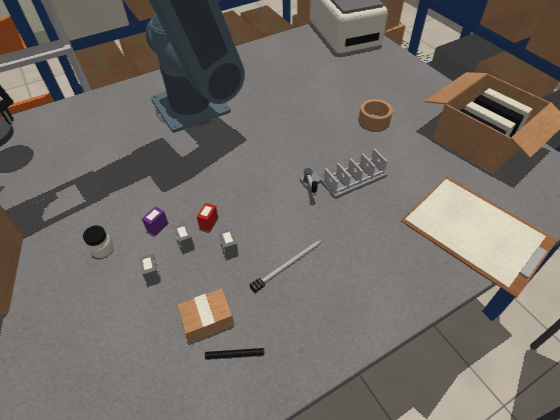

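View pics/top0.png

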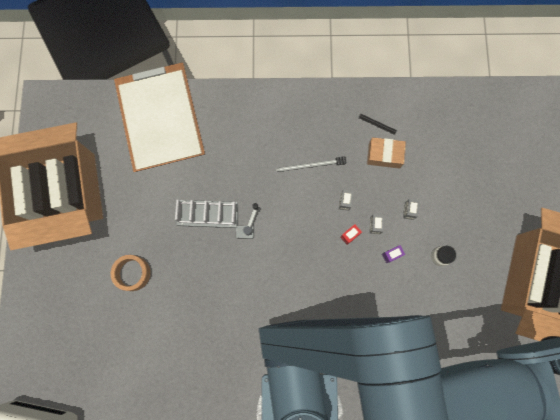

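View pics/wrist0.png

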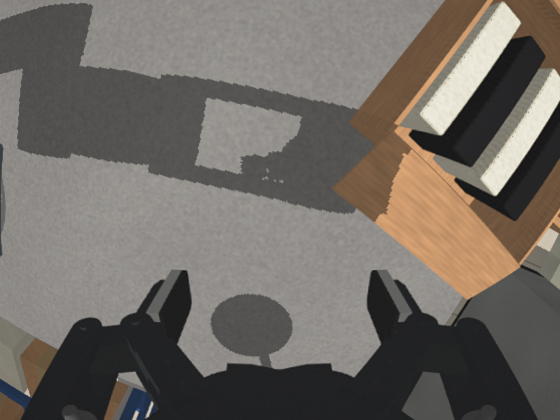

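```bash
cat > h.py <<'E'
from rig import r, imaging
import cv2,numpy as np
from scipy.spatial.transform import Rotation as R
def cap(n,save=None):
    c=imaging.capture(n)
    if save: cv2.imwrite(f"pics/{save}.png",c["color"][:,:,::-1])
    return c
def ray(c,u,v,n):
    K=c["camera_matrix"];T=c["T"]
    x=(u-K[0,2])/K[0,0];y=(v-K[1,2])/K[1,1]
    if n=="wrist":
        th=np.hypot(x,y);s=np.sinc(th/np.pi);d=np.array([x*s,y*s,np.cos(th)])
    else: d=np.array([x,y,1.])
    return T[:3,3],T[:3,:3]@d
def onz(c,u,v,z,n):
    o,d=ray(c,u,v,n);return o+d*(z-o[2])/d[2]
def proj(c,P,n):
    K=c["camera_matrix"];T=c["T"];p=T[:3,:3].T@(np.asarray(P,float)-T[:3,3])
    if n=="wrist":
        rr=np.hypot(p[0],p[1]);th=np.arctan2(rr,p[2]);a=p[:2]/max(rr,1e-9)*th
    else: a=p[:2]/p[2]
    return np.array([K[0,0]*a[0]+K[0,2],K[1,1]*a[1]+K[1,2]])
def crop(c,u0,v0,u1,v1,k,name,gam=1):
    im=c["color"][v0:v1,u0:u1,::-1]
    im=cv2.resize(im,None,fx=k,fy=k,interpolation=cv2.INTER_CUBIC if k>1 else cv2.INTER_AREA)
    cv2.imwrite(f"pics/{name}.png",im)
def togo(pos,xdir=None,zdir=(0,0,-1)):
    """delta to target in tool axes, units of rows. xdir: world yaw deg of tool x"""
    s=r.observe();O=s["orientation"];d=O.T@(np.asarray(pos,float)-s["ee_pos"])
    out=[d/30]
    if xdir is not None:
        z=np.array(zdir,float);z/=np.linalg.norm(z)
        x=np.array([np.cos(np.radians(xdir)),np.sin(np.radians(xdir)),0]);x-=z*(x@z);x/=np.linalg.norm(x)
        Tg=np.column_stack([x,np.cross(z,x),z])
        rv=R.from_matrix(O.T@Tg).as_rotvec(degrees=True)/5
        out.append(rv)
    print("t %.2f pos %s f %s grip %.3f j6 %.1f"%(s["t"],s["ee_pos"].round(1),s["ft_force"].round(1),s["grip_width"],s["q"][5]))
    print("togo units shift",out[0].round(2),"turn",(out[1].round(2) if xdir is not None else None),"yawx %.1f"%np.degrees(np.arctan2(O[1,0],O[0,0])))
E
python3 - <<'E'
from h import *
c=cap("top")
crop(c,160,140,460,280,2.6,"t1")
for n,u,v,z in [("rack",206,213,30),("knob",255,207,70),("c0",346,194,50),("c1",377,218,50),("c2",411,204,50),("tip",277,170,6),("handle",341,161,6),("pin",248,231,37)]:
    print(n,onz(c,u,v,z,"top").round(0))
E
```

```text
rack [552. 262.  30.]
knob [560. 118.  70.]
c0 [ 600. -140.   50.]
c1 [ 530. -225.   50.]
c2 [ 570. -324.   50.]
tip [685.  57.   6.]
handle [ 712. -134.    6.]
pin [498. 140.  37.]
```

View pics/t1.png

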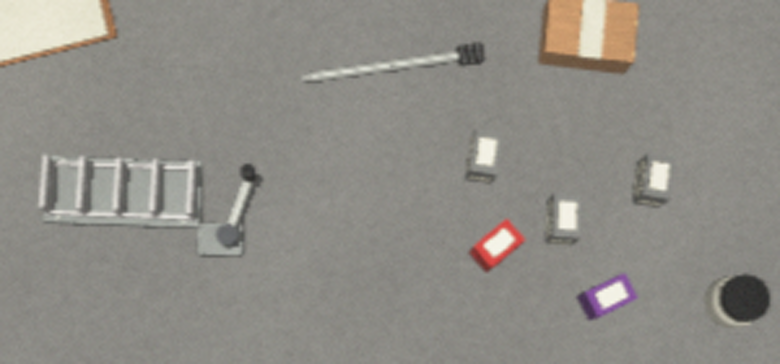

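```bash
python3 - <<'E'
from h import *
togo([520,150,260],0)
E
```

```text
t 0.20 pos [ 186.4 -517.1  241.8] f [0.5 0.1 0.2] grip 1.000 j6 -11.6
togo units shift [-17.15 -18.    -0.58] turn [-1.000e-02  1.000e-02 -1.404e+01] yawx -70.2
```

>>> send_rows(
  motion=[
    [-0.95,-1,-0.03,0,0,0,-1],
    [-0.95,-1,-0.03,0,0,0,-1],
    [-0.95,-1,-0.03,0,0,0,-1],
    [-0.95,-1,-0.03,0,0,0,-1],
    [-0.95,-1,-0.03,0,0,0,-1],
    [-0.95,-1,-0.03,0,0,0,-1],
    [-0.95,-1,-0.03,0,0,0,-1],
    [-0.95,-1,-0.03,0,0,0,-1],
    [-0.95,-1,-0.03,0,0,0,-1],
    [-0.95,-1,-0.03,0,0,0,-1],
    [-0.95,-1,-0.03,0,0,0,-1],
    [-0.95,-1,-0.03,0,0,0,-1],
    [-0.95,-1,-0.03,0,0,0,-1],
    [-0.95,-1,-0.03,0,0,0,-1],
    [-0.95,-1,-0.03,0,0,0,-1],
    [-0.95,-1,-0.03,0,0,0,-1],
    [-0.95,-1,-0.03,0,0,0,-1],
    [0,0,0,0,0,0,-1],
  ],
)

```text
t: 1.7
ee_pos: [503.7, 118.6, 254.9]
orientation: [[0.33, -0.944, 0.004], [-0.944, -0.33, 0.002], [-0.001, -0.005, -1.0]]
ft_force: [-0.1, -0.4, -0.2]
grip_width: 1.0
```

>>> send_rows(
  motion=[
    [0,0,0,0,0,-1,-1],
    [0,0,0,0,0,-1,-1],
    [0,0,0,0,0,-1,-1],
    [0,0,0,0,0,-1,-1],
    [0,0,0,0,0,-1,-1],
    [0,0,0,0,0,-1,-1],
    [0,0,0,0,0,-1,-1],
    [0,0,0,0,0,-1,-1],
    [0,0,0,0,0,-1,-1],
    [0,0,0,0,0,-1,-1],
    [0,0,0,0,0,-1,-1],
    [0,0,0,0,0,-1,-1],
    [0,0,0,0,0,-1,-1],
    [0,0,0,0,0,-1,-1],
    [0,0,0,0,0,0,-1],
  ],
)

```text
t: 2.95
ee_pos: [499.5, 117.9, 250.4]
orientation: [[0.998, 0.056, -0.007], [0.056, -0.998, 0.0], [-0.007, -0.001, -1.0]]
ft_force: [-0.1, -0.4, 0.5]
grip_width: 1.002
```

```bash
python3 - <<'E'
from h import *
togo([520,150,260],0)
cap("wrist","w1")
E
```

```text
t 2.95 pos [499.5 117.9 250.4] f [-0.1 -0.4  0.5] grip 1.002 j6 -2.4
togo units shift [ 0.74 -1.03 -0.32] turn [-0.01  0.08  0.64] yawx 3.2
```

View pics/w1.png

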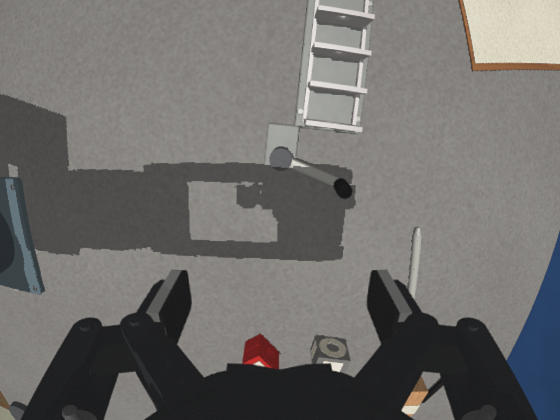

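```bash
python3 - <<'E'
from h import *
c=cap("wrist")
print(r.observe()["q"].round(1))
crop(c,250,0,400,220,2.7,"w1c")
E
```

```text
[ 0.8 10.9 91.8  0.  77.6 -2.1]
```

View pics/w1c.png

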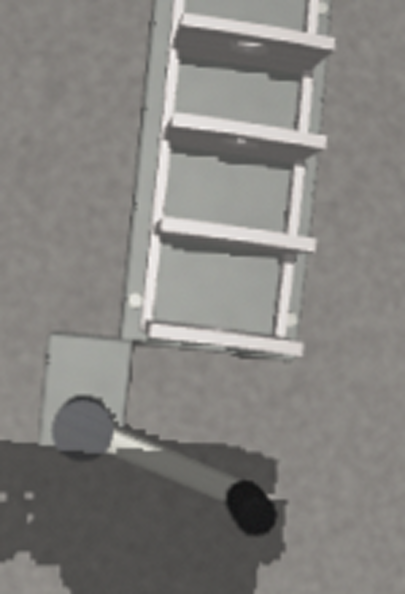

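```bash
python3 - <<'E'
from h import *
c=cap("wrist")
im=c["color"].astype(int);m=(im.max(2)<38).astype(np.uint8);m[:170]=0;m[210:]=0;m[:,:320]=0;m[:,370:]=0
n,l,st,ce=cv2.connectedComponentsWithStats(m);i=1+st[1:,4].argmax();print(st[i],ce[i])
ys,xs=np.where(l==i);pts=np.c_[xs,ys];nad=proj(c,[*c["T"][:2,3],0],"wrist");print("nadir",nad)
d=(ce[i]-nad);d/=np.linalg.norm(d);a=(pts-nad)@d;b=(pts-nad)@[-d[1],d[0]];print("radial",a.min(),a.max(),"tang",b.min(),b.max())
tb=(b.min()+b.max())/2
out=nad+d*(a.max()+.5)+np.array([-d[1],d[0]])*tb; inn=nad+d*(a.min()-.5)+np.array([-d[1],d[0]])*tb
O=onz(c,*out,73,"wrist");I=onz(c,*inn,43,"wrist");print("outer top",O,"inner bottom",I,np.linalg.norm((O-I)[:2]),"mid",(O+I)/2)
f=lambda u,v:(250+u/2.7,v/2.7)
P=[onz(c,*f(*p),56,"wrist") for p in[(226,339),(239,234),(250,131),(257,32)]]
for p in P: print("plate",p.round(1))
for p in [(150,322),(302,342),(302,357),(148,337)]: print("corner",onz(c,*f(*p),56,"wrist").round(1))
for z in(37,45,50): print("pin",onz(c,*f(83,427),z,"wrist").round(1))
E
```

```text
[334 178  18  20 251] [342.29083665 187.80079681]
nadir [281.01482855 105.31179333]
radial 92.53804401031448 112.74426913932994 tang -7.262379659222936 7.141147340227072
outer top [568.87426168 113.65469839  73.        ] inner bottom [559.81222213 123.64808728  43.        ] 13.490306977187407 mid [564.3432419  118.65139284  58.        ]
plate [550.3 181.7  56. ]
plate [552.5 221.4  56. ]
plate [554.4 261.1  56. ]
plate [555.4 300.7  56. ]
corner [521.6 186.   56. ]
corner [579.5 183.1  56. ]
corner [580.  177.4  56. ]
corner [521.2 180.3  56. ]
pin [499.2 142.   37. ]
pin [499.1 143.3  45. ]
pin [499.1 144.1  50. ]
```

```bash
python3 - <<'E'
from h import *
togo([564.3,118.7,56],0)
E
```

```text
t 3.10 pos [499.7 118.1 250.5] f [-0.1  0.1 -0.2] grip 1.004 j6 -2.1
togo units shift [2.19 0.09 6.47] turn [-0.01  0.07  0.58] yawx 2.9
```

>>> send_rows(
  motion=[
    [0.7,0.03,0,0,0.07,0.58,0.2],
    [0.7,0.03,0,0,0,0,0.2],
    [0.7,0.03,0,0,0,0,0.2],
    [0,0,1,0,0,0,0.2],
    [0,0,1,0,0,0,0.2],
    [0,0,1,0,0,0,0.2],
    [0,0,0.8,0,0,0,0.2],
    [0,0,0,0,0,0,0.2],
  ],
)

```text
t: 3.77
ee_pos: [568.4, 115.5, 135.4]
orientation: [[1.0, -0.022, 0.009], [-0.022, -1.0, 0.001], [0.009, -0.001, -1.0]]
ft_force: [-1.1, 0.6, -0.7]
grip_width: 0.399
```

```bash
python3 - <<'E'
from h import *
togo([564.3,118.7,56],0)
cap("wrist","w2")
E
```

```text
t 3.77 pos [568.4 115.5 135.4] f [-1.1  0.6 -0.7] grip 0.399 j6 1.7
togo units shift [-0.16 -0.1   2.64] turn [-0.01 -0.1  -0.25] yawx -1.3
```

View pics/w2.png

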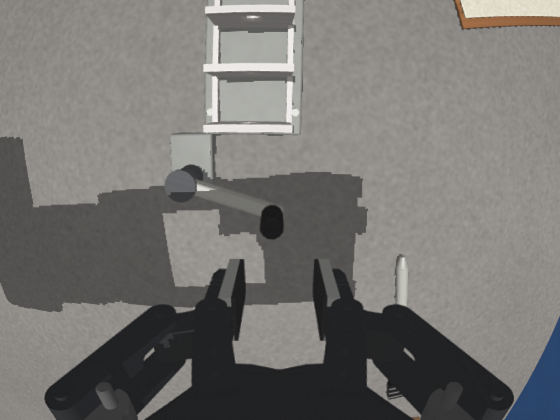

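>>> send_rows(
  motion=[
    [-0.16,-0.1,0.5,0,-0.1,-0.25,0.2],
    [0,0,0.8,0,0,0,0.2],
    [0,0,0.8,0,0,0,0.2],
    [0,0,0.4,0,0,0,0.2],
    [0,0,0,0,0,0,0.2],
  ],
)

```text
t: 4.23
ee_pos: [570.4, 119.5, 67.4]
orientation: [[1.0, 0.0, 0.016], [0.0, -1.0, 0.001], [0.016, -0.001, -1.0]]
ft_force: [-0.7, 0.3, 0.0]
grip_width: 0.401
```

```bash
python3 - <<'E'
from h import *
togo([564.3,118.7,56],0)
cap("wrist","w3")
E
```

```text
t 4.23 pos [570.4 119.5  67.4] f [-0.7  0.3  0. ] grip 0.401 j6 0.8
togo units shift [-0.21  0.03  0.38] turn [-0.01 -0.18  0.  ] yawx 0.0
```

View pics/w3.png

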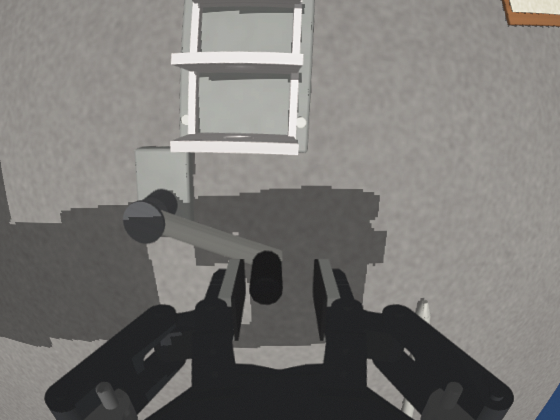

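>>> send_rows(
  motion=[
    [-0.21,0.03,0.2,0,-0.2,0,0.2],
    [0,0,0.2,0,0,0,0.2],
    [0,0,0,0,0,0,0.2],
    [0,0,0,0,0,0,1],
    [0,0,0,0,0,0,1],
    [0,0,0,0,0,0,1],
    [0,0,0,0,0,0,1],
    [0,0,0,0,0,0,1],
    [0,0,0,0,0,0,1],
  ],
)

```text
t: 5.03
ee_pos: [564.5, 119.7, 60.8]
orientation: [[1.0, 0.001, 0.001], [0.001, -1.0, 0.002], [0.001, -0.002, -1.0]]
ft_force: [0.3, -0.5, -2.7]
grip_width: 0.163
```

```bash
python3 - <<'E'
from h import *
togo([564.3,118.7,56],0)
pin=np.array([498.7,142.2])
p=r.observe()["ee_pos"][:2];a=np.degrees(np.arctan2(*(p-pin)[::-1]));print(a,np.linalg.norm(p-pin))
prev=p
for t in np.linspace(a,-105,15)[1:]:
    q=pin+70*np.array([np.cos(np.radians(t)),np.sin(np.radians(t))]);d=q-prev;print(round(t),(d*[1,-1]/30).round(2));prev=q
E
```

```text
t 5.03 pos [564.5 119.7  60.8] f [ 0.3 -0.5 -2.7] grip 0.163 j6 0.7
togo units shift [-0.01  0.03  0.16] turn [-0.03 -0.01  0.01] yawx 0.0
-18.860537970412718 69.54703344122036
-25 [-0.08  0.24]
-31 [-0.12  0.22]
-37 [-0.14  0.21]
-43 [-0.16  0.19]
-50 [-0.18  0.17]
-56 [-0.2   0.15]
-62 [-0.21  0.13]
-68 [-0.23  0.11]
-74 [-0.24  0.08]
-80 [-0.24  0.06]
-87 [-0.25  0.03]
-93 [-0.25  0.  ]
-99 [-0.25 -0.03]
-105 [-0.25 -0.05]
```

>>> send_rows(
  motion=[
    [-0.08,0.24,0,0,0,0,1],
    [-0.12,0.22,0,0,0,0,1],
    [-0.14,0.21,0,0,0,0,1],
    [-0.16,0.19,0,0,0,0,1],
    [-0.18,0.17,0,0,0,0,1],
    [-0.2,0.15,0,0,0,0,1],
    [0,0,0,0,0,0,1],
  ],
)

```text
t: 5.62
ee_pos: [539.7, 81.3, 60.8]
orientation: [[1.0, -0.002, 0.009], [-0.002, -1.0, 0.004], [0.009, -0.004, -1.0]]
ft_force: [-0.0, 2.9, -6.5]
grip_width: 0.164
```

```bash
cat > lev.py <<'E'
from h import *
import sys
togo([564.3,118.7,56],0)
pin=np.array([498.7,142.2])
p=r.observe()["ee_pos"][:2];a=np.degrees(np.arctan2(*(p-pin)[::-1]));print(a,np.linalg.norm(p-pin))
prev=p;e=float(sys.argv[1]);n=int(abs(e-a)/6.5)+2
for t in np.linspace(a,e,n)[1:]:
    q=pin+70*np.array([np.cos(np.radians(t)),np.sin(np.radians(t))]);d=q-prev;print(round(t),(d*[1,-1]/30).round(2));prev=q
E
python3 lev.py -104
```

```text
t 5.62 pos [539.7  81.3  60.8] f [-0.   2.9 -6.5] grip 0.164 j6 -3.4
togo units shift [ 0.82 -1.25  0.17] turn [-0.05 -0.1  -0.03] yawx -0.1
-56.05120329642262 73.37100824720397
-62 [-0.27  0.03]
-68 [-0.22  0.1 ]
-74 [-0.23  0.08]
-80 [-0.24  0.05]
-86 [-0.24  0.03]
-92 [-0.24  0.  ]
-98 [-0.24 -0.02]
-104 [-0.24 -0.05]
```

>>> send_rows(
  motion=[
    [-0.27,0.03,0,0,0,0,1],
    [-0.22,0.1,0,0,0,0,1],
    [-0.23,0.08,0,0,0,0,1],
    [-0.24,0.05,0,0,0,0,1],
    [-0.24,0.03,0,0,0,0,1],
    [-0.24,0,0,0,0,0,1],
    [0,0,0,0,0,0,1],
  ],
)

```text
t: 6.2
ee_pos: [501.6, 63.4, 60.9]
orientation: [[1.0, -0.006, 0.024], [-0.006, -1.0, -0.007], [0.024, 0.006, -1.0]]
ft_force: [4.1, 6.0, -9.4]
grip_width: 0.159
```

```bash
python3 lev.py -104
```

```text
t 6.20 pos [501.6  63.4  60.9] f [ 4.1  6.  -9.4] grip 0.159 j6 -4.7
togo units shift [ 2.08 -1.86  0.2 ] turn [ 0.07 -0.28 -0.07] yawx -0.3
-87.91573465111502 78.81903592473157
-93 [-0.23 -0.3 ]
-99 [-0.22 -0.02]
-104 [-0.21 -0.04]
```

>>> send_rows(
  motion=[
    [0,-0.3,0,0,-0.28,0,1],
    [-0.23,0,0,0,0,0,1],
    [-0.22,-0.02,0,0,0,0,1],
    [-0.22,-0.04,0,0,0,0,1],
    [0,0,0,0,0,0,1],
  ],
)

```text
t: 6.62
ee_pos: [482.8, 62.3, 61.2]
orientation: [[1.0, -0.003, 0.003], [-0.002, -1.0, -0.026], [0.003, 0.026, -1.0]]
ft_force: [3.1, 0.5, -9.0]
grip_width: 0.147
```

```bash
python3 lev.py -104; python3 - <<'E'
from h import *
cap("wrist","w4")
E
```

```text
t 6.62 pos [482.8  62.3  61.2] f [ 3.1  0.5 -9. ] grip 0.147 j6 -3.4
togo units shift [ 2.71 -1.89  0.13] turn [ 0.29 -0.04 -0.03] yawx -0.1
-101.28849386100595 81.46865830348243
-104 [-0.03 -0.4 ]
```

View pics/w4.png

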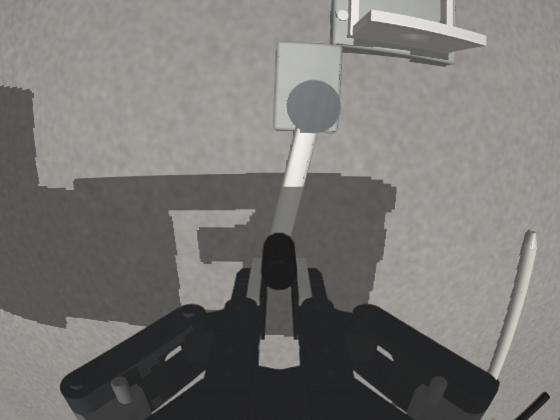

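>>> send_rows(
  motion=[
    [0,-0.35,0,0.3,0,0,1],
    [-0.2,0,0,0,0,0,1],
    [-0.15,0,0,0,0,0,1],
    [-0.15,0,0,0,0,0,1],
    [0,0,0,0,0,0,1],
  ],
)

```text
t: 7.08
ee_pos: [478.4, 54.5, 64.9]
orientation: [[1.0, 0.008, 0.025], [0.009, -0.999, -0.03], [0.024, 0.031, -0.999]]
ft_force: [-0.6, 1.0, -0.0]
grip_width: -0.007
```

```bash
python3 lev.py -104; python3 - <<'E'
from h import *
cap("wrist","w5")
E
```

```text
t 7.08 pos [478.4  54.5  64.9] f [-0.6  1.  -0. ] grip -0.007 j6 -4.7
togo units shift [ 2.88 -2.12  0.3 ] turn [ 0.35 -0.28  0.1 ] yawx 0.5
-103.0514091567852 90.02263428795925
-104 [ 0.11 -0.66]
```

View pics/w5.png

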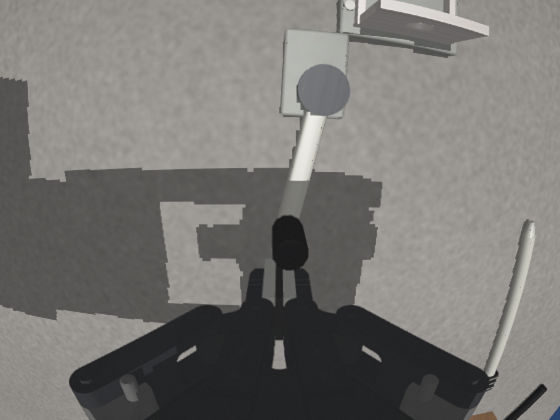

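>>> send_rows(
  motion=[
    [0,0,-1,0,0,0,1],
    [0,0,-1,0.35,-0.3,0.1,1],
    [0,0,-1,0,0,0,1],
    [0,0,-1,0,0,0,1],
    [0,0,0,0,0,0,1],
  ],
)

```text
t: 7.55
ee_pos: [472.5, 62.2, 188.9]
orientation: [[1.0, 0.003, -0.014], [0.003, -1.0, 0.01], [-0.014, -0.01, -1.0]]
ft_force: [1.2, 1.4, -0.2]
grip_width: -0.0
```

```bash
cat > knob.py <<'E'
from h import *
c=cap("wrist","wk")
im=c["color"].astype(int);m=(im.max(2)<38).astype(np.uint8)
n,l,st,ce=cv2.connectedComponentsWithStats(m)
nad=proj(c,[*c["T"][:2,3],0],"wrist")
for i in range(1,n):
    if not(120<st[i,4]<1500) : continue
    ys,xs=np.where(l==i);pts=np.c_[xs,ys];d=(ce[i]-nad);d/=np.linalg.norm(d);t=np.array([-d[1],d[0]])
    a=(pts-nad)@d;b=(pts-nad)@t;tb=(b.min()+b.max())/2
    O=onz(c,*(nad+d*(a.max()+.5)+t*tb),73,"wrist");I=onz(c,*(nad+d*(a.min()-.5)+t*tb),43,"wrist");M=(O+I)/2
    v=M[:2]-[498.7,142.2]
    print(st[i],ce[i].round(),"mid",M.round(1),"len",np.linalg.norm((O-I)[:2]).round(1),"rad",np.linalg.norm(v).round(1),"ang",np.degrees(np.arctan2(v[1],v[0])).round(1))
togo([500,74,56],0)
E
python3 knob.py
```

```text
[285 179  18  24 360] [293. 191.] mid [482.9  74.   58. ] len 13.4 rad 70.0 ang -103.0
t 7.60 pos [471.3  62.4 186.6] f [-0.3  0.9 -0.5] grip 0.003 j6 -6.6
togo units shift [ 1.03 -0.34  4.34] turn [-0.11  0.19  0.04] yawx 0.2
```

View pics/wk.png

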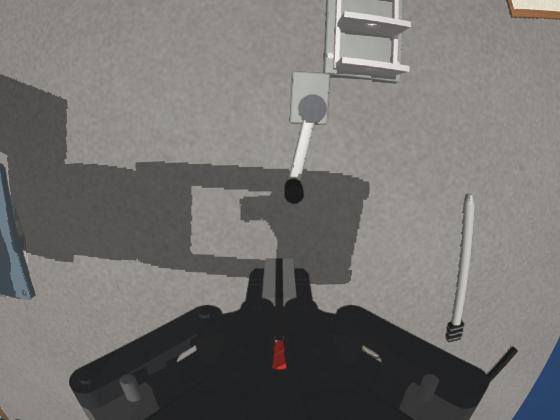

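>>> send_rows(
  motion=[
    [0.24,1,-0.2,0,0,0,-1],
    [0.24,1,-0.2,-0.1,0.2,0,-1],
    [0.24,1,-0.2,0,0,0,-1],
    [0.24,1,-0.2,0,0,0,-1],
    [0.24,1,-0.2,0,0,0,-1],
    [0.24,1,-0.2,0,0,0,-1],
    [0.24,1,-0.2,0,0,0,-1],
    [0.24,1,-0.2,0,0,0,-1],
    [0.24,1,-0.2,0,0,0,-1],
    [0.24,1,-0.2,0,0,0,-1],
    [0.24,1,-0.2,0,0,0,-1],
    [0.24,1,-0.2,0,0,0,-1],
    [0,0,0,0,0,0,-1],
  ],
)

```text
t: 8.68
ee_pos: [557.9, -295.2, 241.1]
orientation: [[1.0, 0.022, -0.02], [0.023, -0.999, 0.026], [-0.02, -0.026, -0.999]]
ft_force: [-1.5, 0.3, -0.3]
grip_width: 1.001
```

```bash
python3 - <<'E'
from h import *
togo([560,-300,260],0)
c=cap("wrist","w6")
E
```

```text
t 8.68 pos [ 557.9 -295.2  241.1] f [-1.5  0.3 -0.3] grip 1.001 j6 -39.6
togo units shift [ 0.05  0.15 -0.64] turn [-0.3   0.23  0.26] yawx 1.3
```

View pics/w6.png

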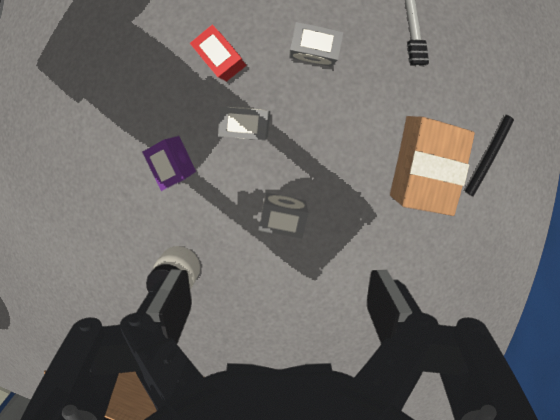

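```bash
python3 - <<'E'
from h import *
c=cap("wrist")
np.save("c6.npy",c,allow_pickle=True)
a=[c["color"][v:v+70,u:u+80,::-1] for u,v in((280,5),(205,90),(245,175))]
cv2.imwrite("pics/w6c.png",cv2.resize(np.hstack(a),None,fx=3.3,fy=3.3,interpolation=cv2.INTER_CUBIC))
E
```

```text
(no output)
```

View pics/w6c.png

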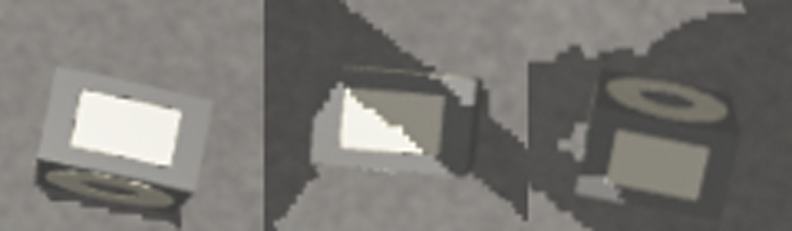

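```bash
cat > lab.py <<'E'
from h import *
def lab(c,off,q,k=3.3,z=50):
    P=np.array([onz(c,off[0]+u/k,off[1]+v/k,z,"wrist") for u,v in q])
    m=P.mean(0);d=(P[1]-P[0]+P[2]-P[3])/2;e=(P[3]-P[0]+P[2]-P[1])/2
    print("mid",m.round(1),"yaw %.1f %.1f"%(np.degrees(np.arctan2(d[1],d[0])),np.degrees(np.arctan2(e[1],e[0]))+90),"size",np.linalg.norm(d).round(1),np.linalg.norm(e).round(1));return m
E
python3 - <<'E'
from lab import *
c=np.load("c6.npy",allow_pickle=True).item()
lab(c,(280,5),[(82,89),(182,109),(172,166),(71,145)])
lab(c,(205,90),[(81,85),(181,95),(177,157),(75,152)])
lab(c,(245,175),[(89,129),(182,147),(171,200),(80,186)])
togo([560,-300,260],0)
print(r.observe()["q"].round(1))
E
```

```text
mid [ 588.7 -141.9   50. ] yaw -8.8 -8.8 size 30.5 18.4
mid [ 517.1 -228.5   50. ] yaw -3.9 -3.9 size 30.8 19.7
mid [ 560.3 -330.1   50. ] yaw -8.7 -8.1 size 30.0 19.0
t 8.78 pos [ 556.8 -290.4  240.1] f [ 0.4  0.4 -0.2] grip 0.997 j6 -39.5
togo units shift [ 0.08  0.3  -0.67] turn [-0.35  0.26  0.28] yawx 1.4
[-38.   24.2  74.8   0.6  83.1 -39.5]
```

```bash
python3 - <<'E'
from h import *
togo([560.3,-330.1,100],-8.4)
E
```

```text
t 8.78 pos [ 556.8 -290.4  240.1] f [ 0.4  0.4 -0.2] grip 0.997 j6 -39.5
togo units shift [0.19 1.47 4.62] turn [-0.33  0.28  1.96] yawx 1.4
```

>>> send_rows(
  motion=[
    [0.1,0.7,0.3,-0.33,0.28,1,-1],
    [0.15,0.7,0.5,0,0,0.95,-1],
    [0,0,1,0,0,0,-1],
    [0,0,1,0,0,0,-1],
    [0,0,1,0,0,0,-1],
    [0,0,0.5,0,0,0,-1],
    [0,0,0,0,0,0,-1],
  ],
)

```text
t: 9.37
ee_pos: [563.1, -318.0, 102.9]
orientation: [[0.99, -0.144, -0.001], [-0.144, -0.99, 0.01], [-0.002, -0.01, -1.0]]
ft_force: [0.4, 0.7, 0.2]
grip_width: 1.0
```

```bash
python3 - <<'E'
from h import *
cap("wrist","w7")
togo([560.3,-330.1,100],-8.4)
E
```

```text
t 9.42 pos [ 563.3 -317.8  104. ] f [-0.5  1.4 -0.6] grip 0.994 j6 -31.4
togo units shift [-0.04  0.42  0.13] turn [-0.11  0.02  0.03] yawx -8.3
```

View pics/w7.png

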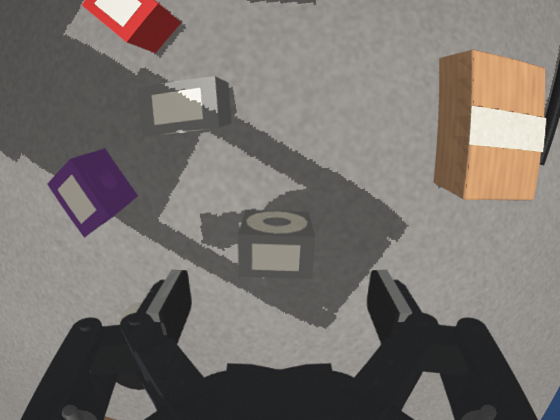

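```bash
python3 - <<'E'
from lab import *
c=cap("wrist")
p=lab(c,(0,0),[(254,246),(299,246),(301,270),(252,269)],1)
togo([p[0],p[1],26],-8.4)
E
```

```text
mid [ 560.2 -330.7   50. ] yaw -8.9 -8.4 size 30.1 16.8
t 9.47 pos [ 564.5 -319.2  106.1] f [-0.3  0.3  0.5] grip 1.003 j6 -31.5
togo units shift [-0.09  0.42  2.67] turn [-0.09 -0.02  0.03] yawx -8.3
```

>>> send_rows(
  motion=[
    [-0.09,0.42,0.2,-0.1,0,0,-1],
    [0,0,0.8,0,0,0,-1],
    [0,0,0.8,0,0,0,-1],
    [0,0,0.6,0,0,0,-1],
    [0,0,0.2,0,0,0,-1],
    [0,0,0,0,0,0,-1],
  ],
)

```text
t: 9.97
ee_pos: [566.1, -337.9, 36.9]
orientation: [[0.99, -0.14, 0.017], [-0.14, -0.99, -0.018], [0.02, 0.016, -1.0]]
ft_force: [-0.6, -0.2, 0.0]
grip_width: 1.0
```

```bash
python3 - <<'E'
from h import *
togo([560.2,-330.5,26],-8.4)
E
```

```text
t 9.97 pos [ 566.1 -337.9   36.9] f [-0.6 -0.2  0. ] grip 1.000 j6 -32.3
togo units shift [-0.24 -0.22  0.36] turn [ 0.18 -0.22  0.07] yawx -8.0
```

>>> send_rows(
  motion=[
    [-0.22,-0.22,0.15,0.18,-0.2,0,-1],
    [0,0,0.2,0,0,0,-1],
    [0,0,0.1,0,0,0,-1],
    [0,0,0,0,0,0,-1],
    [0,0,0,0,0,0,-1],
  ],
)

```text
t: 10.38
ee_pos: [562.4, -332.6, 27.8]
orientation: [[0.99, -0.14, 0.007], [-0.14, -0.99, -0.004], [0.008, 0.003, -1.0]]
ft_force: [-0.3, 0.4, -0.1]
grip_width: 1.001
```

```bash
python3 - <<'E'
from h import *
togo([560.2,-330.5,26],-8.4)
E
```

```text
t 10.38 pos [ 562.4 -332.6   27.8] f [-0.3  0.4 -0.1] grip 1.001 j6 -32.4
togo units shift [-0.08 -0.06  0.06] turn [ 0.04 -0.09  0.07] yawx -8.0
```

>>> send_rows(
  motion=[
    [-0.08,-0.06,0.06,0.04,-0.1,0.07,1],
    [0,0,0,0,0,0,1],
    [0,0,0,0,0,0,1],
    [0,0,0,0,0,0,1],
    [0,0,0,0,0,0,1],
    [0,0,0,0,0,0,1],
    [0,0,-0.5,0,0,0,1],
    [0,0,-1,0,0,0,1],
    [0,0,-1,0,0,0,1],
    [0,0,0,0,0,0,1],
  ],
)

```text
t: 11.22
ee_pos: [558.4, -328.6, 100.0]
orientation: [[0.989, -0.146, -0.008], [-0.146, -0.989, 0.006], [-0.009, -0.005, -1.0]]
ft_force: [1.4, -1.2, -0.2]
grip_width: 0.553
```

```bash
python3 - <<'E'
from h import *
cap("wrist","w8")
o=np.array([554,261.6]);th=np.radians(-2.7);Rm=np.array([[np.cos(th),-np.sin(th)],[np.sin(th),np.cos(th)]])
for y in(-60,-20,20,60): print(y,(o+Rm@[0,y]).round(1))
p=o+Rm@[0,60]
togo([*p,130],-2.7)
E
```

```text
-60 [551.2 201.7]
-20 [553.1 241.6]
20 [554.9 281.6]
60 [556.8 321.5]
t 11.27 pos [ 557.4 -327.8   97.4] f [-0.3  0.2 -1.5] grip 0.555 j6 -31.9
togo units shift [ -3.2  -21.42  -0.91] turn [-0.08  0.13 -1.14] yawx -8.4
```

View pics/w8.png

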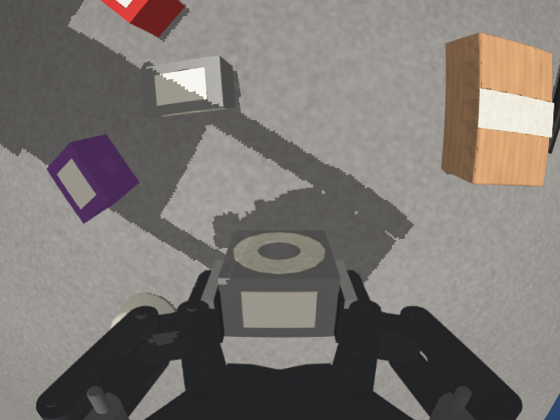

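>>> send_rows(
  motion=[
    [-0.1,-0.6,-0.4,0,0,-0.3,1],
    [-0.15,-1,-0.3,0,0,-0.3,1],
    [-0.15,-1,-0.3,0,0,-0.3,1],
    [-0.15,-1,-0.2,0,0,-0.3,1],
    [-0.08,-1,0,0,0,0,1],
    [-0.08,-1,0,0,0,0,1],
    [-0.08,-1,0,0,0,0,1],
    [-0.08,-1,0,0,0,0,1],
    [-0.08,-1,0,0,0,0,1],
    [-0.08,-1,0,0,0,0,1],
    [-0.08,-1,0,0,0,0,1],
    [-0.08,-1,0,0,0,0,1],
    [-0.08,-1,0,0,0,0,1],
    [-0.08,-1,0,0,0,0,1],
    [-0.08,-1,0,0,0,0,1],
    [-0.08,-1,0,0,0,0,1],
    [-0.08,-1,0,0,0,0,1],
    [-0.08,-1,0,0,0,0,1],
    [0,0,0,0,0,0,1],
  ],
)

```text
t: 12.85
ee_pos: [517.2, 226.3, 112.6]
orientation: [[0.998, -0.046, -0.051], [-0.046, -0.999, 0.017], [-0.052, -0.015, -0.999]]
ft_force: [-0.2, 0.0, -2.0]
grip_width: 0.553
```

```bash
python3 - <<'E'
from h import *
togo([556.8,321.5,130],-2.7)
E
```

```text
t 12.85 pos [517.2 226.3 112.6] f [-0.2  0.  -2. ] grip 0.553 j6 13.2
togo units shift [ 1.14 -3.24 -0.59] turn [-0.17  0.59  0.01] yawx -2.6
```

>>> send_rows(
  motion=[
    [0.5,-0.8,-0.5,-0.17,0.6,0,1],
    [0.5,-0.8,-0.2,0,0,0,1],
    [0.2,-0.8,0,0,0,0,1],
    [0,-0.8,0,0,0,0,1],
    [0,0,0,0,0,0,1],
    [0,0,0,0,0,0,1],
  ],
)

```text
t: 13.35
ee_pos: [553.3, 323.8, 122.2]
orientation: [[0.999, -0.042, -0.013], [-0.042, -0.999, -0.007], [-0.013, 0.007, -1.0]]
ft_force: [-0.2, -0.3, -1.8]
grip_width: 0.55
```

```bash
python3 - <<'E'
from h import *
togo([556.8,321.5,130],-2.7)
cap("wrist","w9")
E
```

```text
t 13.35 pos [553.3 323.8 122.2] f [-0.2 -0.3 -1.8] grip 0.550 j6 22.9
togo units shift [ 0.12  0.07 -0.26] turn [0.09 0.15 0.06] yawx -2.4
```

View pics/w9.png

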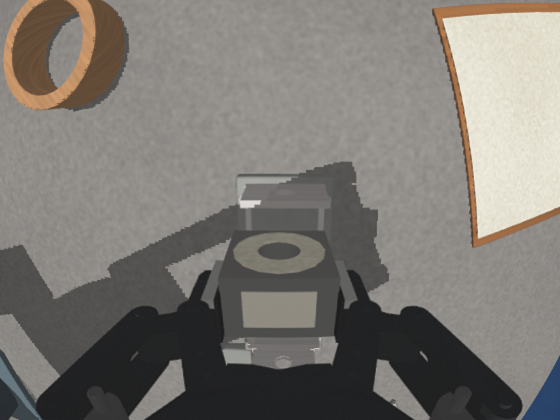

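```bash
python3 - <<'E'
from h import *
c=cap("wrist");np.save("c9.npy",c,allow_pickle=True)
im=c["color"][160:380,200:370,::-1].astype(float)*1.5
cv2.imwrite("pics/w9c.png",cv2.resize(np.clip(im,0,255).astype(np.uint8),None,fx=2.7,fy=2.7,interpolation=cv2.INTER_CUBIC))
E
```

```text
(no output)
```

View pics/w9c.png

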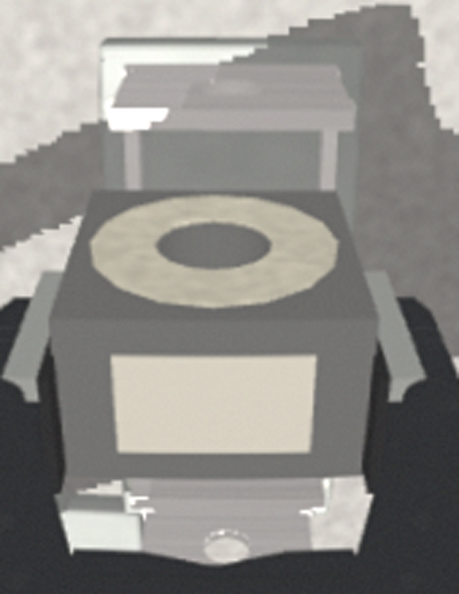

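```bash
python3 - <<'E'
from lab import *
c=np.load("c9.npy",allow_pickle=True).item()
s=r.observe();print(s["ee_pos"].round(1))
lab(c,(200,160),[(111,354),(316,354),(311,453),(118,453)],2.7,z=s["ee_pos"][2]+24)
f=lambda p:(200+p[0]/2.7,160+p[1]/2.7)
a=onz(c,*f((108,118)),56,"wrist");b=onz(c,*f((355,117)),56,"wrist");print(a,b,(a+b)/2,np.linalg.norm(a-b))
o=np.array([554,261.6]);th=np.radians(-2.7);print(o+80*np.array([-np.sin(th),np.cos(th)]))
E
```

```text
[552.9 323.  122.3]
mid [553.7 326.  146.3] yaw -1.9 -1.9 size 29.8 18.7
[528.09642401 343.13039105  56.        ] [586.643307  341.1736369  56.       ] [557.3698655  342.15201398  56.        ] 58.57957319040881
[557.76851606 341.51119   ]
```

```bash
python3 - <<'E'
from h import *
togo([556.2,320.2,92],-2.7)
E
```

```text
t 13.45 pos [552.9 323.  122.3] f [-1.7  0.1 -1.8] grip 0.553 j6 22.9
togo units shift [0.13 0.08 1.01] turn [0.09 0.16 0.04] yawx -2.5
```

>>> send_rows(
  motion=[
    [0.13,0.08,0.3,0.1,0.15,0,1],
    [0,0,0.4,0,0,0,1],
    [0,0,0.3,0,0,0,1],
    [0,0,0,0,0,0,1],
    [0,0,0,0,0,0,1],
  ],
)

```text
t: 13.87
ee_pos: [555.3, 315.3, 88.4]
orientation: [[0.999, -0.048, -0.005], [-0.048, -0.999, -0.001], [-0.005, 0.002, -1.0]]
ft_force: [0.4, 0.1, -0.8]
grip_width: 0.554
```

```bash
python3 - <<'E'
from h import *
togo([556.2,320.2,92],-2.7)
c=cap("wrist");np.save("c9.npy",c,allow_pickle=True)
im=c["color"][160:380,180:380,::-1].astype(float)*1.5
cv2.imwrite("pics/w10c.png",cv2.resize(np.clip(im,0,255).astype(np.uint8),None,fx=2.7,fy=2.7,interpolation=cv2.INTER_CUBIC))
E
```

```text
t 13.87 pos [555.3 315.3  88.4] f [ 0.4  0.1 -0.8] grip 0.554 j6 22.3
togo units shift [ 0.02 -0.16 -0.12] turn [ 0.02  0.06 -0.01] yawx -2.7
```

View pics/w10c.png

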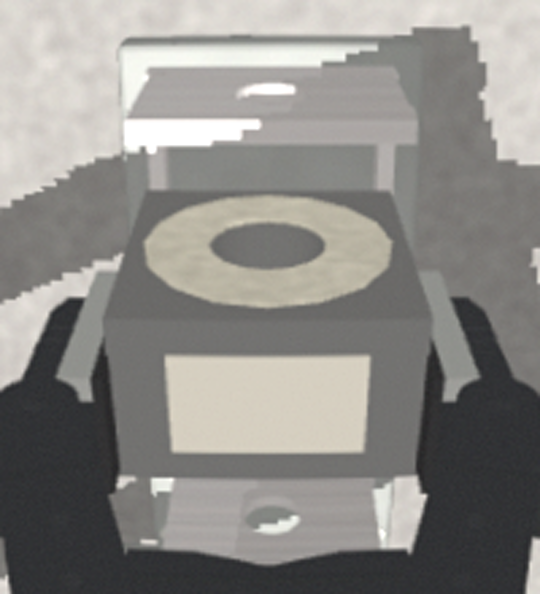

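```bash
cat > fit.py <<'E'
from lab import *
def depth_edge(c,a,b,L):
    # find z such that a-b at that height has length L
    from scipy.optimize import brentq
    g=lambda z:np.linalg.norm(onz(c,*a,z,"wrist")-onz(c,*b,z,"wrist"))-L
    z=brentq(g,-50,300);A,B=onz(c,*a,z,"wrist"),onz(c,*b,z,"wrist");return z,(A+B)/2
E
python3 - <<'E'
from fit import *
c=np.load("c9.npy",allow_pickle=True).item()
print(r.observe()["ee_pos"])
f=lambda u,v:(180+u/2.7,160+v/2.7)
z,m=depth_edge(c,f(136,191),f(392,191),48);print("bottom front edge",z,m)
z,m=depth_edge(c,f(105,318),f(433,318),48);print("top front edge",z,m)
z,m=depth_edge(c,f(119,476),f(422,476),48);print("top back edge",z,m)
a=onz(c,*f(125,133),56,"wrist");b=onz(c,*f(417,133),56,"wrist");print(a,b,(a+b)/2,np.linalg.norm(a-b))
E
```

```text
[555.11630595 315.24156854  88.23421995]
bottom front edge 68.60415091779655 [555.81665054 334.29489691  68.60415092]
top front edge 109.91264632603959 [556.72477301 330.95927795 109.91264633]
top back edge 113.37929478279044 [555.70101465 303.40533442 113.37929478]
[528.49194478 342.81731719  56.        ] [586.45375094 340.15432981  56.        ] [557.47284786 341.4858235   56.        ] 58.02294783754004
```

```bash
python3 - <<'E'
from h import *
togo([555.6,319.8,70],-2.7)
E
```

```text
t 13.92 pos [555.1 315.2  88.2] f [-0.2 -0.  -1.8] grip 0.552 j6 22.3
togo units shift [ 0.01 -0.15  0.61] turn [ 0.02  0.06 -0.01] yawx -2.7
```

>>> send_rows(
  motion=[
    [0,-0.15,0,0,0,0,1],
    [0,0,0.15,0,0,0,1],
    [0,0,0.15,0,0,0,1],
    [0,0,0.15,0,0,0,1],
    [0,0,0,0,0,0,1],
  ],
)

```text
t: 14.33
ee_pos: [556.4, 320.6, 75.1]
orientation: [[0.999, -0.048, -0.003], [-0.048, -0.999, -0.001], [-0.003, 0.001, -1.0]]
ft_force: [-0.4, 0.5, -1.4]
grip_width: 0.554
```

```bash
python3 - <<'E'
from h import *
togo([555.6,319.8,60],-2.7)
E
```

```text
t 14.33 pos [556.4 320.6  75.1] f [-0.4  0.5 -1.4] grip 0.554 j6 22.7
togo units shift [-0.02  0.03  0.5 ] turn [ 0.01  0.03 -0.01] yawx -2.7
```

>>> send_rows(
  motion=[
    [-0.02,0.03,0.1,0,0,0,1],
    [0,0,0.15,0,0,0,1],
    [0,0,0.15,0,0,0,1],
    [0,0,0.15,0,0,0,1],
    [0,0,0,0,0,0,1],
  ],
)

```text
t: 14.75
ee_pos: [555.4, 319.8, 56.9]
orientation: [[0.999, -0.047, -0.003], [-0.047, -0.999, -0.001], [-0.003, 0.001, -1.0]]
ft_force: [-0.6, -0.2, -2.0]
grip_width: 0.553
```

```bash
python3 - <<'E'
from h import *
togo([555.6,319.8,39],-2.7)
c=cap("wrist")
im=c["color"][160:380,180:380,::-1].astype(float)*1.5
cv2.imwrite("pics/w11c.png",cv2.resize(np.clip(im,0,255).astype(np.uint8),None,fx=2.7,fy=2.7,interpolation=cv2.INTER_CUBIC))
E
```

```text
t 14.75 pos [555.4 319.8  56.9] f [-0.6 -0.2 -2. ] grip 0.553 j6 22.7
togo units shift [0.01 0.   0.59] turn [ 0.01  0.03 -0.  ] yawx -2.7
```

View pics/w11c.png

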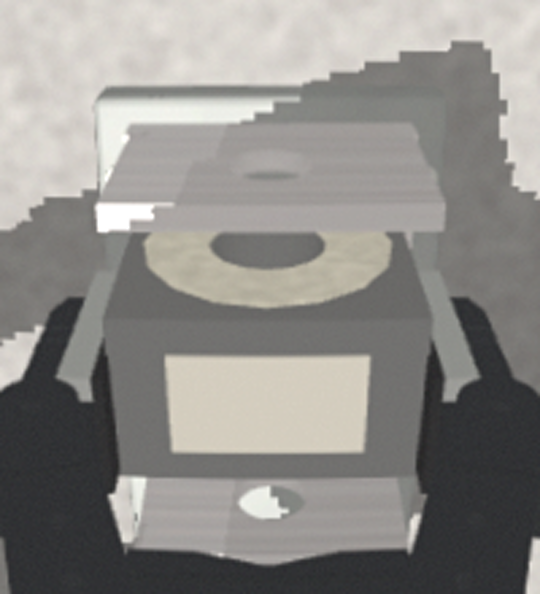

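>>> send_rows(
  motion=[
    [0,0,0.15,0,0,0,1],
    [0,0,0.15,0,0,0,1],
    [0,0,0.15,0,0,0,1],
    [0,0,0.08,0,0,0,1],
    [0,0,0,0,0,0,1],
  ],
)

```text
t: 15.22
ee_pos: [555.9, 320.0, 39.9]
orientation: [[0.999, -0.047, -0.002], [-0.047, -0.999, -0.0], [-0.002, 0.0, -1.0]]
ft_force: [0.1, -0.2, -1.1]
grip_width: 0.555
```

>>> send_rows(
  motion=[
    [0,0,0.08,0,0,0,1],
    [0,0,0,0,0,0,1],
  ],
)

```text
t: 15.38
ee_pos: [556.4, 320.2, 40.1]
orientation: [[0.999, -0.047, -0.0], [-0.047, -0.999, 0.0], [-0.0, -0.0, -1.0]]
ft_force: [0.6, 0.1, -1.8]
grip_width: 0.555
```

>>> send_rows(
  motion=[
    [0,0,0.1,0,0,0,1],
    [0,0,0.1,0,0,0,1],
    [0,0,0,0,0,0,1],
  ],
)

```text
t: 15.63
ee_pos: [557.2, 320.6, 40.5]
orientation: [[0.999, -0.047, 0.003], [-0.047, -0.999, 0.001], [0.003, -0.001, -1.0]]
ft_force: [-0.2, 0.4, -0.9]
grip_width: 0.55
```

>>> send_rows(
  motion=[
    [-0.03,0,0.2,0,0.05,0,1],
    [0,0,0,0,0,0,1],
    [0,0,0,0,0,0,1],
  ],
)

```text
t: 15.88
ee_pos: [557.9, 321.4, 41.1]
orientation: [[0.999, -0.046, 0.014], [-0.046, -0.999, 0.003], [0.013, -0.004, -1.0]]
ft_force: [-0.2, -0.6, -2.1]
grip_width: 0.552
```

```bash
python3 - <<'E'
from h import *
s=r.observe();print(s["moment"].round(2),s["q"].round(2))
togo([555.6,319.8,38],-2.7)
c=cap("scene")
crop(c,290,130,410,220,6,"s1c")
E
```

```text
[-0.01  0.06  0.02] [20.09 34.39 87.91 -0.13 56.91 22.82]
t 15.88 pos [557.9 321.4  41.1] f [-0.2 -0.6 -2.1] grip 0.552 j6 22.8
togo units shift [-0.08  0.06  0.1 ] turn [-0.04 -0.15  0.01] yawx -2.7
```

View pics/s1c.png

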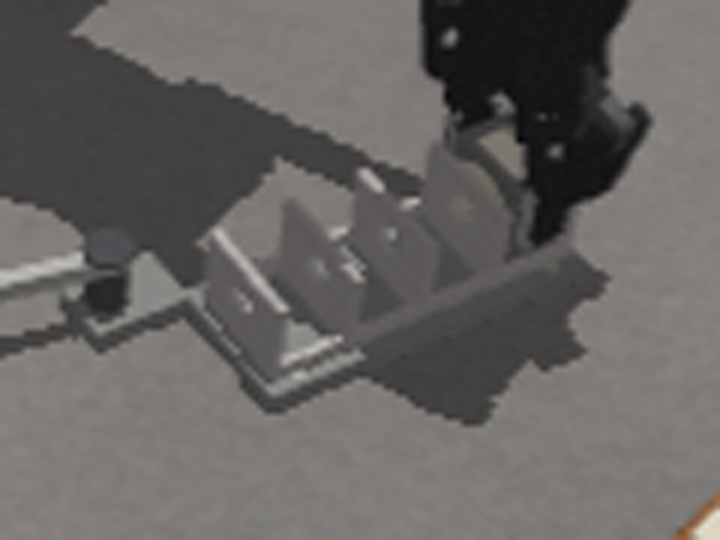

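>>> send_rows(
  motion=[
    [-0.1,0.05,0.3,0,-0.15,0,1],
  ],
)

```text
t: 16.02
ee_pos: [558.3, 321.8, 37.8]
orientation: [[0.999, -0.046, 0.009], [-0.046, -0.999, 0.007], [0.008, -0.007, -1.0]]
ft_force: [-17.3, -4.5, 76.9]
grip_width: 0.554
```

```bash
python3 - <<'E'
from h import *
s=r.observe();print(s["ft_force"].round(2),s["moment"].round(2),s["q"].round(2),s["tau"].round(2),s["joint_velocities"].round(2))
togo([555.6,319.8,38],-2.7)
E
```

```text
[-17.31  -4.54  76.85] [-0.6   3.68  0.04] [19.94 34.72 87.83  0.25 56.84 22.44] [-1.56 -8.83 -6.63 -0.59 -5.77  0.2 ] [-1.96  2.91 -1.57  5.68  2.79 -5.03]
t 16.02 pos [558.3 321.8  37.8] f [-17.3  -4.5  76.9] grip 0.554 j6 22.4
togo units shift [-0.09  0.07 -0.01] turn [-0.08 -0.1   0.01] yawx -2.6
```

>>> send_rows(
  motion=[
    [0,0,0.3,0,0,0,1],
  ],
)

```text
t: 16.1
ee_pos: [558.3, 322.0, 37.5]
orientation: [[0.999, -0.045, 0.009], [-0.045, -0.999, 0.007], [0.009, -0.008, -1.0]]
ft_force: [-36.1, -19.2, 95.7]
grip_width: 0.554
```

```bash
python3 - <<'E'
from h import *
s=r.observe();print(s["ft_force"].round(2),s["moment"].round(2),s["q"].round(2),s["tau"].round(2),s["joint_velocities"].round(2))
togo([555.6,319.8,38],-2.7)
E
```

```text
[-36.09 -19.25  95.68] [-2.8   7.27 -0.01] [19.96 34.73 87.87  0.25 56.75 22.42] [ -1.68  -7.19 -19.16   0.9  -14.94  -0.06] [ 0.58 -0.42  0.92 -0.96 -1.7   0.42]
t 16.10 pos [558.3 322.   37.5] f [-36.1 -19.2  95.7] grip 0.554 j6 22.4
togo units shift [-0.09  0.08 -0.02] turn [-0.09 -0.1   0.02] yawx -2.6
```

>>> send_rows(
  motion=[
    [0,0,-0.05,0,0,0,1],
  ],
)

```text
t: 16.18
ee_pos: [558.2, 322.0, 41.8]
orientation: [[0.999, -0.045, 0.01], [-0.045, -0.999, 0.008], [0.01, -0.008, -1.0]]
ft_force: [-0.5, 0.2, -3.6]
grip_width: 0.553
```

>>> send_rows(
  motion=[
    [0,0,0,0,0,0,-0.2],
    [0,0,0,0,0,0,-0.2],
    [0,0,0,0,0,0,-0.2],
    [0,0,0,0,0,0,-0.2],
  ],
)

```text
t: 16.52
ee_pos: [559.6, 322.5, 42.3]
orientation: [[0.999, -0.045, 0.014], [-0.045, -0.999, 0.009], [0.014, -0.01, -1.0]]
ft_force: [-0.2, -0.3, 0.1]
grip_width: 0.603
```

```bash
python3 - <<'E'
from h import *
togo([555.6,319.8,38],-2.7)
cap("wrist","w12")
E
```

```text
t 16.52 pos [559.6 322.5  42.3] f [-0.2 -0.3  0.1] grip 0.603 j6 22.4
togo units shift [-0.13  0.1   0.14] turn [-0.11 -0.16  0.02] yawx -2.6
```

View pics/w12.png

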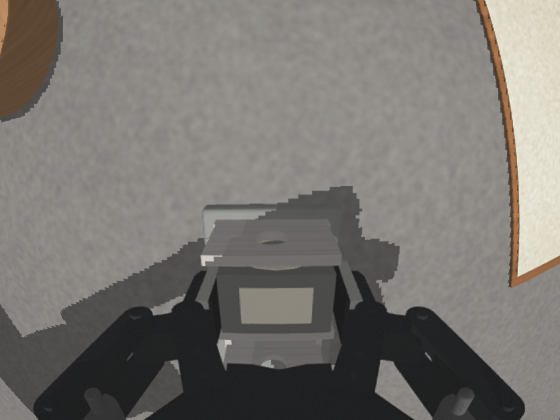

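>>> send_rows(
  motion=[
    [-0.05,0,0,-0.1,-0.15,0,-0.7],
    [0,0,0,0,0,0,-0.7],
    [0,0,-0.3,0,0,0,-0.7],
    [0,0,-0.7,0,0,0,-0.7],
    [0,0,-1,0,0,0,-1],
    [0,0,-1,0,0,0,-1],
    [0,0,-1,0,0,0,-1],
    [0,0,0,0,0,0,-1],
  ],
)

```text
t: 17.23
ee_pos: [556.3, 321.5, 161.4]
orientation: [[0.999, -0.045, -0.014], [-0.045, -0.999, -0.005], [-0.013, 0.005, -1.0]]
ft_force: [1.5, 0.6, -0.1]
grip_width: 0.999
```

```bash
python3 - <<'E'
from h import *
togo([555.6,319.8,38],-2.7)
c=cap("wrist","w13");np.save("c13.npy",c,allow_pickle=True)
E
```

```text
t 17.23 pos [556.3 321.5 161.4] f [ 1.5  0.6 -0.1] grip 0.999 j6 22.7
togo units shift [0.04 0.03 4.11] turn [0.06 0.15 0.02] yawx -2.6
```

View pics/w13.png

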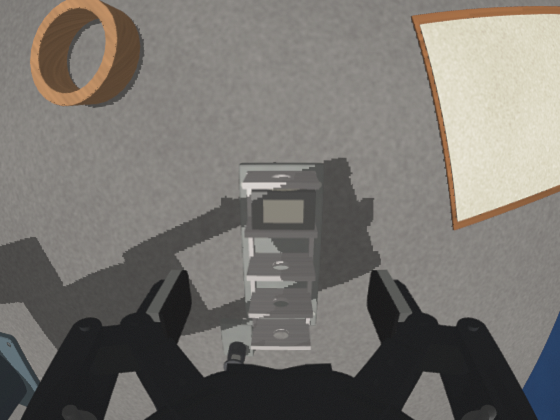

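```bash
python3 - <<'E'
from fit import *
c=np.load("c13.npy",allow_pickle=True).item()
crop(c,235,155,335,265,5,"w13c")
E
```

```text
(no output)
```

View pics/w13c.png

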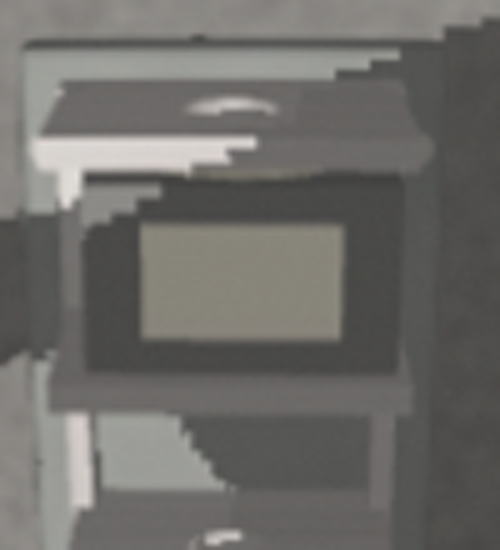

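```bash
python3 - <<'E'
from fit import *
c=np.load("c13.npy",allow_pickle=True).item()
lab(c,(235,155),[(141,222),(345,222),(342,340),(140,340)],5,z=62)
f=lambda u,v:(235+u/5,155+v/5)
for q in [((33,153),(433,153)),((50,393),(413,393))]:
    a,b=[onz(c,*f(*p),56,"wrist") for p in q];print((a+b)/2,np.linalg.norm(a-b))
togo([588.7,-141.9,200],-8.8)
E
```

```text
mid [558.7 323.2  62. ] yaw -2.3 -3.3 size 30.5 18.8
[558.06580054 341.7403777   56.        ] 60.37386653269425
[556.15573332 302.56640527  56.        ] 57.57216473709422
t 17.28 pos [555.3 321.1 158.8] f [-0.6 -0.6 -0.3] grip 1.003 j6 22.7
togo units shift [ 1.79 15.37 -1.3 ] turn [0.08 0.18 1.24] yawx -2.6
```

>>> send_rows(
  motion=[
    [0.1,0.6,-0.5,0.08,0.18,0.4,-1],
    [0.12,1,-0.4,0,0,0.4,-1],
    [0.12,1,-0.2,0,0,0.4,-1],
    [0.12,1,0,0,0,0,-1],
    [0.12,1,0,0,0,0,-1],
    [0.12,1,0,0,0,0,-1],
    [0.12,1,0,0,0,0,-1],
    [0.12,1,0,0,0,0,-1],
    [0.12,1,0,0,0,0,-1],
    [0.12,1,0,0,0,0,-1],
    [0.12,1,0,0,0,0,-1],
    [0.12,1,0,0,0,0,-1],
    [0.12,1,0,0,0,0,-1],
    [0.12,1,0,0,0,0,-1],
    [0.12,1,0,0,0,0,-1],
    [0.12,1,0,0,0,0,-1],
    [0,0,0,0,0,0,-1],
    [0,0,0,0,0,0,-1],
  ],
)

```text
t: 18.78
ee_pos: [535.7, -169.1, 177.5]
orientation: [[0.988, -0.151, -0.023], [-0.15, -0.989, 0.005], [-0.023, -0.001, -1.0]]
ft_force: [-0.5, 0.8, -0.9]
grip_width: 1.0
```

```bash
python3 - <<'E'
from fit import *
c=cap("wrist","w14");np.save("c14.npy",c,allow_pickle=True)
togo([588.7,-141.9,100],-8.8)
E
```

```text
t 18.83 pos [ 535.8 -169.1  177.4] f [ 0.5 -0.5 -0.5] grip 0.999 j6 -19.9
togo units shift [ 1.67 -1.16  2.54] turn [-0.01  0.27  0.04] yawx -8.6
```

View pics/w14.png

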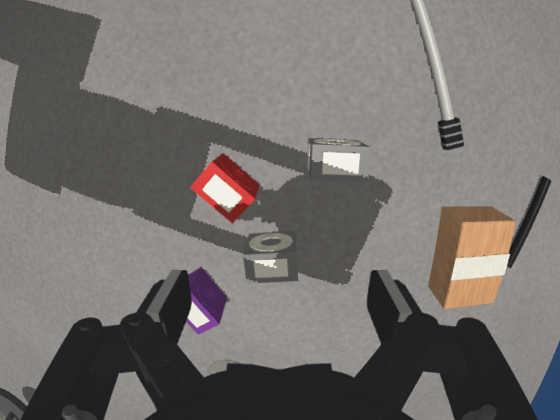

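```bash
python3 - <<'E'
from fit import *
c=np.load("c14.npy",allow_pickle=True).item()
lab(c,(0,0),[(322,152),(361,153),(359,174),(323,173)],1,z=50)
lab(c,(0,0),[(250,258),(287,258),(289,277),(252,277)],1,z=50)
E
```

```text
mid [ 588.7 -141.8   50. ] yaw -8.9 -7.6 size 31.2 17.4
mid [ 515.6 -227.6   50. ] yaw -7.7 -4.1 size 33.6 19.7
```

>>> send_rows(
  motion=[
    [0.6,-0.4,0.3,0,0.27,0,-1],
    [0.6,-0.4,0.7,0,0,0,-1],
    [0.47,-0.4,0.8,0,0,0,-1],
    [0,0,0.6,0,0,0,-1],
    [0,0,0,0,0,0,-1],
    [0,0,0,0,0,0,-1],
  ],
)

```text
t: 19.33
ee_pos: [592.3, -132.7, 102.1]
orientation: [[0.989, -0.146, 0.0], [-0.146, -0.989, 0.002], [-0.0, -0.002, -1.0]]
ft_force: [0.8, 0.1, 0.6]
grip_width: 0.998
```

```bash
python3 - <<'E'
from fit import *
c=cap("wrist","w15");np.save("c15.npy",c,allow_pickle=True)
togo([588.7,-141.9,100],-8.8)
crop(c,200,180,360,300,4,"w15c")
E
```

```text
t 19.38 pos [ 591.8 -132.6  102. ] f [-0.1  0.7  0.1] grip 1.000 j6 -14.9
togo units shift [-0.06  0.32  0.07] turn [-0.03  0.01  0.08] yawx -8.4
```

View pics/w15c.png

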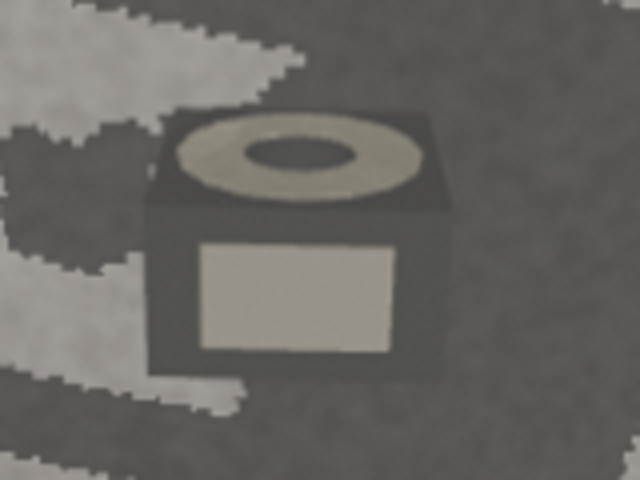

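```bash
python3 - <<'E'
from fit import *
c=np.load("c15.npy",allow_pickle=True).item()
p=lab(c,(200,180),[(200,243),(395,247),(390,352),(200,348)],4,z=50)
togo([p[0],p[1],26],-8.9)
E
```

```text
mid [ 588.1 -142.5   50. ] yaw -9.6 -9.9 size 30.3 18.5
t 19.38 pos [ 591.8 -132.6  102. ] f [-0.1  0.7  0.1] grip 1.000 j6 -14.9
togo units shift [-0.07  0.35  2.53] turn [-0.03  0.01  0.1 ] yawx -8.4
```

>>> send_rows(
  motion=[
    [-0.08,0.35,0.1,0,0,0.15,-1],
    [0,0,0.5,0,0,0,-1],
    [0,0,0.5,0,0,0,-1],
    [0,0,0.5,0,0,0,-1],
    [0,0,0.4,0,0,0,-1],
    [0,0,0,0,0,0,-1],
    [0,0,0,0,0,0,-1],
  ],
)

```text
t: 19.97
ee_pos: [589.9, -148.7, 49.7]
orientation: [[0.987, -0.163, 0.013], [-0.163, -0.987, -0.005], [0.013, 0.003, -1.0]]
ft_force: [-0.4, 0.5, 0.1]
grip_width: 1.001
```

```bash
python3 - <<'E'
from fit import *
togo([588.4,-142.4,26],-9.2)
E
```

```text
t 19.97 pos [ 589.9 -148.7   49.7] f [-0.4  0.5  0.1] grip 1.001 j6 -15.3
togo units shift [-0.09 -0.2   0.79] turn [ 0.03 -0.15 -0.04] yawx -9.4
```

>>> send_rows(
  motion=[
    [-0.08,-0.2,0.15,0,-0.15,0,-1],
    [0,0,0.3,0,0,0,-1],
    [0,0,0.3,0,0,0,-1],
    [0,0,0.05,0,0,0,-1],
    [0,0,0,0,0,0,-1],
  ],
)

```text
t: 20.38
ee_pos: [590.3, -144.0, 28.1]
orientation: [[0.986, -0.165, 0.005], [-0.165, -0.986, -0.006], [0.006, 0.005, -1.0]]
ft_force: [-0.6, -0.6, 1.1]
grip_width: 1.0
```

```bash
python3 - <<'E'
from fit import *
togo([588.4,-142.4,26],-9.2)
E
```

```text
t 20.38 pos [ 590.3 -144.    28.1] f [-0.6 -0.6  1.1] grip 1.000 j6 -14.5
togo units shift [-0.07 -0.04  0.07] turn [ 0.06 -0.06 -0.06] yawx -9.5
```

Now grip, lift, and go to bay 2.

>>> send_rows(
  motion=[
    [-0.07,-0.05,0.06,0.06,-0.06,0,-1],
    [0,0,0,0,0,0,1],
    [0,0,0,0,0,0,1],
    [0,0,0,0,0,0,1],
    [0,0,0,0,0,0,1],
    [0,0,0,0,0,0,1],
    [0,0,-0.4,0,0,0,1],
    [0,0,-0.8,0,0,0,1],
    [0,0,-1,0,0,0,1],
    [0,0,-0.8,0,0,0,1],
    [0,0,-0.3,0,0,0,1],
    [0,0,0,0,0,0,1],
  ],
)

```text
t: 21.38
ee_pos: [586.6, -141.1, 129.9]
orientation: [[0.986, -0.164, -0.005], [-0.164, -0.986, 0.003], [-0.006, -0.002, -1.0]]
ft_force: [0.3, -0.0, -1.6]
grip_width: 0.549
```

```bash
python3 - <<'E'
from fit import *
cap("wrist","w16")
togo([554.7,281.8,125],-2.7)
E
```

```text
t 21.43 pos [ 586.5 -141.1  129.1] f [ 0.9 -0.1 -1.1] grip 0.552 j6 -14.7
togo units shift [ -3.36 -13.73   0.19] turn [-0.03  0.07 -1.35] yawx -9.5
```

View pics/w16.png

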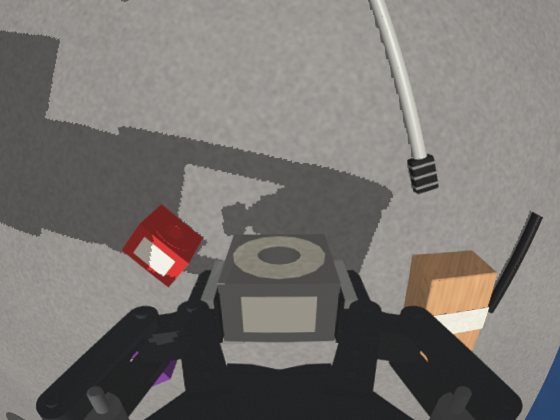

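>>> send_rows(
  motion=[
    [-0.15,-0.6,0,0,0,-0.3,1],
    [-0.15,-1,0,0,0,-0.3,1],
    [-0.15,-1,0,0,0,-0.3,1],
    [0,-1,0,0,0,-0.3,1],
    [0,-1,0,0,0,-0.15,1],
    [0,-1,0,0,0,0,1],
    [0,-1,0,0,0,0,1],
    [0,-1,0,0,0,0,1],
    [0,-1,0,0,0,0,1],
    [0,-1,0,0,0,0,1],
    [0,-1,0,0,0,0,1],
    [0,-1,0,0,0,0,1],
    [0,-1,0,0,0,0,1],
    [0,-0.6,0,0,0,0,1],
    [0,0,0,0,0,0,1],
    [0,0,0,0,0,0,1],
  ],
)

```text
t: 22.77
ee_pos: [584.4, 271.7, 100.4]
orientation: [[0.998, -0.047, -0.046], [-0.047, -0.999, 0.001], [-0.046, 0.001, -0.999]]
ft_force: [0.0, -1.2, -1.6]
grip_width: 0.554
```

```bash
python3 - <<'E'
from fit import *
togo([553.8,280,125],-2.7)
E
```

```text
t 22.77 pos [584.4 271.7 100.4] f [ 0.  -1.2 -1.6] grip 0.554 j6 17.0
togo units shift [-1.07 -0.23 -0.77] turn [0.01 0.53 0.01] yawx -2.7
```

>>> send_rows(
  motion=[
    [-0.5,-0.1,-0.3,0,0.3,0,1],
    [-0.4,-0.1,-0.1,0,0.25,0,1],
    [-0.1,0,0,0,0,0,1],
    [0,0,0,0,0,0,1],
    [0,0,0,0,0,0,1],
  ],
)

```text
t: 23.18
ee_pos: [551.9, 274.2, 106.7]
orientation: [[0.999, -0.049, -0.008], [-0.049, -0.999, -0.006], [-0.007, 0.007, -1.0]]
ft_force: [-0.2, 0.4, -1.1]
grip_width: 0.554
```

```bash
python3 - <<'E'
from fit import *
togo([553.8,280,92],-2.7)
c=cap("wrist");np.save("c17.npy",c,allow_pickle=True)
im=c["color"][160:380,180:380,::-1].astype(float)*1.5
cv2.imwrite("pics/w17c.png",cv2.resize(np.clip(im,0,255).astype(np.uint8),None,fx=2.7,fy=2.7,interpolation=cv2.INTER_CUBIC))
E
```

```text
t 23.18 pos [551.9 274.2 106.7] f [-0.2  0.4 -1.1] grip 0.554 j6 19.1
togo units shift [ 0.06 -0.2   0.49] turn [ 0.07  0.08 -0.02] yawx -2.8
```

View pics/w17c.png

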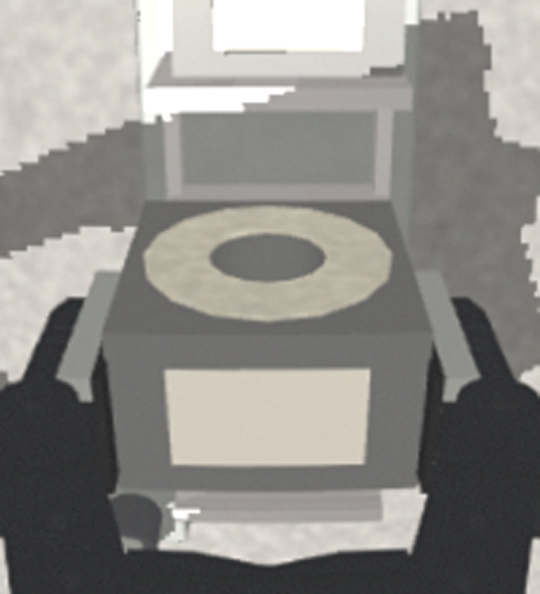

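```bash
python3 - <<'E'
from fit import *
c=np.load("c17.npy",allow_pickle=True).item()
s=r.observe();print(s["ee_pos"])
f=lambda u,v:(180+u/2.7,160+v/2.7)
zt=s["ee_pos"][2]+24
for n,p,q,z in [("bf",(138,201),(391,201),zt-50),("tf",(104,332),(433,332),zt),("tb",(117,490),(422,490),zt)]:
    a,b=onz(c,*f(*p),z,"wrist"),onz(c,*f(*q),z,"wrist");print(n,((a+b)/2).round(1),np.linalg.norm(a-b).round(1),depth_edge(c,f(*p),f(*q),48)[0].round(1))
lab(c,(180,160),[(164,369),(370,369),(365,465),(171,465)],2.7,z=zt)
a,b=onz(c,*f(144,98),56,"wrist"),onz(c,*f(412,96),56,"wrist");print("plate40",(a+b)/2,np.linalg.norm(a-b))
E
```

```text
[552.22612562 274.03479682 106.61687038]Traceback (most recent call last):
  File "<stdin>", line 7, in <module>
AttributeError: 'float' object has no attribute 'round'
```

```bash
python3 - <<'E'
from fit import *
c=np.load("c17.npy",allow_pickle=True).item()
s=r.observe()
f=lambda u,v:(180+u/2.7,160+v/2.7)
zt=s["ee_pos"][2]+24
for n,p,q,z in [("bf",(138,201),(391,201),zt-50),("tf",(104,332),(433,332),zt),("tb",(117,490),(422,490),zt)]:
    a,b=onz(c,*f(*p),z,"wrist"),onz(c,*f(*q),z,"wrist");print(n,((a+b)/2).round(1),np.linalg.norm(a-b).round(1),round(depth_edge(c,f(*p),f(*q),48)[0],1))
lab(c,(180,160),[(164,369),(370,369),(365,465),(171,465)],2.7,z=zt)
a,b=onz(c,*f(144,98),56,"wrist"),onz(c,*f(412,96),56,"wrist");print("plate40",(a+b)/2,np.linalg.norm(a-b))
E
```

```text
bf [552.2 288.4  80.6] 49.6 85.7
tf [553.3 289.  130.6] 47.5 129.4
tb [552.  258.3 130.6] 49.4 133.7
mid [552.4 273.5 130.6] yaw -2.5 -2.3 size 30.4 18.7
plate40 [555.61202619 302.22205724  56.        ] 58.29750214236349
```

>>> send_rows(
  motion=[
    [0.07,-0.27,0.05,0.05,0.08,0,1],
    [0,0,0.2,0,0,0,1],
    [0,0,0.2,0,0,0,1],
    [0,0,0.2,0,0,0,1],
    [0,0,0.2,0,0,0,1],
    [0,0,0,0,0,0,1],
  ],
)

```text
t: 23.73
ee_pos: [558.0, 280.7, 77.1]
orientation: [[0.999, -0.053, 0.0], [-0.053, -0.999, -0.002], [0.0, 0.002, -1.0]]
ft_force: [-0.6, -0.5, -1.9]
grip_width: 0.556
```

```bash
python3 - <<'E'
from fit import *
togo([554.4,282.4,65],-2.7)
E
```

```text
t 23.73 pos [558.  280.7  77.1] f [-0.6 -0.5 -1.9] grip 0.556 j6 19.6
togo units shift [-0.12 -0.05  0.4 ] turn [ 0.02 -0.   -0.06] yawx -3.0
```

>>> send_rows(
  motion=[
    [-0.12,-0.05,0,0.02,0,-0.06,1],
    [0,0,0.12,0,0,0,1],
    [0,0,0.15,0,0,0,1],
    [0,0,0.15,0,0,0,1],
    [0,0,0,0,0,0,1],
  ],
)

```text
t: 24.15
ee_pos: [553.6, 282.5, 62.5]
orientation: [[0.999, -0.047, -0.001], [-0.047, -0.999, -0.001], [-0.001, 0.001, -1.0]]
ft_force: [-0.6, 0.3, -1.9]
grip_width: 0.552
```

```bash
python3 - <<'E'
from fit import *
togo([554.4,282.4,39],-2.7)
c=cap("wrist")
im=c["color"][160:380,180:380,::-1].astype(float)*1.5
cv2.imwrite("pics/w18c.png",cv2.resize(np.clip(im,0,255).astype(np.uint8),None,fx=2.7,fy=2.7,interpolation=cv2.INTER_CUBIC))
E
```

```text
t 24.15 pos [553.6 282.5  62.5] f [-0.6  0.3 -1.9] grip 0.552 j6 19.5
togo units shift [0.03 0.   0.78] turn [0.01 0.01 0.  ] yawx -2.7
```

View pics/w18c.png

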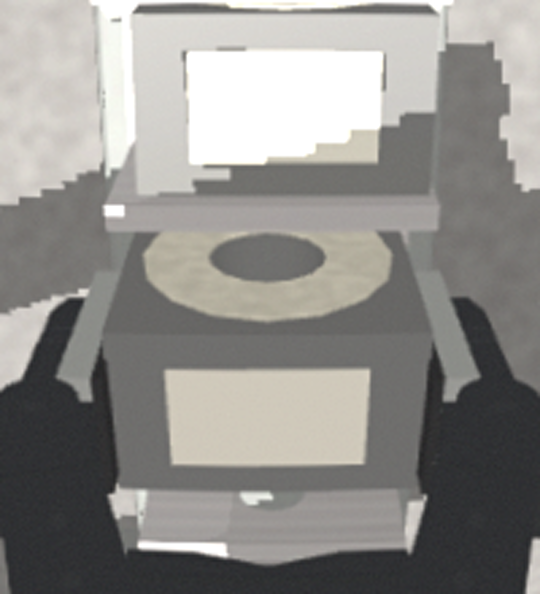

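Inside the bay. Lower to about 40.

>>> send_rows(
  motion=[
    [0.03,0,0.15,0,0,0,1],
    [0,0,0.15,0,0,0,1],
    [0,0,0.15,0,0,0,1],
    [0,0,0.15,0,0,0,1],
    [0,0,0,0,0,0,1],
  ],
)

```text
t: 24.62
ee_pos: [555.5, 282.7, 43.8]
orientation: [[0.999, -0.047, 0.001], [-0.047, -0.999, 0.0], [0.001, -0.0, -1.0]]
ft_force: [-1.4, -0.4, -2.1]
grip_width: 0.554
```

```bash
python3 - <<'E'
from fit import *
togo([554.4,282.4,39],-2.7)
E
```

```text
t 24.62 pos [555.5 282.7  43.8] f [-1.4 -0.4 -2.1] grip 0.554 j6 19.4
togo units shift [-0.04  0.01  0.16] turn [-0.   -0.01  0.01] yawx -2.7
```

>>> send_rows(
  motion=[
    [-0.04,0,0.13,0,0,0,1],
    [0,0,0,0,0,0,1],
  ],
)

```text
t: 24.78
ee_pos: [554.0, 282.6, 39.1]
orientation: [[0.999, -0.047, 0.0], [-0.047, -0.999, -0.0], [0.0, 0.0, -1.0]]
ft_force: [-0.1, -0.7, -2.1]
grip_width: 0.555
```

>>> send_rows(
  motion=[
    [-0.03,0,0.05,0,0,0,-0.2],
    [0,0,0.03,0,0,0,-0.2],
    [0,0,0,0,0,0,-0.2],
    [0,0,0,0,0,0,-0.7],
    [0,0,0,0,0,0,-0.7],
    [0,0,-0.3,0,0,0,-0.7],
    [0,0,-0.7,0,0,0,-0.7],
    [0,0,-1,0,0,0,-1],
    [0,0,-1,0,0,0,-1],
    [0,0,-1,0,0,0,-1],
    [0,0,0,0,0,0,-1],
  ],
)

```text
t: 25.7
ee_pos: [552.7, 282.6, 164.1]
orientation: [[0.999, -0.047, -0.001], [-0.047, -0.999, -0.0], [-0.0, 0.0, -1.0]]
ft_force: [0.9, -0.0, 0.8]
grip_width: 1.001
```

```bash
python3 - <<'E'
from fit import *
togo([516,-228,130],-4)
c=cap("wrist","w19");np.save("c19.npy",c,allow_pickle=True)
crop(c,200,100,360,300,3,"w19c")
E
```

```text
t 25.70 pos [552.7 282.6 164.1] f [ 0.9 -0.   0.8] grip 1.001 j6 19.5
togo units shift [-0.42 17.06  1.14] turn [0.   0.01 0.26] yawx -2.7
```

View pics/w19c.png

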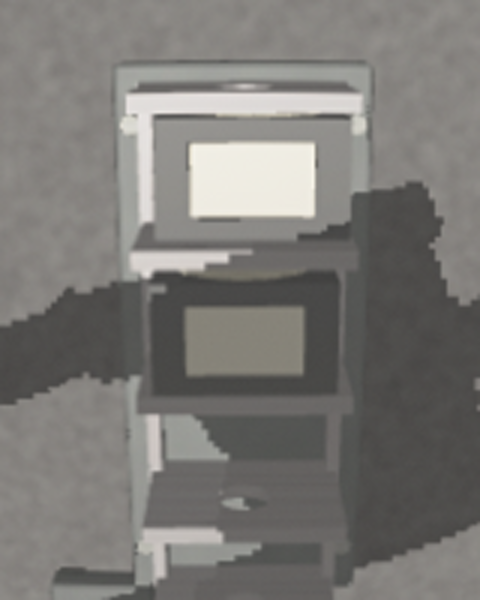

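>>> send_rows(
  motion=[
    [0.07,0.6,0,0,0,0.25,-1],
    [0.07,1,0,0,0,0,-1],
    [0.07,1,0,0,0,0,-1],
    [0.07,1,0,0,0,0,-1],
    [0.07,1,0,0,0,0,-1],
    [0.07,1,0,0,0,0,-1],
    [0.07,1,0,0,0,0,-1],
    [0.07,1,0,0,0,0,-1],
    [0.07,1,0,0,0,0,-1],
    [0.07,1,0,0,0,0,-1],
    [0.07,1,0,0,0,0,-1],
    [0.07,1,0,0,0,0,-1],
    [0.07,1,0,0,0,0,-1],
    [0.07,1,0,0,0,0,-1],
    [0.07,1,0,0,0,0,-1],
    [0.07,1,0,0,0,0,-1],
    [0,0.5,0,0,0,0,-1],
    [0,0,0,0,0,0,-1],
  ],
)

```text
t: 27.25
ee_pos: [544.1, -220.9, 152.7]
orientation: [[0.998, -0.064, -0.016], [-0.064, -0.998, 0.005], [-0.016, -0.004, -1.0]]
ft_force: [0.6, -0.9, 1.0]
grip_width: 1.003
```

```bash
python3 - <<'E'
from fit import *
togo([516,-228,100],-4)
cap("wrist","w20")
E
```

```text
t 27.25 pos [ 544.1 -220.9  152.7] f [ 0.6 -0.9  1. ] grip 1.003 j6 -29.0
togo units shift [-0.89  0.3   1.77] turn [-0.04  0.18  0.06] yawx -3.7
```

View pics/w20.png

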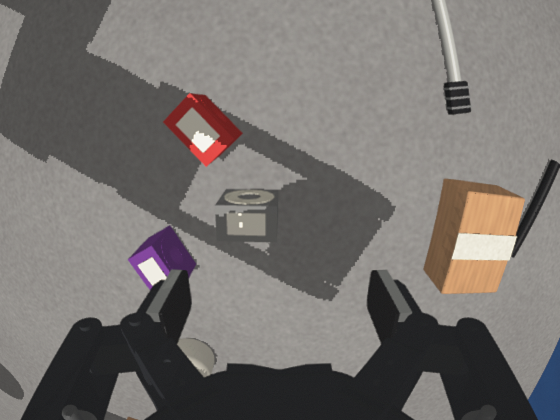

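```bash
python3 - <<'E'
from fit import *
c=cap("wrist")
lab(c,(0,0),[(226,212),(266,211),(267,233),(227,235)],1)
for p in [(171,228),(198,263),(129,259)]: print(onz(c,*p,50,"wrist").round(0),onz(c,*p,0,"wrist").round(0))
for p in [(207,163),(165,123)]: print("red",onz(c,*p,50,"wrist").round(0),onz(c,*p,0,"wrist").round(0))
E
```

```text
mid [ 517.  -225.7   50. ] yaw -0.9 -3.2 size 31.4 18.6
[ 455. -227.   50.] [ 434. -245.    0.]
[ 473. -259.   50.] [ 456. -285.    0.]
[ 408. -254.   50.] [ 378. -279.    0.]
red [ 492. -177.   50.] [ 479. -185.    0.]
red [ 462. -143.   50.] [ 443. -144.    0.]
```

>>> send_rows(
  motion=[
    [-0.45,0.1,0.2,0,0.18,0.06,-0.6],
    [-0.42,0.1,0.5,0,0,0,-0.6],
    [0,0,0.5,0,0,0,-0.6],
    [0,0,0.3,0,0,0,-0.6],
    [0,0,0,0,0,0,-0.6],
    [0,0,0,0,0,0,-0.6],
  ],
)

```text
t: 27.85
ee_pos: [517.0, -213.2, 106.1]
orientation: [[0.998, -0.062, -0.001], [-0.062, -0.998, 0.009], [-0.001, -0.009, -1.0]]
ft_force: [-0.4, 0.4, 0.2]
grip_width: 0.802
```

```bash
python3 - <<'E'
from fit import *
c=cap("wrist","w21");np.save("c21.npy",c,allow_pickle=True)
togo([516,-228,100],-4)
crop(c,150,180,360,330,3.5,"w21c")
E
```

```text
t 27.90 pos [ 517.  -213.1  106.2] f [-0.3  0.5 -0.4] grip 0.800 j6 -30.8
togo units shift [-0.   0.5  0.2] turn [-0.11  0.01  0.1 ] yawx -3.5
```

View pics/w21c.png

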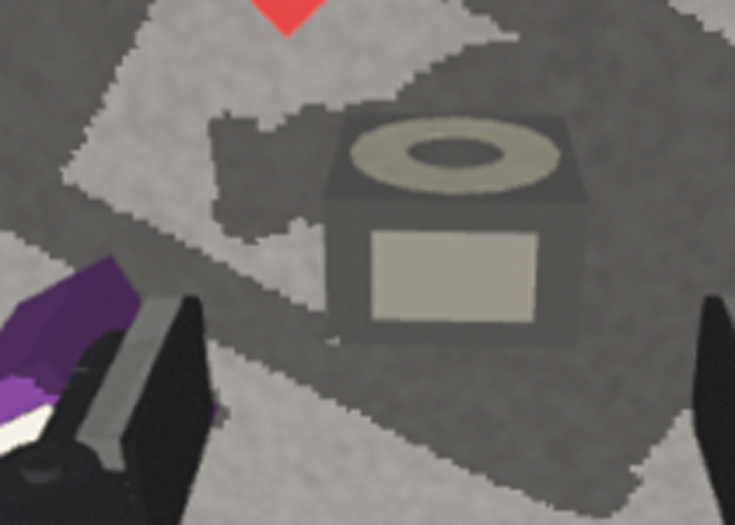

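```bash
python3 - <<'E'
from fit import *
c=np.load("c21.npy",allow_pickle=True).item()
f=lambda u,v:(150+u/3.5,180+v/3.5)
lab(c,(150,180),[(371,231),(538,234),(534,322),(371,320)],3.5)
for p in [(220,408),(112,257),(140,300)]: print(onz(c,*f(*p),50,"wrist").round(0),onz(c,*f(*p),0,"wrist").round(0))
togo([516.8,-227.5,26],-4.2)
E
```

```text
mid [ 516.7 -228.4   50. ] yaw -4.5 -4.6 size 30.5 18.4
[ 469. -255.   50.] [ 454. -288.    0.]
[ 452. -221.   50.] [ 434. -244.    0.]
[ 456. -230.   50.] [ 439. -256.    0.]
t 27.90 pos [ 517.  -213.1  106.2] f [-0.3  0.5 -0.4] grip 0.800 j6 -30.8
togo units shift [0.03 0.5  2.67] turn [-0.11  0.01  0.14] yawx -3.5
```

>>> send_rows(
  motion=[
    [0.03,0.25,0.1,-0.1,0,0.1,-0.6],
    [0,0.1,0.4,0,0,0,-0.6],
    [0,0,0.5,0,0,0,-0.6],
    [0,0,0.5,0,0,0,-0.6],
    [0,0,0.4,0,0,0,-0.6],
    [0,0,0,0,0,0,-0.6],
    [0,0,0,0,0,0,-0.6],
  ],
)

```text
t: 28.48
ee_pos: [521.8, -227.0, 48.0]
orientation: [[0.998, -0.069, 0.006], [-0.069, -0.998, -0.006], [0.007, 0.006, -1.0]]
ft_force: [-0.2, -1.1, 0.3]
grip_width: 0.799
```

```bash
python3 - <<'E'
from fit import *
togo([516.8,-228.4,26],-4.4)
E
```

```text
t 28.48 pos [ 521.8 -227.    48. ] f [-0.2 -1.1  0.3] grip 0.799 j6 -30.7
togo units shift [-0.17  0.05  0.73] turn [ 0.07 -0.08  0.09] yawx -4.0
```

>>> send_rows(
  motion=[
    [-0.17,0.03,0.15,0.07,-0.08,0.08,-0.6],
    [0,0,0.3,0,0,0,-0.6],
    [0,0,0.25,0,0,0,-0.6],
    [0,0,0.05,0,0,0,-0.6],
    [0,0,0,0,0,0,-0.6],
  ],
)

```text
t: 28.9
ee_pos: [517.3, -229.1, 24.9]
orientation: [[0.997, -0.078, 0.002], [-0.078, -0.997, -0.001], [0.002, 0.001, -1.0]]
ft_force: [-0.3, 0.7, 0.2]
grip_width: 0.799
```

```bash
python3 - <<'E'
from fit import *
togo([516.8,-228.4,26],-4.4)
E
```

```text
t 28.90 pos [ 517.3 -229.1   24.9] f [-0.3  0.7  0.2] grip 0.799 j6 -30.8
togo units shift [-0.02 -0.02 -0.04] turn [ 0.01 -0.02 -0.01] yawx -4.5
```

>>> send_rows(
  motion=[
    [0,0,0,0,0,0,1],
    [0,0,0,0,0,0,1],
    [0,0,0,0,0,0,1],
    [0,0,0,0,0,0,1],
    [0,0,0,0,0,0,1],
    [0,0,-0.4,0,0,0,1],
    [0,0,-0.8,0,0,0,1],
    [0,0,-1,0,0,0,1],
    [0,0,-0.8,0,0,0,1],
    [0,0,-0.8,0,0,0,1],
    [0,0,0,0,0,0,1],
    [0,0,0,0,0,0,1],
  ],
)

```text
t: 29.9
ee_pos: [515.3, -227.3, 141.8]
orientation: [[0.997, -0.077, -0.003], [-0.077, -0.997, 0.002], [-0.003, -0.002, -1.0]]
ft_force: [-0.7, 0.6, -1.8]
grip_width: 0.557
```

```bash
python3 - <<'E'
from fit import *
cap("wrist","w22")
togo([552.9,242,125],-2.7)
E
```

```text
t 29.95 pos [ 515.7 -227.5  142. ] f [ 1.2 -0.5 -1.1] grip 0.554 j6 -30.8
togo units shift [  0.04 -15.7    0.59] turn [-0.02  0.03 -0.34] yawx -4.4
```

View pics/w22.png

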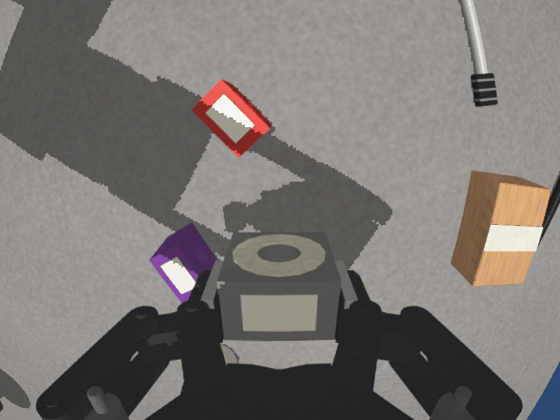

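>>> send_rows(
  motion=[
    [0.06,-0.6,0,0,0,-0.3,1],
    [0.06,-1,0,0,0,0,1],
    [0.06,-1,0,0,0,0,1],
    [0.06,-1,0,0,0,0,1],
    [0.06,-1,0,0,0,0,1],
    [0.06,-1,0,0,0,0,1],
    [0.06,-1,0,0,0,0,1],
    [0.06,-1,0,0,0,0,1],
    [0.06,-1,0,0,0,0,1],
    [0.06,-1,0,0,0,0,1],
    [0.06,-1,0,0,0,0,1],
    [0.06,-1,0,0,0,0,1],
    [0.06,-1,0,0,0,0,1],
    [0.06,-1,0,0,0,0,1],
    [0.06,-1,0,0,0,0,1],
    [0.06,-0.7,0,0,0,0,1],
    [0,0,0,0,0,0,1],
    [0,0,0,0,0,0,1],
  ],
)

```text
t: 31.45
ee_pos: [554.7, 250.5, 111.3]
orientation: [[0.997, -0.055, -0.047], [-0.055, -0.998, 0.004], [-0.047, -0.002, -0.999]]
ft_force: [0.5, -0.0, -1.6]
grip_width: 0.552
```

```bash
python3 - <<'E'
from fit import *
togo([552.9,242,105],-2.7)
E
```

```text
t 31.45 pos [554.7 250.5 111.3] f [ 0.5 -0.  -1.6] grip 0.552 j6 16.1
togo units shift [-0.03  0.29  0.21] turn [-0.02  0.54 -0.09] yawx -3.1
```

>>> send_rows(
  motion=[
    [0,0.2,0,0,0.3,-0.09,1],
    [0,0,0,0,0.24,0,1],
    [0,0,0,0,0,0,1],
    [0,0,0,0,0,0,1],
  ],
)

```text
t: 31.78
ee_pos: [551.2, 241.5, 105.6]
orientation: [[0.999, -0.047, -0.008], [-0.047, -0.999, -0.001], [-0.008, 0.002, -1.0]]
ft_force: [0.5, 0.6, -1.8]
grip_width: 0.558
```

```bash
python3 - <<'E'
from fit import *
togo([552.9,242,80],-2.7)
c=cap("wrist");np.save("c23.npy",c,allow_pickle=True)
im=c["color"][160:380,180:380,::-1].astype(float)*1.5
cv2.imwrite("pics/w23c.png",cv2.resize(np.clip(im,0,255).astype(np.uint8),None,fx=2.7,fy=2.7,interpolation=cv2.INTER_CUBIC))
E
```

```text
t 31.78 pos [551.2 241.5 105.6] f [ 0.5  0.6 -1.8] grip 0.558 j6 15.7
togo units shift [ 0.06 -0.02  0.85] turn [0.02 0.1  0.  ] yawx -2.7
```

View pics/w23c.png

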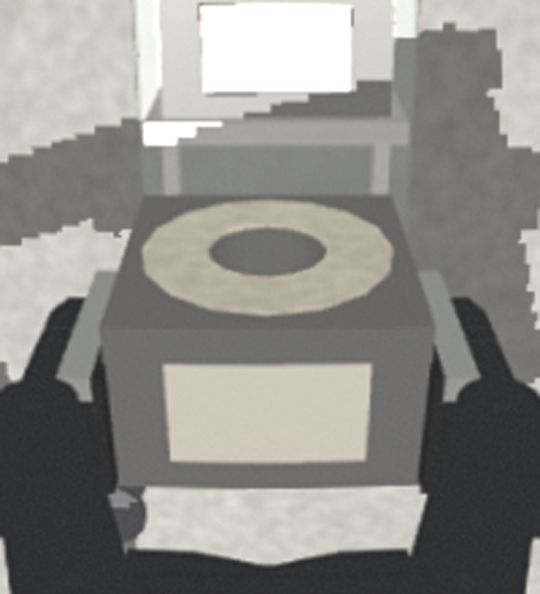

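```bash
python3 - <<'E'
from fit import *
c=np.load("c23.npy",allow_pickle=True).item()
s=r.observe()
f=lambda u,v:(180+u/2.7,160+v/2.7)
zt=s["ee_pos"][2]+25
for n,p,q,z in [("bf",(138,196),(393,196),zt-50),("tf",(103,327),(434,328),zt),("tb",(117,486),(422,486),zt)]:
    a,b=onz(c,*f(*p),z,"wrist"),onz(c,*f(*q),z,"wrist");print(n,((a+b)/2).round(1),np.linalg.norm(a-b).round(1))
lab(c,(180,160),[(163,364),(372,364),(366,462),(169,462)],2.7,z=zt)
a,b=onz(c,*f(143,132),56,"wrist"),onz(c,*f(408,131),56,"wrist");print("plate0",(a+b)/2,np.linalg.norm(a-b))
print(s["ee_pos"])
E
```

```text
bf [551.7 257.2  80.5] 49.6
tf [552.6 257.5 130.5] 47.2
tb [551.4 227.3 130.5] 48.8
mid [551.8 242.2 130.5] yaw -2.3 -2.6 size 30.5 18.7
plate0 [553.86149019 262.18468993  56.        ] 58.06668250291543
[551.10752567 241.38147457 105.53306505]
```

>>> send_rows(
  motion=[
    [0.05,0,0.05,0,0.08,0,1],
    [0,0,0.2,0,0,0,1],
    [0,0,0.2,0,0,0,1],
    [0,0,0.2,0,0,0,1],
    [0,0,0,0,0,0,1],
  ],
)

```text
t: 32.25
ee_pos: [553.5, 239.4, 83.7]
orientation: [[0.999, -0.05, -0.002], [-0.05, -0.999, -0.002], [-0.002, 0.002, -1.0]]
ft_force: [-0.2, 0.0, -2.6]
grip_width: 0.558
```

```bash
python3 - <<'E'
from fit import *
togo([552.4,241.1,62],-2.7)
E
```

```text
t 32.25 pos [553.5 239.4  83.7] f [-0.2  0.  -2.6] grip 0.558 j6 15.8
togo units shift [-0.04 -0.06  0.72] turn [ 0.02  0.02 -0.03] yawx -2.9
```

>>> send_rows(
  motion=[
    [-0.04,-0.06,0,0,0,0,1],
    [0,0,0.15,0,0,0,1],
    [0,0,0.18,0,0,0,1],
    [0,0,0.18,0,0,0,1],
    [0,0,0.18,0,0,0,1],
    [0,0,0,0,0,0,1],
  ],
)

```text
t: 32.75
ee_pos: [552.1, 241.6, 60.2]
orientation: [[0.999, -0.049, -0.003], [-0.049, -0.999, -0.002], [-0.003, 0.002, -1.0]]
ft_force: [0.5, -0.7, -2.6]
grip_width: 0.554
```

```bash
python3 - <<'E'
from fit import *
togo([552.4,241.1,38.5],-2.7)
c=cap("wrist")
im=c["color"][160:380,180:380,::-1].astype(float)*1.5
cv2.imwrite("pics/w24c.png",cv2.resize(np.clip(im,0,255).astype(np.uint8),None,fx=2.7,fy=2.7,interpolation=cv2.INTER_CUBIC))
E
```

```text
t 32.75 pos [552.1 241.6  60.2] f [ 0.5 -0.7 -2.6] grip 0.554 j6 16.0
togo units shift [0.01 0.01 0.72] turn [ 0.03  0.03 -0.03] yawx -2.8
```

View pics/w24c.png

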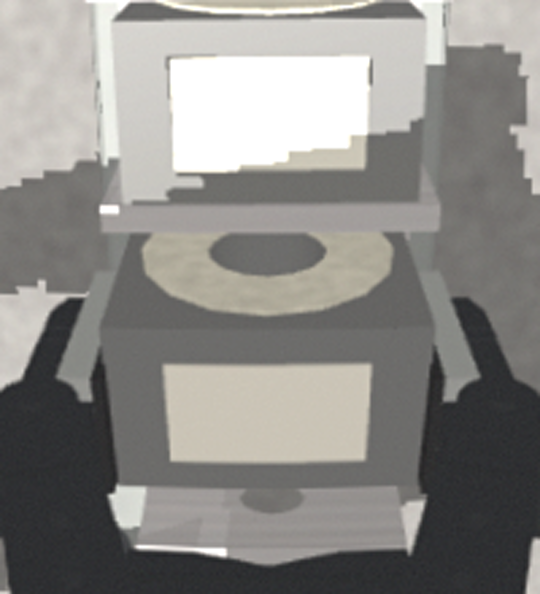

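>>> send_rows(
  motion=[
    [0,0,0.15,0,0,0,1],
    [0,0,0.15,0,0,0,1],
    [0,0,0.15,0,0,0,1],
    [0,0,0.12,0,0,0,1],
    [0,0,0,0,0,0,1],
  ],
)

```text
t: 33.22
ee_pos: [552.8, 241.7, 42.3]
orientation: [[0.999, -0.049, -0.001], [-0.049, -0.999, -0.002], [-0.001, 0.002, -1.0]]
ft_force: [-0.9, 0.8, -1.4]
grip_width: 0.556
```

>>> send_rows(
  motion=[
    [0,0,0.13,0,0,0,1],
    [0,0,0,0,0,0,1],
  ],
)

```text
t: 33.38
ee_pos: [552.7, 241.7, 37.8]
orientation: [[0.999, -0.049, -0.002], [-0.049, -0.999, -0.002], [-0.002, 0.002, -1.0]]
ft_force: [0.0, 0.5, -0.7]
grip_width: 0.554
```

>>> send_rows(
  motion=[
    [-0.02,0,0.03,0,0,0,-0.2],
    [0,0,0.02,0,0,0,-0.2],
    [0,0,0,0,0,0,-0.2],
    [0,0,0,0,0,0,-0.7],
    [0,0,0,0,0,0,-0.7],
    [0,0,-0.3,0,0,0,-0.7],
    [0,0,-0.7,0,0,0,-0.7],
    [0,0,-1,0,0,0,-1],
    [0,0,-1,0,0,0,-1],
    [0,0,-1,0,0,0,-1],
    [0,0,-0.5,0,0,0,-1],
    [0,0,0,0,0,0,-1],
  ],
)

```text
t: 34.38
ee_pos: [552.2, 241.9, 181.2]
orientation: [[0.999, -0.05, -0.001], [-0.05, -0.999, -0.002], [-0.001, 0.002, -1.0]]
ft_force: [0.1, -0.2, -0.6]
grip_width: 1.002
```

```bash
python3 - <<'E'
from fit import *
togo([516,-228,130],-4)
c=cap("wrist","w25");np.save("c25.npy",c,allow_pickle=True)
cap("top","t25");cap("scene","s25")
E
```

```text
t 34.38 pos [552.2 241.9 181.2] f [ 0.1 -0.2 -0.6] grip 1.002 j6 16.0
togo units shift [-0.43 15.7   1.73] turn [0.02 0.01 0.23] yawx -2.8
```

View pics/w25.png

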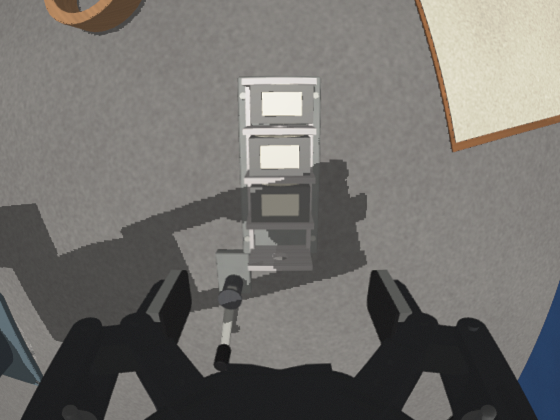

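View pics/t25.png

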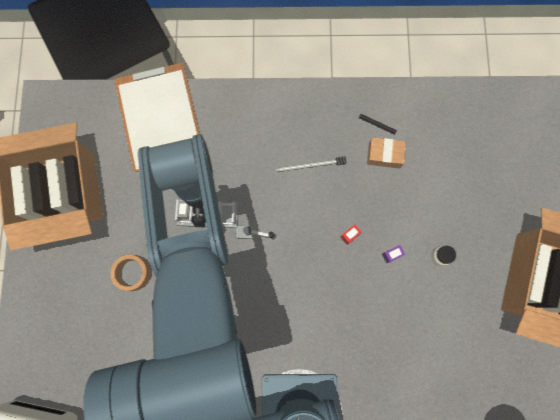

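```bash
python3 - <<'E'
from fit import *
c=cap("top")
print(onz(c,277,170,6,"top"),onz(c,341,161,6,"top"))
togo([711,-140,160],8)
E
```

```text
[685.28066957  57.10084201   6.        ] [ 711.58796844 -134.17670314    6.        ]
t 34.58 pos [549.3 241.2 175.1] f [-0.5 -0.2 -0.1] grip 1.000 j6 16.0
togo units shift [ 6.02 12.42  0.5 ] turn [ 0.04  0.12 -2.17] yawx -2.8
```

>>> send_rows(
  motion=[
    [0.4,0.6,0,0,0.1,-0.4,-0.2],
    [0.4,0.93,0,0,0,-0.4,-0.2],
    [0.4,0.93,0,0,0,-0.4,-0.2],
    [0.32,0.93,0,0,0,-0.4,-0.2],
    [0.32,0.93,0,0,0,-0.4,-0.2],
    [0.32,0.93,0,0,0,-0.2,-0.2],
    [0.32,0.93,0,0,0,0,-0.2],
    [0.32,0.93,0,0,0,0,-0.2],
    [0.32,0.93,0,0,0,0,-0.2],
    [0.32,0.93,0,0,0,0,-0.2],
    [0.32,0.93,0,0,0,0,-0.2],
    [0.32,0.93,0,0,0,0,-0.2],
    [0.32,0.93,0,0,0,0,-0.2],
    [0.2,0.6,0,0,0,0,-0.2],
    [0,0,0,0,0,0,-0.2],
    [0,0,0,0,0,0,-0.2],
  ],
)

```text
t: 35.92
ee_pos: [714.0, -127.6, 128.6]
orientation: [[0.986, 0.154, -0.067], [0.155, -0.988, 0.006], [-0.065, -0.016, -0.998]]
ft_force: [0.3, 1.1, 0.5]
grip_width: 0.598
```

```bash
python3 - <<'E'
from fit import *
togo([711,-140,130],8)
c=cap("wrist","w26");np.save("c26.npy",c,allow_pickle=True)
E
```

```text
t 35.92 pos [ 714.  -127.6  128.6] f [0.3 1.1 0.5] grip 0.598 j6 -27.2
togo units shift [-0.17  0.39 -0.04] turn [-0.18  0.75  0.18] yawx 8.9
```

View pics/w26.png

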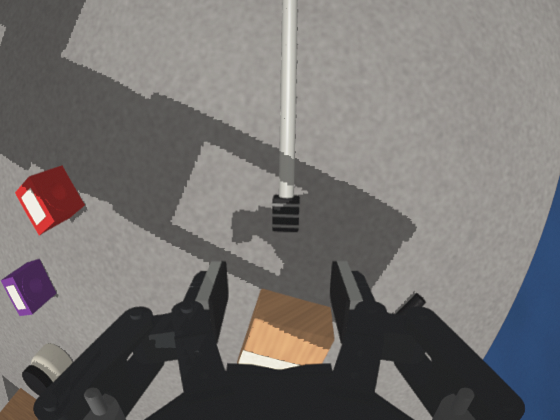

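```bash
python3 - <<'E'
from fit import *
c=np.load("c26.npy",allow_pickle=True).item()
a=onz(c,287,185,9,"wrist");b=onz(c,290,15,9,"wrist");d=b-a;print(a,b,"rod yaw",np.degrees(np.arctan2(d[1],d[0]))-90)
for p in [(285,196),(286,213),(285,231)]:print(onz(c,*p,10,"wrist").round(1))
for p in [(260,290),(335,305)]:print("carton",onz(c,*p,0,"wrist").round(1),onz(c,*p,50,"wrist").round(1))
print(proj(c,[711.6,-134,12],"wrist"))
crop(c,240,0,340,260,2.3,"w26c")
E
```

```text
[ 709.74405493 -108.53044242    9.        ] [690.72502838  25.35249857   9.        ] rod yaw 8.085176800930427
[ 709.6 -117.5   10. ]
[ 712.7 -131.5   10. ]
[ 714.5 -147.1   10. ]
carton [ 701.2 -214.4    0. ] [ 703.  -182.7   50. ]
carton [ 774.5 -218.1    0. ] [ 762.2 -185.7   50. ]
[284.00054702 216.42833984]
```

View pics/w26c.png

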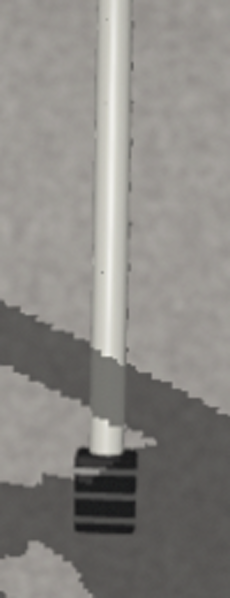

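```bash
python3 - <<'E'
from fit import *
togo([712.3,-132,60],8.1)
E
```

```text
t 35.97 pos [ 713.5 -127.5  128.1] f [ 0.  -0.5 -1.8] grip 0.603 j6 -27.2
togo units shift [0.09 0.18 2.27] turn [-0.18  0.76  0.16] yawx 9.0
```

>>> send_rows(
  motion=[
    [0,0.1,0,-0.18,0.4,0.16,-0.2],
    [0,0,0,0,0.36,0,-0.2],
    [0,0,0.4,0,0,0,-0.2],
    [0,0,0.5,0,0,0,-0.2],
    [0,0,0.5,0,0,0,-0.2],
    [0,0,0.3,0,0,0,-0.2],
    [0,0,0,0,0,0,-0.2],
    [0,0,0,0,0,0,-0.2],
  ],
)

```text
t: 36.63
ee_pos: [707.6, -118.2, 69.9]
orientation: [[0.989, 0.149, -0.009], [0.15, -0.989, 0.006], [-0.008, -0.007, -1.0]]
ft_force: [-0.7, 0.8, 0.1]
grip_width: 0.6
```

```bash
python3 - <<'E'
from fit import *
togo([712.3,-132,14],8.1)
c=cap("wrist","w27");np.save("c27.npy",c,allow_pickle=True)
E
```

```text
t 36.63 pos [ 707.6 -118.2   69.9] f [-0.7  0.8  0.1] grip 0.600 j6 -27.1
togo units shift [0.1  0.49 1.86] turn [-0.08  0.09  0.1 ] yawx 8.6
```

View pics/w27.png

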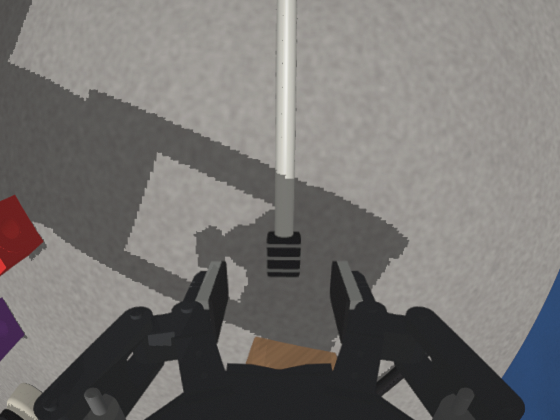

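```bash
python3 - <<'E'
from fit import *
c=np.load("c27.npy",allow_pickle=True).item()
print(onz(c,283.5,254,11,"wrist"),onz(c,283.5,233,11,"wrist"),onz(c,283.5,276,11,"wrist"))
a=onz(c,284.5,220,9,"wrist");b=onz(c,287.5,15,9,"wrist");d=b-a;print("rod yaw",np.degrees(np.arctan2(d[1],d[0]))-90)
E
```

```text
[ 712.17979667 -130.49655887   11.        ] [ 709.88683564 -115.87799975   11.        ] [ 714.7510259  -146.82705805   11.        ]
rod yaw 7.933679888222201
```

>>> send_rows(
  motion=[
    [0.1,0.4,0.1,-0.08,0.08,0.1,-0.2],
    [0,0,0.4,0,0,0,-0.2],
    [0,0,0.4,0,0,0,-0.2],
    [0,0,0.3,0,0,0,-0.2],
    [0,0,0,0,0,0,-0.2],
    [0,0,0,0,0,0,-0.2],
  ],
)

```text
t: 37.18
ee_pos: [714.5, -131.4, 32.6]
orientation: [[0.99, 0.14, 0.004], [0.14, -0.99, -0.002], [0.004, 0.003, -1.0]]
ft_force: [0.8, 0.2, -0.5]
grip_width: 0.601
```

```bash
python3 - <<'E'
from fit import *
togo([712.3,-131.4,14],8.0)
E
```

```text
t 37.18 pos [ 714.5 -131.4   32.6] f [ 0.8  0.2 -0.5] grip 0.601 j6 -27.2
togo units shift [-0.08 -0.01  0.62] turn [ 0.03 -0.04  0.01] yawx 8.0
```

>>> send_rows(
  motion=[
    [-0.08,0,0.15,0.03,-0.04,0,-0.2],
    [0,0,0.2,0,0,0,-0.2],
    [0,0,0.2,0,0,0,-0.2],
    [0,0,0,0,0,0,-0.2],
    [0,0,0,0,0,0,-0.2],
  ],
)

```text
t: 37.6
ee_pos: [711.8, -131.8, 14.1]
orientation: [[0.99, 0.14, -0.001], [0.14, -0.99, 0.0], [-0.0, -0.0, -1.0]]
ft_force: [-0.1, -0.7, -0.0]
grip_width: 0.6
```

```bash
python3 - <<'E'
from fit import *
togo([712.3,-131.4,13.5],8.0)
E
```

```text
t 37.60 pos [ 711.8 -131.8   14.1] f [-0.1 -0.7 -0. ] grip 0.600 j6 -27.3
togo units shift [ 0.02 -0.01  0.02] turn [-0.01  0.01  0.01] yawx 8.0
```

>>> send_rows(
  motion=[
    [0,0,0,0,0,0,1],
    [0,0,0,0,0,0,1],
    [0,0,0,0,0,0,1],
    [0,0,0,0,0,0,1],
    [0,0,0,0,0,0,1],
    [0,0,0,0,0,0,1],
    [0,0,0,0,0,0,1],
  ],
)

```text
t: 38.18
ee_pos: [712.5, -131.8, 15.5]
orientation: [[0.99, 0.14, 0.001], [0.14, -0.99, -0.0], [0.001, 0.001, -1.0]]
ft_force: [-1.0, -0.0, -0.8]
grip_width: 0.236
```

>>> send_rows(
  motion=[
    [0,0,-0.2,0,0,0,1],
    [0,0,-0.4,0,0,0,1],
    [0,0,-0.5,0,0,0,1],
    [0,0,-0.4,0,0,0,1],
    [0,0,0,0,0,0,1],
    [0,0,0,0,0,0,1],
  ],
)

```text
t: 38.68
ee_pos: [712.4, -131.8, 65.0]
orientation: [[0.99, 0.14, 0.001], [0.14, -0.99, -0.0], [0.001, 0.001, -1.0]]
ft_force: [0.1, -0.3, -1.2]
grip_width: 0.235
```

```bash
python3 - <<'E'
from fit import *
togo([540,-35.6,60],-2.7)
c=cap("wrist","w28");cap("scene","s28")
E
```

```text
t 38.68 pos [ 712.4 -131.8   65. ] f [ 0.1 -0.3 -1.2] grip 0.235 j6 -27.3
togo units shift [-5.24 -3.98  0.16] turn [ 0.01 -0.01  2.15] yawx 8.1
```

View pics/w28.png

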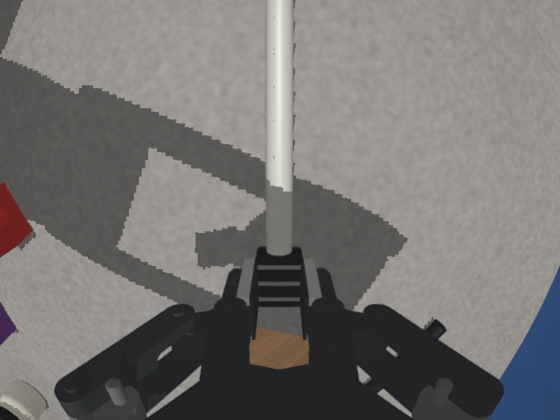

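View pics/s28.png

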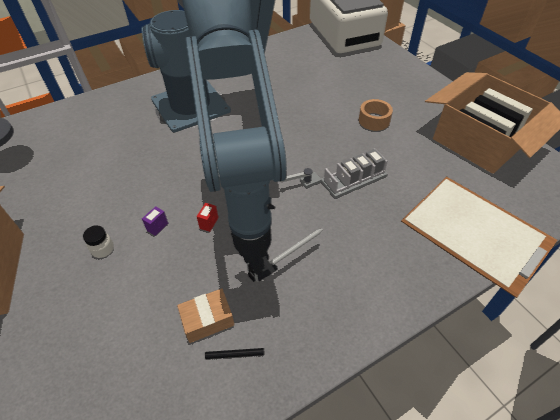

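>>> send_rows(
  motion=[
    [-0.5,-0.2,0,0,0,0.25,1],
    [-0.7,-0.45,0,0,0,0.27,1],
    [-0.7,-0.45,0,0,0,0.27,1],
    [-0.7,-0.45,0,0,0,0.27,1],
    [-0.7,-0.4,0,0,0,0.27,1],
    [-0.7,-0.4,0,0,0,0.27,1],
    [-0.7,-0.4,0,0,0,0.27,1],
    [-0.5,-0.2,0,0,0,0.27,1],
    [-0.2,0,0,0,0,0,1],
    [0,0,0,0,0,0,1],
    [0,0,0,0,0,0,1],
  ],
)

```text
t: 39.7
ee_pos: [533.6, -48.3, 56.7]
orientation: [[0.998, -0.055, -0.009], [-0.055, -0.998, 0.002], [-0.009, -0.002, -1.0]]
ft_force: [-0.1, -0.3, -1.3]
grip_width: 0.234
```

```bash
python3 - <<'E'
from fit import *
togo([540,-35.6,48],-2.7)
c=cap("wrist","w29");np.save("c29.npy",c,allow_pickle=True);cap("scene","s29")
E
```

```text
t 39.70 pos [533.6 -48.3  56.7] f [-0.1 -0.3 -1.3] grip 0.234 j6 -13.9
togo units shift [ 0.19 -0.43  0.29] turn [-0.02  0.1  -0.09] yawx -3.2
```

View pics/w29.png

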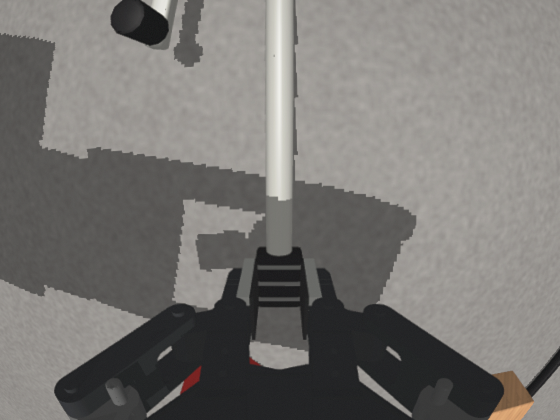

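View pics/s29.png

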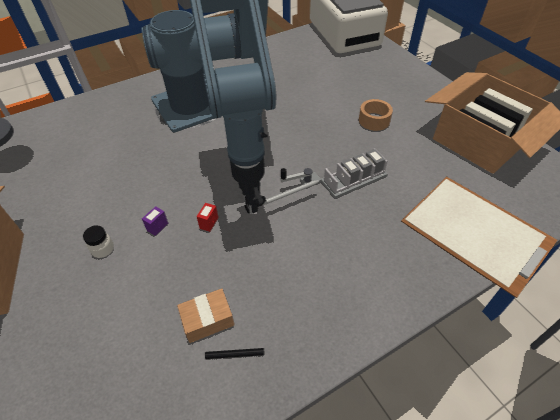

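```bash
python3 - <<'E'
from fit import *
c=np.load("c29.npy",allow_pickle=True).item()
g=cv2.cvtColor(c["color"],cv2.COLOR_RGB2GRAY).astype(int)
s=r.observe();z=s["ee_pos"][2]-9.5
for v in (5,40,80,120,160):
    row=g[v,255:310];print(v,row.tolist()[5:50:1] if v==40 else "", [i+255 for i in np.where(row>150)[0][[0,-1]]] if (row>150).any() else None)
h=onz(c,279.5,248,z+6,"wrist");print("handle front",h,"TCP",s["ee_pos"])
cs=cap("scene");crop(cs,230,150,400,230,4.5,"s29c")
ct=cap("top");crop(ct,170,190,320,260,5,"t29c")
E
```

```text
5  [np.int64(255), np.int64(309)]
40 [150, 152, 153, 154, 150, 142, 154, 168, 179, 187, 192, 195, 199, 201, 208, 213, 219, 227, 233, 237, 230, 219, 208, 201, 199, 194, 191, 186, 181, 176, 168, 157, 140, 119, 91, 88, 89, 97, 149, 160, 159, 157, 156, 156, 156] [np.int64(255), np.int64(309)]
80  [np.int64(255), np.int64(309)]
120  [np.int64(255), np.int64(309)]
160  [np.int64(255), np.int64(309)]
handle front [535.11216385 -31.23732446  53.28225996] TCP [534.4266421  -48.72751521  56.78225996]
```

View pics/s29c.png

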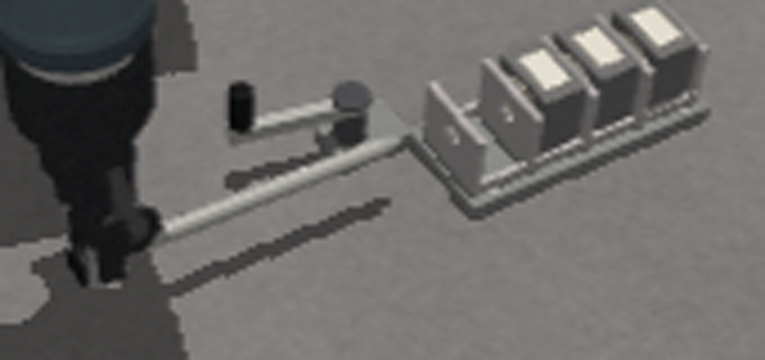

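View pics/t29c.png

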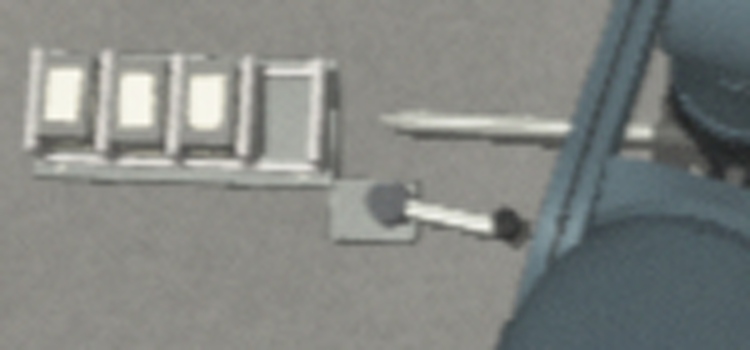

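```bash
cat > tri.py <<'E'
from fit import *
def tri(rays):
    A=np.zeros((3,3));b=np.zeros(3)
    for o,d in rays:
        d=d/np.linalg.norm(d);P=np.eye(3)-np.outer(d,d);A+=P;b+=P@o
    x=np.linalg.solve(A,b);return x,[round(float(np.linalg.norm((np.eye(3)-np.outer(d/np.linalg.norm(d),d/np.linalg.norm(d)))@(x-o))),2) for o,d in rays]
o=np.array([554.2,261.8,0]);th=np.radians(-2.7)
Rr=np.array([[np.cos(th),-np.sin(th),0],[np.sin(th),np.cos(th),0],[0,0,1]])
def rk(p): return (Rr.T@(np.asarray(p)-o)).round(1)
E
python3 - <<'E'
from tri import *
cs=cap("scene");ct=cap("top");c=cap("wrist")
s=r.observe()
x,e=tri([ray(cs,321.1,180.7,"scene"),ray(ct,246.4,213.8,"top")]);print("tip",x,e,"rack",rk(x))
# check calibration with rack corners: entry plate top corners
for P in [(-29,-82.5,56),(29,-82.5,56)]:
    w=o+Rr@np.array(P,float);print(P,w.round(1),"scene crop",((proj(cs,w,"scene")-[230,150])*4.5).round(0),"top crop",((proj(ct,w,"top")-[170,190])*5).round(0))
print(s["ee_pos"],rk(s["ee_pos"]))
z=s["ee_pos"][2]-9.5
for v,u in((40,278.8),(160,279.3),(225,279.3)): print(onz(c,u,v,z,"wrist"),rk(onz(c,u,v,z,"wrist")))
E
```

```text
tip [547.66437471 147.66469722  46.38046379] [3.98, 3.98] rack [  -1.2 -114.3   46.4]
(-29, -82.5, 56) [521.3 180.8  56. ] scene crop [426.  80.] top crop [315. 159.]
(29, -82.5, 56) [579.3 178.   56. ] scene crop [478. 142.] top crop [322.  58.]
[534.01093193 -48.52443452  56.71893719] [  -5.5 -310.9   56.7]
[540.50814158  60.61159904  47.21893719] [  -4.2 -201.6   47.2]
[537.77439789   7.88279871  47.21893719] [  -4.4 -254.4   47.2]
[536.08287003 -22.57576631  47.21893719] [  -4.7 -284.9   47.2]
```

```bash
python3 - <<'E'
from tri import *
w=o+Rr@np.array([-0.8,-302,46.5]);print(w)
togo(w,-2.8)
cs=cap("scene")
for P in [(0,-82.5,37),(0,82.5,56),(-29,-82.5,56),(29,-82.5,56),(29,82.5,56),(38,-84,12),(38,84,12)]:
    print(P,proj(cs,o+Rr@np.array(P,float),"scene").round(1),((proj(cs,o+Rr@np.array(P,float),"scene")-[310,140])*8).round(0))
crop(cs,310,140,390,200,8,"s30c")
E
```

```text
[539.17473999 -39.82705708  46.5       ]
t 40.05 pos [534.  -48.5  56.7] f [-0.5  0.4 -0.6] grip 0.231 j6 -13.9
togo units shift [ 0.16 -0.3   0.34] turn [-0.02  0.1  -0.08] yawx -3.2
(0, -82.5, 37) [329.8 179.4] [158. 316.]
(0, 82.5, 56) [380.9 154. ] [567. 112.]
(-29, -82.5, 56) [324.6 167.7] [116. 222.]
(29, -82.5, 56) [336.3 181.6] [210. 332.]
(29, 82.5, 56) [387.3 160.4] [619. 163.]
(38, -84, 12) [336.2 195.1] [209. 441.]
(38, 84, 12) [386.9 173.5] [615. 268.]
```

View pics/s30c.png

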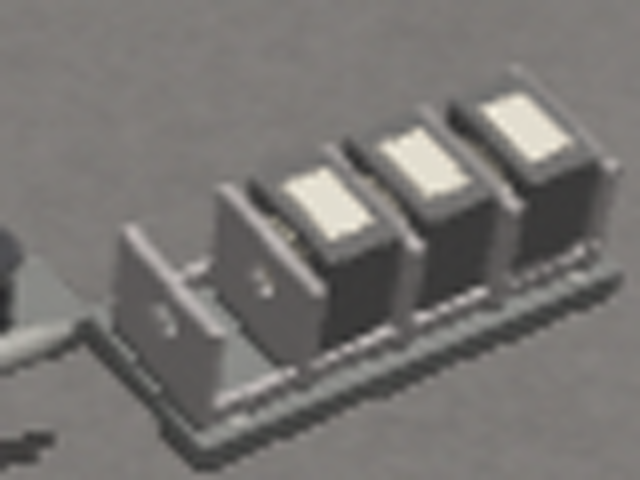

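```bash
python3 - <<'E'
from tri import *
cs=cap("scene");ct=cap("top")
x,e=tri([ray(cs,320.0,180.1,"scene"),ray(ct,246.4,213.8,"top")]);print("tip",x,e,"rack",rk(x))
for P in [(0,-309+195,z) for z in(37,42,47,52)]:
    w=o+Rr@np.array([-3.7,P[1],P[2]]);print(P,proj(cs,w,"scene")+[1.1,.6])
E
```

```text
tip [546.5640119  146.32242725  48.70854331] [2.65, 2.65] rack [  -2.2 -115.7   48.7]
(0, -114, 37) [320.10969072 183.26165274]
(0, -114, 42) [320.21612226 181.98317323]
(0, -114, 47) [320.32328092 180.6959592 ]
(0, -114, 52) [320.4311742  179.39992083]
```

>>> send_rows(
  motion=[
    [0.15,-0.2,0.1,0,0.1,-0.08,1],
    [0,0,0.15,0,0,0,1],
    [0,0,0.1,0,0,0,1],
    [0,0,0,0,0,0,1],
    [0,0,0,0,0,0,1],
  ],
)

```text
t: 40.62
ee_pos: [539.1, -41.7, 44.8]
orientation: [[0.999, -0.048, 0.001], [-0.048, -0.999, 0.002], [0.001, -0.002, -1.0]]
ft_force: [-0.3, 0.2, -1.0]
grip_width: 0.236
```

```bash
cat > ins.py <<'E'
from tri import *
import sys
y=float(sys.argv[1]);x=float(sys.argv[2]) if len(sys.argv)>2 else -0.8;zz=float(sys.argv[3]) if len(sys.argv)>3 else 46.5
s=r.observe();print("rack TCP",rk(s["ee_pos"]),"moment",s["moment"].round(2))
togo(o+Rr@np.array([x,y,zz]),-2.8)
E
python3 ins.py -302; python3 - <<'E'
from tri import *
c=cap("wrist","w31")
s=r.observe();z=s["ee_pos"][2]-9.5
g=cv2.cvtColor(c["color"],cv2.COLOR_RGB2GRAY)
crop(c,240,0,320,260,2.3,"w31c")
cs=cap("scene");crop(cs,310,140,390,200,8,"s31c")
E
```

```text
rack TCP [  -0.8 -303.9   44.8] moment [-0.01  0.04 -0.05]
t 40.62 pos [539.1 -41.7  44.8] f [-0.3  0.2 -1. ] grip 0.236 j6 -13.7
togo units shift [-0.   -0.06 -0.06] turn [-0.02 -0.01  0.01] yawx -2.7
```

View pics/s31c.png

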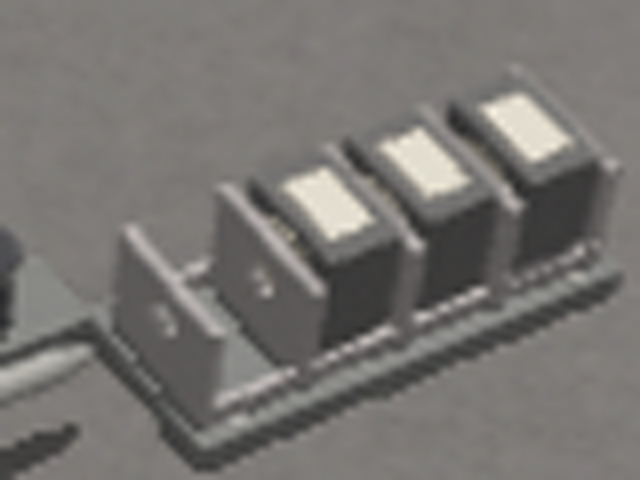

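View pics/w31c.png

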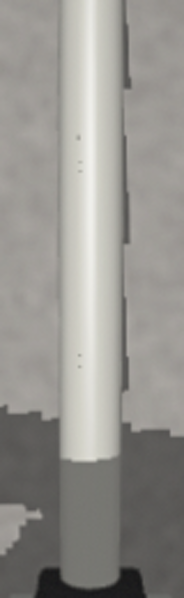

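```bash
python3 - <<'E'
from tri import *
c=cap("wrist");s=r.observe();z=s["ee_pos"][2]-9.5
for v,u in((22,279.4),(110,279.2),(225,279.0)): print(rk(onz(c,u,v,z,"wrist")))
ct=cap("top");crop(ct,190,190,300,240,7,"t31c")
for P in [(-29,-82.5,56),(29,-82.5,56),(0,-82.5,56),(29,82.5,56),(-29,82.5,56)]: print(P,((proj(ct,o+Rr@np.array(P,float),"top")-[190,190])*7).round(0))
print("tip if x0",((proj(ct,o+Rr@np.array([0,-108.9,36]),"top")-[190,190])*7).round(0))
E
```

```text
[  -0.2 -186.3   35.7]
[  -0.3 -225.4   35.7]
[  -0.4 -277.8   35.7]
(-29, -82.5, 56) [302. 222.]
(29, -82.5, 56) [310.  81.]
(0, -82.5, 56) [306. 152.]
(29, 82.5, 56) [-95.  66.]
(-29, 82.5, 56) [-107.  206.]
tip if x0 [375. 163.]
```

View pics/t31c.png

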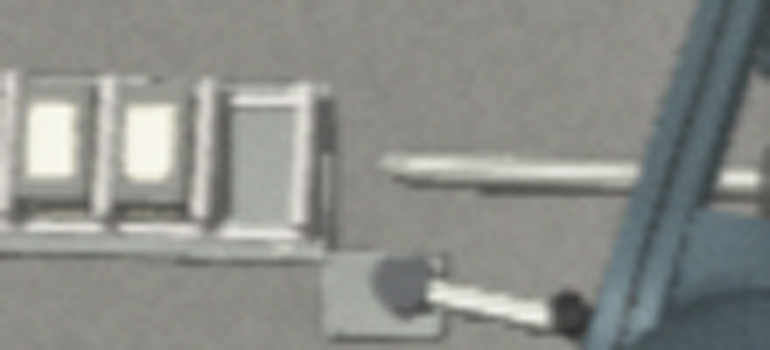

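>>> send_rows(
  motion=[
    [0.03,-0.15,-0.06,0,0,0,1],
    [0,-0.15,0,0,0,0,1],
    [0,0,0,0,0,0,1],
  ],
)

```text
t: 41.07
ee_pos: [541.0, -32.5, 47.6]
orientation: [[0.999, -0.049, 0.002], [-0.049, -0.999, 0.002], [0.002, -0.002, -1.0]]
ft_force: [0.7, 0.7, -1.8]
grip_width: 0.238
```

```bash
python3 ins.py -270 -0.4 46.7
```

```text
rack TCP [   0.7 -294.6   47.6] moment [-0.02  0.04 -0.02]
t 41.07 pos [541.  -32.5  47.6] f [ 0.7  0.7 -1.8] grip 0.238 j6 -12.6
togo units shift [-0.04 -0.82  0.03] turn [-0.02 -0.02 -0.  ] yawx -2.8
```

>>> send_rows(
  motion=[
    [-0.04,-0.2,0.03,0,0,0,1],
    [0,-0.2,0,0,0,0,1],
    [0,-0.2,0,0,0,0,1],
    [0,0,0,0,0,0,1],
  ],
)

```text
t: 41.4
ee_pos: [540.8, -12.3, 47.1]
orientation: [[0.999, -0.049, 0.003], [-0.049, -0.999, 0.002], [0.003, -0.002, -1.0]]
ft_force: [-0.4, -0.1, 0.2]
grip_width: 0.237
```

```bash
python3 ins.py -270 -0.4 46.7; python3 - <<'E'
from tri import *
cs=cap("scene");crop(cs,310,140,390,200,8,"s32c")
E
```

```text
rack TCP [  -0.5 -274.4   47.1] moment [ 0.01 -0.03 -0.04]
t 41.40 pos [540.8 -12.3  47.1] f [-0.4 -0.1  0.2] grip 0.237 j6 -10.5
togo units shift [ 0.   -0.15  0.01] turn [-0.02 -0.03 -0.  ] yawx -2.8
```

View pics/s32c.png

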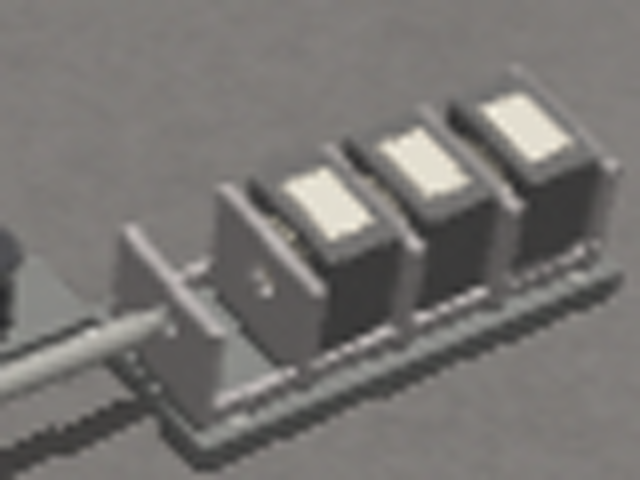

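>>> send_rows(
  motion=[
    [0,-0.2,0.02,0,0,0,1],
    [0,-0.2,0,0,0,0,1],
    [0,-0.2,0,0,0,0,1],
  ],
)

```text
t: 41.7
ee_pos: [541.9, 5.9, 46.5]
orientation: [[0.999, -0.049, 0.003], [-0.049, -0.999, 0.001], [0.003, -0.001, -1.0]]
ft_force: [1.1, 0.8, -0.7]
grip_width: 0.234
```

```bash
python3 ins.py -240 -0.4 46.7
```

```text
rack TCP [-2.000e-01 -2.562e+02  4.650e+01] moment [-0.03 -0.    0.02]
t 41.70 pos [541.9   5.9  46.5] f [ 1.1  0.8 -0.7] grip 0.234 j6 -8.5
togo units shift [-0.01 -0.54 -0.01] turn [-0.01 -0.03 -0.01] yawx -2.8
```

>>> send_rows(
  motion=[
    [0,-0.2,0,0,0,0,1],
    [0,-0.2,0,0,0,0,1],
    [0,-0.2,0,0,0,0,1],
  ],
)

```text
t: 41.95
ee_pos: [542.8, 26.0, 46.4]
orientation: [[0.999, -0.05, 0.003], [-0.05, -0.999, 0.001], [0.003, -0.001, -1.0]]
ft_force: [-1.1, -0.3, -0.8]
grip_width: 0.23
```

```bash
python3 ins.py -220 -0.4 46.7;  python3 - <<'E'
from tri import *
cs=cap("scene");crop(cs,310,140,390,200,8,"s33c")
c=cap("wrist");crop(c,180,0,380,280,2.1,"w33c")
E
```

```text
rack TCP [  -0.3 -236.1   46.4] moment [-0.05  0.04 -0.05]
t 41.95 pos [542.8  26.   46.4] f [-1.1 -0.3 -0.8] grip 0.230 j6 -6.3
togo units shift [-0.01 -0.54 -0.01] turn [-0.02 -0.03 -0.01] yawx -2.8
```

View pics/s33c.png

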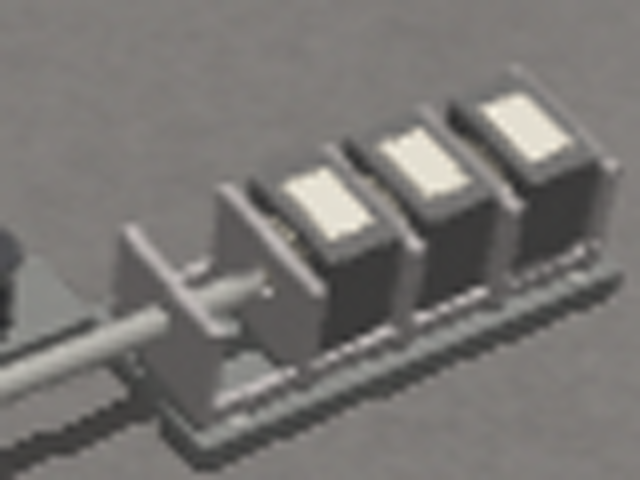

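View pics/w33c.png

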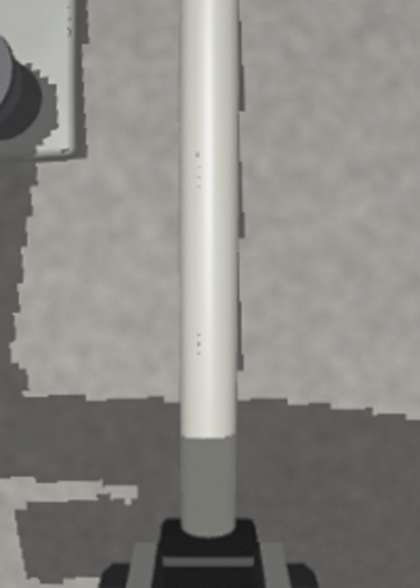

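Through the entry plate and arriving at the second. Continue with small steps.

>>> send_rows(
  motion=[
    [0,-0.2,0,0,0,0,1],
    [0,-0.2,0,0,0,0,1],
    [0,-0.2,0,0,0,0,1],
  ],
)

```text
t: 42.3
ee_pos: [543.8, 44.9, 46.4]
orientation: [[0.999, -0.049, 0.003], [-0.049, -0.999, 0.001], [0.003, -0.001, -1.0]]
ft_force: [0.2, 0.4, -1.0]
grip_width: 0.234
```

```bash
python3 ins.py -190 -0.4 46.6
```

```text
rack TCP [-2.000e-01 -2.172e+02  4.640e+01] moment [-0.07  0.01  0.07]
t 42.30 pos [543.8  44.9  46.4] f [ 0.2  0.4 -1. ] grip 0.234 j6 -4.3
togo units shift [-0.01 -0.91 -0.01] turn [-0.01 -0.03 -0.  ] yawx -2.8
```

>>> send_rows(
  motion=[
    [0,-0.2,0,0,0,0,1],
    [0,-0.2,0,0,0,0,1],
    [0,-0.2,0,0,0,0,1],
  ],
)

```text
t: 42.55
ee_pos: [544.7, 64.8, 46.5]
orientation: [[0.999, -0.05, 0.003], [-0.05, -0.999, 0.001], [0.003, -0.001, -1.0]]
ft_force: [0.3, -0.4, -1.5]
grip_width: 0.234
```

```bash
python3 ins.py -180 -0.4 46.6
```

```text
rack TCP [  -0.2 -197.3   46.5] moment [-0.11 -0.03 -0.01]
t 42.55 pos [544.7  64.8  46.5] f [ 0.3 -0.4 -1.5] grip 0.234 j6 -2.1
togo units shift [-0.01 -0.58 -0.  ] turn [-0.01 -0.03 -0.01] yawx -2.8
```

>>> send_rows(
  motion=[
    [0,-0.2,0,0,0,0,1],
    [0,-0.2,0,0,0,0,1],
    [0,-0.2,0,0,0,0,1],
  ],
)

```text
t: 42.8
ee_pos: [545.7, 84.9, 46.5]
orientation: [[0.999, -0.049, 0.003], [-0.049, -0.999, 0.001], [0.003, -0.001, -1.0]]
ft_force: [-0.5, 0.2, -0.7]
grip_width: 0.234
```

>>> send_rows(
  motion=[
    [0,-0.2,0,0,0,0,1],
    [0,-0.2,0,0,0,0,1],
    [0,-0.2,0,0,0,0,1],
  ],
)

```text
t: 43.05
ee_pos: [546.6, 105.0, 46.5]
orientation: [[0.999, -0.049, 0.003], [-0.049, -0.999, 0.001], [0.003, -0.001, -1.0]]
ft_force: [0.1, -0.2, -1.2]
grip_width: 0.233
```

```bash
python3 ins.py -120 -0.4 46.6;  python3 - <<'E'
from tri import *
cs=cap("scene","s34");crop(cs,280,140,400,220,6,"s34c")
E
```

```text
rack TCP [  -0.2 -156.9   46.5] moment [-0.03  0.   -0.02]
t 43.05 pos [546.6 105.   46.5] f [ 0.1 -0.2 -1.2] grip 0.233 j6 2.1
togo units shift [-0.01 -1.23 -0.  ] turn [-0.01 -0.03 -0.  ] yawx -2.8
```

View pics/s34c.png

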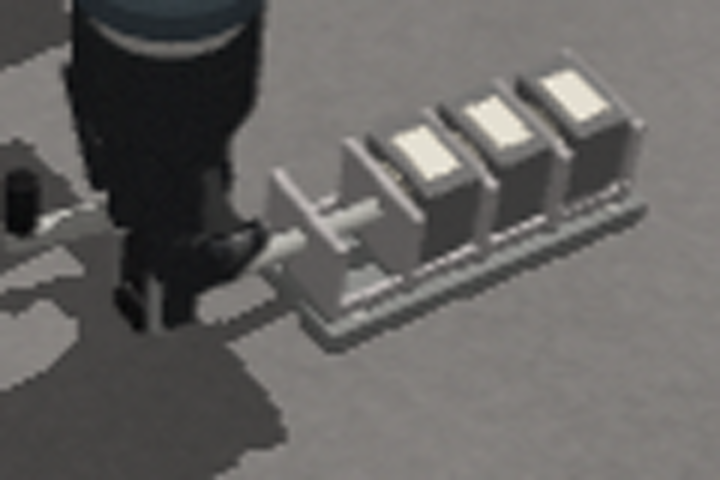

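>>> send_rows(
  motion=[
    [0,-0.2,0,0,0,0,1],
    [0,-0.2,0,0,0,0,1],
    [0,-0.2,0,0,0,0,1],
  ],
)

```text
t: 43.35
ee_pos: [547.5, 125.1, 46.5]
orientation: [[0.999, -0.049, 0.003], [-0.049, -0.999, 0.001], [0.003, -0.002, -1.0]]
ft_force: [-0.2, -0.5, -0.5]
grip_width: 0.24
```

>>> send_rows(
  motion=[
    [0,-0.2,0,0,0,0,1],
    [0,-0.2,0,0,0,0,1],
  ],
)

```text
t: 43.52
ee_pos: [548.2, 138.3, 46.5]
orientation: [[0.999, -0.049, 0.003], [-0.049, -0.999, 0.001], [0.003, -0.002, -1.0]]
ft_force: [-0.0, -0.6, -1.8]
grip_width: 0.23
```

```bash
python3 ins.py -100 -0.4 46.6;  python3 - <<'E'
from tri import *
cap("wrist","w35")
cs=cap("scene","s35");crop(cs,280,140,400,220,6,"s35c")
E
```

```text
rack TCP [  -0.2 -123.6   46.5] moment [-0.04  0.02  0.03]
t 43.52 pos [548.2 138.3  46.5] f [-0.  -0.6 -1.8] grip 0.230 j6 5.6
togo units shift [-0.01 -0.79 -0.  ] turn [-0.02 -0.03 -0.01] yawx -2.8
```

View pics/w35.png

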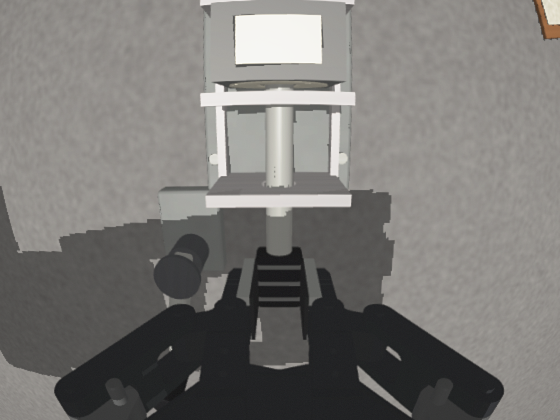

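View pics/s35c.png

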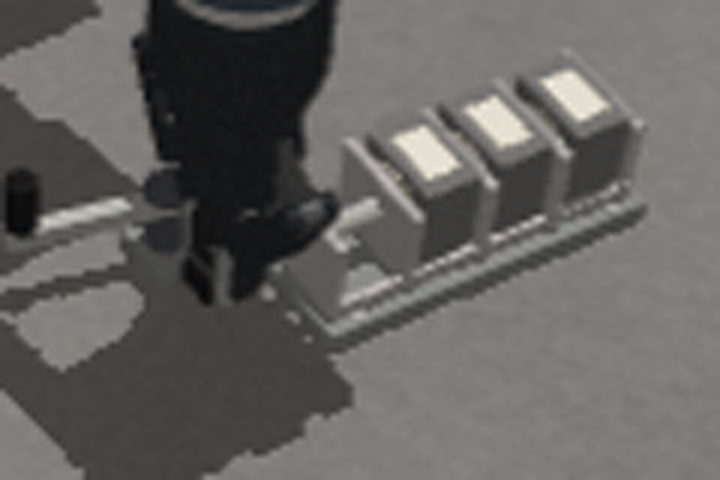

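```bash
python3 - <<'E'
from tri import *
c=cap("wrist")
print(o+Rr@np.array([-50,-122,0]))
for z in range(30,80,6): print(z,onz(c,178,277,z,"wrist").round(1))
# knuckle bottom corners: pixel ~ (190,310),(150,325)
for z in (50,70,90,110): print(z,"knuckle",rk(onz(c,190,305,z,"wrist")),rk(onz(c,60,385,z,"wrist")))
print(c["T"][:3,3])
E
```

```text
[498.50851927 142.29075779   0.        ]
30 [493.4 134.3  30. ]
36 [495.8 137.7  36. ]
42 [498.2 141.2  42. ]
48 [500.5 144.6  48. ]
54 [502.9 148.   54. ]
60 [505.3 151.5  60. ]
66 [507.6 154.9  66. ]
72 [510.  158.3  72. ]
78 [512.3 161.8  78. ]
50 knuckle [ -43.5 -134.3   50. ] [-162.  -221.5   50. ]
70 knuckle [ -36.8 -120.    70. ] [-136.8 -193.6   70. ]
90 knuckle [ -30.  -105.7   90. ] [-111.6 -165.8   90. ]
110 knuckle [-23.3 -91.5 110. ] [ -86.4 -137.9  110. ]
[551.92311798 219.17860308 178.39820465]
```

>>> send_rows(
  motion=[
    [0,-0.2,0,0,0,0,1],
    [0,-0.2,0,0,0,0,1],
  ],
)

```text
t: 43.83
ee_pos: [548.7, 149.8, 46.4]
orientation: [[0.999, -0.05, 0.003], [-0.05, -0.999, 0.001], [0.002, -0.001, -1.0]]
ft_force: [0.2, 1.0, -0.4]
grip_width: 0.232
```

>>> send_rows(
  motion=[
    [0,-0.15,0,0,0,0,1],
    [0,-0.1,0,0,0,0,1],
  ],
)

```text
t: 44.0
ee_pos: [549.2, 158.3, 46.4]
orientation: [[0.999, -0.05, 0.003], [-0.05, -0.999, 0.001], [0.002, -0.001, -1.0]]
ft_force: [0.4, -0.3, -1.5]
grip_width: 0.237
```

```bash
python3 ins.py -100 -0.4 46.6;  python3 - <<'E'
from tri import *
c=cap("wrist","w36");crop(c,180,130,380,330,3,"w36c")
E
```

```text
rack TCP [  -0.2 -103.6   46.4] moment [-0.07 -0.02 -0.03]
t 44.00 pos [549.2 158.3  46.4] f [ 0.4 -0.3 -1.5] grip 0.237 j6 7.7
togo units shift [-0.01 -0.12 -0.  ] turn [-0.01 -0.03 -0.01] yawx -2.9
```

View pics/w36c.png

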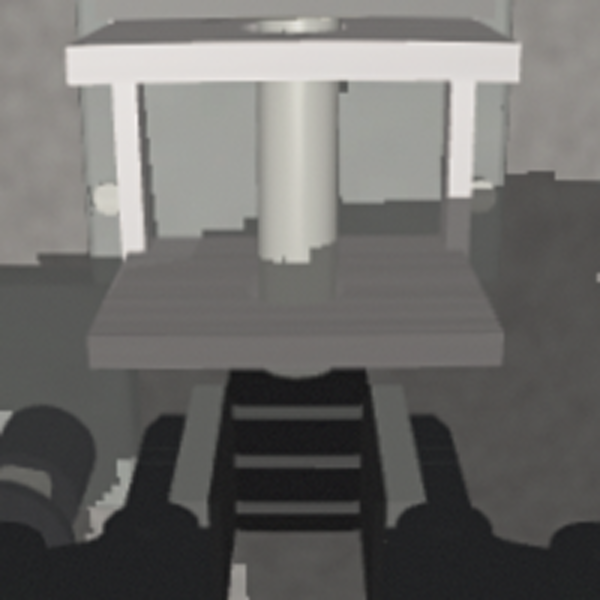

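Nearly home (gap a few mm). Small pushes with force watched.

>>> send_rows(
  motion=[
    [0,-0.12,0,0,0,0,1],
  ],
)

```text
t: 44.13
ee_pos: [549.3, 162.3, 46.4]
orientation: [[0.999, -0.05, 0.003], [-0.05, -0.999, 0.001], [0.002, -0.001, -1.0]]
ft_force: [0.5, 0.8, -0.4]
grip_width: 0.231
```

>>> send_rows(
  motion=[
    [0,-0.1,0,0,0,0,1],
  ],
)

```text
t: 44.22
ee_pos: [549.5, 165.7, 46.5]
orientation: [[0.999, -0.05, 0.003], [-0.05, -0.999, 0.001], [0.003, -0.001, -1.0]]
ft_force: [-0.2, -0.3, -1.0]
grip_width: 0.235
```

>>> send_rows(
  motion=[
    [0,-0.1,0,0,0,0,1],
  ],
)

```text
t: 44.3
ee_pos: [549.6, 166.2, 46.4]
orientation: [[0.999, -0.048, 0.002], [-0.048, -0.999, -0.004], [0.002, 0.004, -1.0]]
ft_force: [-0.7, -24.2, 3.2]
grip_width: 0.237
```

```bash
python3 ins.py -100 -0.4 46.6;  python3 - <<'E'
from tri import *
c=cap("wrist","w37");crop(c,180,130,380,330,3,"w37c")
E
```

```text
rack TCP [ -0.1 -95.8  46.4] moment [-4.03  0.17  0.02]
t 44.30 pos [549.6 166.2  46.4] f [ -0.7 -24.2   3.2] grip 0.237 j6 8.8
togo units shift [-0.01  0.14 -0.  ] turn [ 0.05 -0.02  0.01] yawx -2.7
```

View pics/w37c.png

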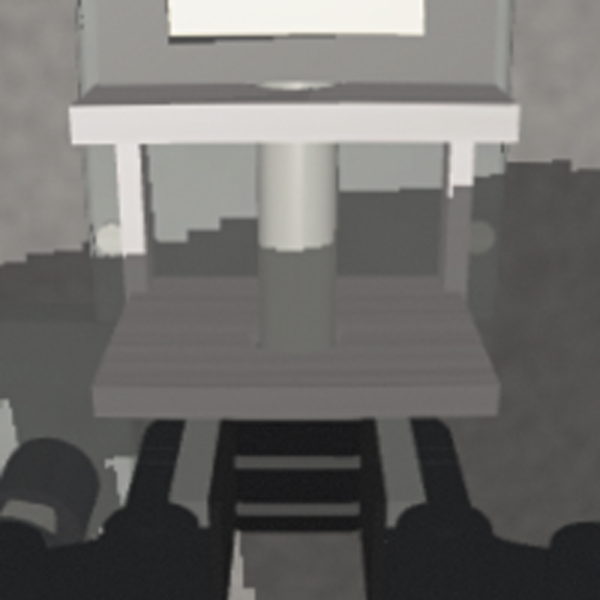

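>>> send_rows(
  motion=[
    [0,0,0,0,0,0,1],
  ],
)

```text
t: 44.43
ee_pos: [549.6, 165.1, 46.5]
orientation: [[0.999, -0.047, 0.001], [-0.047, -0.999, -0.006], [0.002, 0.006, -1.0]]
ft_force: [-0.1, 0.3, -1.1]
grip_width: 0.235
```

>>> send_rows(
  motion=[
    [0,-0.05,0,0,0,0,1],
  ],
)

```text
t: 44.52
ee_pos: [549.7, 165.9, 46.5]
orientation: [[0.999, -0.048, 0.001], [-0.048, -0.999, -0.007], [0.002, 0.007, -1.0]]
ft_force: [-0.6, -8.1, -0.4]
grip_width: 0.237
```

>>> send_rows(
  motion=[
    [0,0.03,0,0,0,0,1],
    [0,0,0,0,0,0,0.2],
    [0,0,0,0,0,0,0.2],
    [0,0,0,0,0,0,0.2],
    [0,0,0,0,0,0,0.2],
  ],
)

```text
t: 44.93
ee_pos: [550.0, 166.5, 46.8]
orientation: [[0.999, -0.048, 0.002], [-0.048, -0.999, -0.005], [0.003, 0.005, -1.0]]
ft_force: [0.1, 0.9, -0.3]
grip_width: 0.402
```

>>> send_rows(
  motion=[
    [0,0,-0.3,0,0,0,0.2],
    [0,0,-0.7,0,0,0,0.2],
    [0,0,-1,0,0,0,0.2],
    [0,0,-1,0,0,0,0.2],
    [0,0,-0.5,0,0,0,0.2],
    [0,0,0,0,0,0,0.2],
    [0,0,0,0,0,0,0.2],
  ],
)

```text
t: 45.52
ee_pos: [548.8, 168.2, 158.5]
orientation: [[0.999, -0.048, 0.001], [-0.048, -0.999, -0.004], [0.001, 0.004, -1.0]]
ft_force: [-0.3, 0.3, -0.0]
grip_width: 0.4
```

```bash
python3 ins.py -100 -0.4 46.6;  python3 - <<'E'
from tri import *
c=cap("wrist","w38");np.save("c38.npy",c,allow_pickle=True)
for P in [(0,-82.5,43),(0,-112.5,43)]: print(P,proj(c,o+Rr@np.array(P,float),"wrist"))
E
```

```text
rack TCP [ -1.  -93.7 158.5] moment [ 0.01 -0.03 -0.  ]
t 45.52 pos [548.8 168.2 158.5] f [-0.3  0.3 -0. ] grip 0.400 j6 8.9
togo units shift [0.02 0.19 3.73] turn [ 0.05 -0.01  0.02] yawx -2.7
(0, -82.5, 43) [279.5931156 193.5913153]
(0, -112.5, 43) [279.57849558 228.89143393]
```

View pics/w38.png

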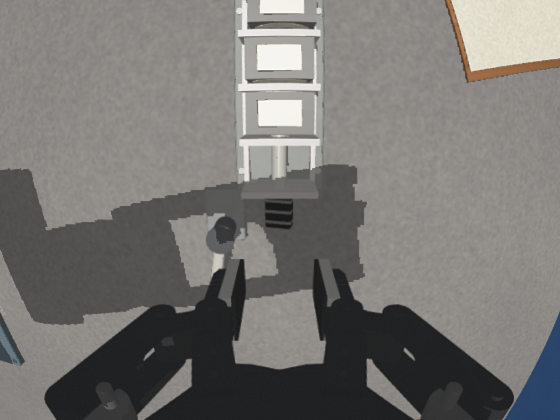

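```bash
python3 - <<'E'
from tri import *
c=np.load("c38.npy",allow_pickle=True).item()
crop(c,190,120,350,280,3.5,"w38c")
cs=cap("scene");crop(cs,270,130,400,220,6,"s38c")
E
```

```text
(no output)
```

View pics/w38c.png

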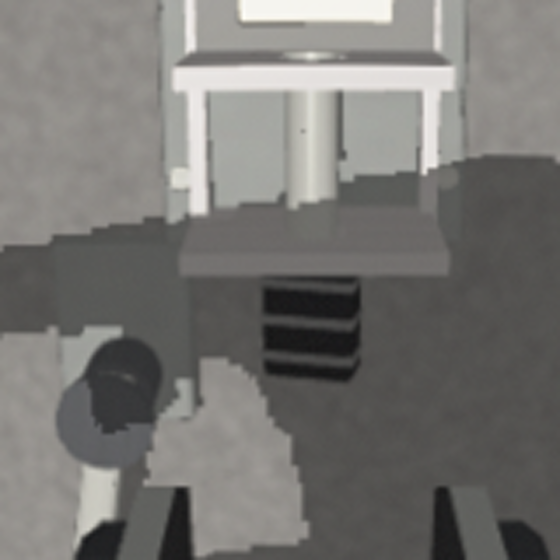

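View pics/s38c.png

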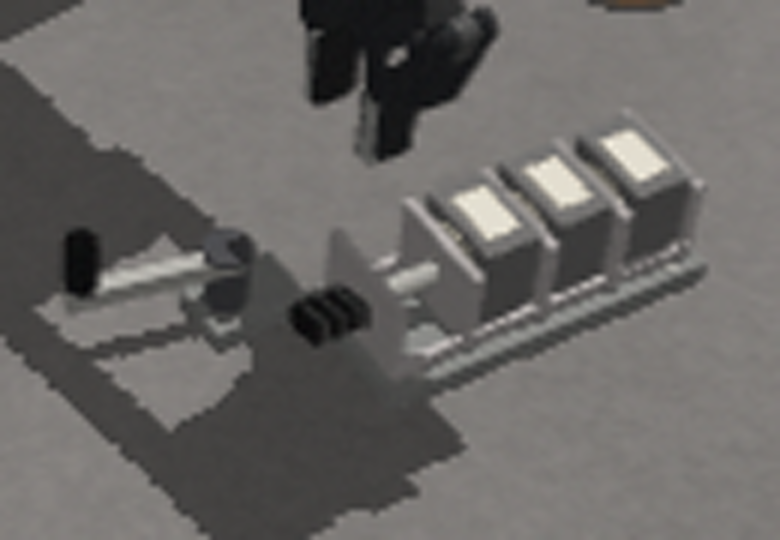

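```bash
python3 - <<'E'
from tri import *
togo([450,80,130],0)
E
```

```text
t 45.62 pos [548.3 168.1 157.3] f [-0.3 -0.3 -0.2] grip 0.400 j6 8.9
togo units shift [-3.13  3.09  0.93] turn [ 0.05  0.01 -0.55] yawx -2.7
```

>>> send_rows(
  motion=[
    [-0.6,0.6,0,0,0,-0.2,1],
    [-0.7,0.7,0,0,0,-0.2,1],
    [-0.7,0.7,0,0,0,-0.1,1],
    [-0.7,0.7,0.3,0,0,0,1],
    [-0.4,0.4,0.3,0,0,0,1],
    [0,0,0.2,0,0,0,1],
    [0,0,0,0,0,0,1],
    [0,0,0,0,0,0,1],
  ],
)

```text
t: 46.28
ee_pos: [443.3, 75.1, 122.1]
orientation: [[1.0, -0.001, -0.02], [-0.001, -1.0, -0.002], [-0.02, 0.002, -1.0]]
ft_force: [0.4, -0.2, -0.2]
grip_width: -0.001
```

```bash
python3 knob.py; python3 - <<'E'
from tri import *
togo([452,80,58],0)
E
```

```text
[328 217  28  36 726] [341. 235.] mid [482.9  73.9  58. ] len 13.4 rad 70.2 ang -103.0
[ 70 352  48  41 735] [ 94. 374.] mid [254.6 -88.2  58. ] len 67.9 rad 335.6 ang -136.7
[508 373  40  41 232] [526. 393.] mid [ 752.7 -149.2   58. ] len 27.1 rad 386.6 ang -48.9
t 46.33 pos [443.5  75.3 122.2] f [0.  0.8 0.1] grip 0.001 j6 -4.3
togo units shift [1.93 0.04 2.17] turn [ 0.03  0.22 -0.  ] yawx -0.0
t 46.33 pos [443.5  75.3 122.2] f [0.  0.8 0.1] grip 0.001 j6 -4.3
togo units shift [ 0.33 -0.16  2.13] turn [ 0.03  0.22 -0.  ] yawx -0.0
```

View pics/wk.png

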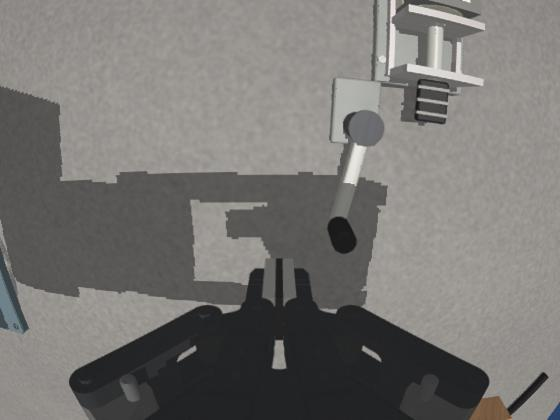

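```bash
python3 - <<'E'
from tri import *
c=cap("wrist");s=r.observe();p=s["ee_pos"]
for dz in (-11,0,10,20,30,40,50):
    print(dz,[(onz(c,u,v,p[2]+dz,"wrist")-p)[:2].round(0).tolist() for u,v in((72,385),(215,310),(255,270),(302,270),(485,385))])
E
```

```text
-11 [[-170.0, -119.0], [-35.0, -25.0], [-12.0, 1.0], [11.0, 2.0], [161.0, -110.0]]
0 [[-157.0, -104.0], [-32.0, -16.0], [-11.0, 7.0], [10.0, 8.0], [148.0, -96.0]]
10 [[-145.0, -90.0], [-30.0, -9.0], [-10.0, 13.0], [10.0, 13.0], [137.0, -82.0]]
20 [[-133.0, -76.0], [-27.0, -2.0], [-9.0, 19.0], [9.0, 19.0], [126.0, -69.0]]
30 [[-120.0, -62.0], [-24.0, 6.0], [-8.0, 24.0], [8.0, 24.0], [115.0, -55.0]]
40 [[-108.0, -47.0], [-22.0, 13.0], [-7.0, 30.0], [8.0, 30.0], [104.0, -42.0]]
50 [[-96.0, -33.0], [-19.0, 21.0], [-6.0, 35.0], [7.0, 36.0], [93.0, -28.0]]
```

>>> send_rows(
  motion=[
    [0.25,-0.16,0.3,0,0.2,0,1],
    [0,0,0.5,0,0,0,1],
    [0,0,0.5,0,0,0,1],
    [0,0,0.5,0,0,0,1],
    [0,0,0.2,0,0,0,1],
    [0,0,0,0,0,0,1],
    [0,0,0,0,0,0,1],
  ],
)

```text
t: 46.97
ee_pos: [460.8, 84.2, 62.8]
orientation: [[1.0, 0.006, 0.01], [0.006, -1.0, -0.002], [0.01, 0.002, -1.0]]
ft_force: [0.2, -0.2, -0.0]
grip_width: -0.001
```

```bash
cat > push.py <<'E'
from tri import *
import sys
pin=np.array([498.6,142.2])
def C(t,off=19):
    a=np.radians(t);return pin+70*np.array([np.cos(a),np.sin(a)])-off*np.array([-np.sin(a),np.cos(a)])
ts=[float(a) for a in sys.argv[1:]]
s=r.observe();prev=s["ee_pos"].copy();O=s["orientation"]
togo([*C(ts[0]),60],0)
for t in ts:
    q=np.array([*C(t),60.]);d=O.T@(q-prev)/30;print(t,q.round(1),d.round(2));prev=q
E
python3 push.py -100 -92 -84 -76 -68 -60
```

```text
t 46.97 pos [460.8  84.2  62.8] f [ 0.2 -0.2 -0. ] grip -0.001 j6 -3.5
togo units shift [0.23 0.26 0.1 ] turn [ 0.02 -0.12  0.07] yawx 0.3
-100.0 [467.7  76.6  60. ] [0.23 0.26 0.1 ]
-92.0 [477.2  72.9  60. ] [0.31 0.12 0.  ]
-84.0 [487.   70.6  60. ] [0.33 0.08 0.  ]
-76.0 [497.1  69.7  60. ] [0.34 0.03 0.  ]
-68.0 [507.2  70.2  60. ] [ 0.34 -0.01  0.  ]
-60.0 [517.1  72.1  60. ] [ 0.33 -0.06  0.  ]
```

>>> send_rows(
  motion=[
    [0,0.26,0.05,0,-0.1,0.07,1],
    [0.2,0,0,0,0,0,1],
    [0.3,0.12,0,0,0,0,1],
    [0.3,0.08,0,0,0,0,1],
    [0,0,0,0,0,0,1],
  ],
)

```text
t: 47.38
ee_pos: [488.8, 69.3, 63.9]
orientation: [[1.0, 0.0, 0.004], [0.0, -1.0, -0.002], [0.004, 0.002, -1.0]]
ft_force: [-0.7, -0.5, 0.9]
grip_width: 0.003
```

```bash
python3 push.py -84 -76 -68 -60 -52 -44; python3 knob.py
```

```text
t 47.38 pos [488.8  69.3  63.9] f [-0.7 -0.5  0.9] grip 0.003 j6 -4.7
togo units shift [-0.06 -0.04  0.13] turn [ 0.03 -0.05  0.  ] yawx 0.0
-84.0 [487.   70.6  60. ] [-0.06 -0.04  0.13]
-76.0 [497.1  69.7  60. ] [0.34 0.03 0.  ]
-68.0 [507.2  70.2  60. ] [ 0.34 -0.02  0.  ]
-60.0 [517.1  72.1  60. ] [ 0.33 -0.06  0.  ]
-52.0 [526.7  75.3  60. ] [ 0.32 -0.11  0.  ]
-44.0 [535.8  79.9  60. ] [ 0.3  -0.15  0.  ]
[ 70 358  34  35 337] [ 85. 378.] mid [353.9 -20.1  58. ] len 15.6 rad 217.5 ang -131.7
[100 363  23  21 185] [110. 372.] mid [374.5 -11.2  58. ] len 11.0 rad 197.3 ang -129.0
[519 400  25  20 143] [532. 410.] mid [ 745.  -110.9   58. ] len 54.5 rad 353.2 ang -45.8
t 47.43 pos [488.1  69.5  63.8] f [0.7 0.1 0.6] grip -0.001 j6 -4.7
togo units shift [ 0.39 -0.15  0.26] turn [ 0.03 -0.04  0.  ] yawx 0.0
```

View pics/wk.png

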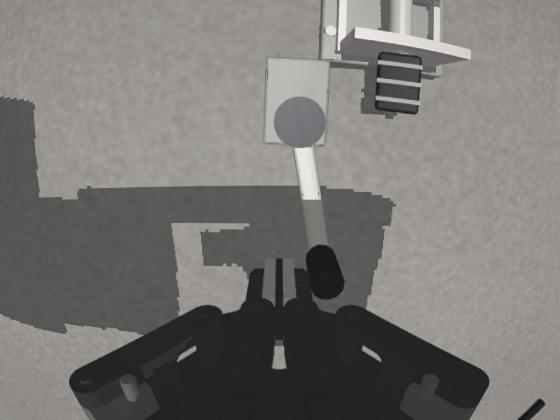

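>>> send_rows(
  motion=[
    [0.28,0.02,0.12,0,0,0,1],
    [0.34,-0.01,0,0,0,0,1],
    [0.33,-0.05,0,0,0,0,1],
    [0.32,-0.1,0,0,0,0,1],
    [0.3,-0.15,0,0,0,0,1],
    [0,0,0,0,0,0,1],
  ],
)

```text
t: 47.93
ee_pos: [540.4, 78.1, 59.8]
orientation: [[1.0, -0.001, 0.003], [-0.001, -1.0, -0.003], [0.003, 0.003, -1.0]]
ft_force: [-0.3, -0.7, -0.6]
grip_width: -0.001
```

```bash
python3 push.py -44 -36 -28 -20 -12 -4; python3 knob.py|head -1
```

```text
t 47.93 pos [540.4  78.1  59.8] f [-0.3 -0.7 -0.6] grip -0.001 j6 -3.2
togo units shift [-0.16 -0.06 -0.01] turn [ 0.03 -0.04 -0.01] yawx -0.1
-44.0 [535.8  79.9  60. ] [-0.16 -0.06 -0.01]
-36.0 [544.1  85.7  60. ] [ 0.28 -0.19  0.  ]
-28.0 [551.5  92.6  60. ] [ 0.25 -0.23  0.  ]
-20.0 [557.9 100.4  60. ] [ 0.21 -0.26  0.  ]
-12.0 [563.1 109.1  60. ] [ 0.17 -0.29 -0.  ]
-4.0 [567.1 118.4  60. ] [ 0.13 -0.31 -0.  ]
[276 259   6  46 218] [279. 280.] mid [540.5  79.2  58. ] len 7.6 rad 75.6 ang -56.5
```

View pics/wk.png

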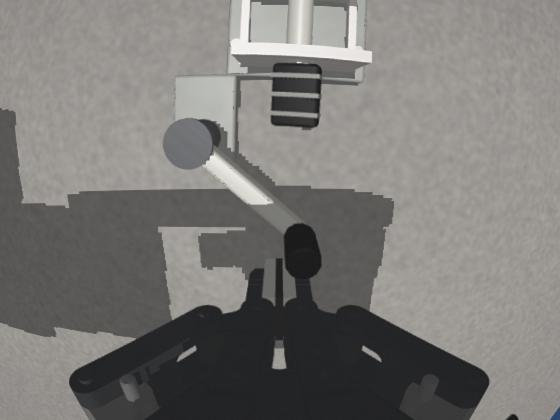

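>>> send_rows(
  motion=[
    [0.12,-0.22,0,0,0,0,1],
    [0.22,-0.23,0,0,0,0,1],
    [0.2,-0.26,0,0,0,0,1],
    [0.16,-0.28,0,0,0,0,1],
    [0,0,0,0,0,0,1],
  ],
)

```text
t: 48.4
ee_pos: [561.9, 110.0, 59.3]
orientation: [[1.0, -0.001, 0.001], [-0.001, -1.0, -0.003], [0.001, 0.003, -1.0]]
ft_force: [-0.4, -0.2, 0.3]
grip_width: 0.002
```

```bash
python3 push.py -12 -4; python3 knob.py|head -1
```

```text
t 48.40 pos [561.9 110.   59.3] f [-0.4 -0.2  0.3] grip 0.002 j6 0.2
togo units shift [ 0.04  0.03 -0.02] turn [ 0.04 -0.02 -0.01] yawx -0.1
-12.0 [563.1 109.1  60. ] [ 0.04  0.03 -0.02]
-4.0 [567.1 118.4  60. ] [ 0.13 -0.31 -0.  ]
[  70  325   96   68 1470] [116. 362.] mid [458.   46.8  58. ] len 77.8 rad 103.7 ang -113.1
```

View pics/wk.png

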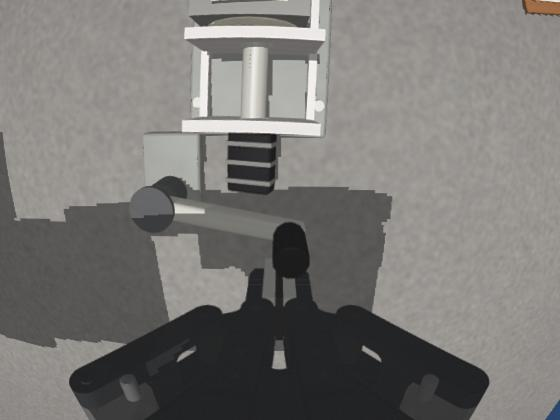

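>>> send_rows(
  motion=[
    [0.13,-0.2,0,0,0,0,1],
    [0.03,-0.1,0,0,0,0,1],
  ],
)

```text
t: 48.62
ee_pos: [566.4, 119.1, 59.1]
orientation: [[1.0, -0.001, 0.001], [-0.001, -1.0, -0.004], [0.001, 0.004, -1.0]]
ft_force: [0.5, -1.7, 0.0]
grip_width: 0.001
```

>>> send_rows(
  motion=[
    [0,-0.1,0,0,0,0,1],
  ],
)

```text
t: 48.7
ee_pos: [566.7, 121.7, 59.2]
orientation: [[1.0, 0.0, 0.001], [0.0, -1.0, -0.005], [0.001, 0.005, -1.0]]
ft_force: [-0.2, -17.7, 0.0]
grip_width: 0.002
```

>>> send_rows(
  motion=[
    [0,-0.06,0,0,0,0,1],
  ],
)

```text
t: 48.78
ee_pos: [566.7, 121.6, 59.2]
orientation: [[1.0, 0.001, 0.001], [0.001, -1.0, -0.009], [0.001, 0.009, -1.0]]
ft_force: [-0.2, -13.9, 0.9]
grip_width: 0.002
```

>>> send_rows(
  motion=[
    [0,0.3,0,0,0,0,1],
    [0,0.7,0,0,0,0,1],
    [0,0.5,-0.5,0,0,0,1],
    [0,0,-1,0,0,0,1],
    [0,0,-1,0,0,0,1],
    [0,0,-1,0,0,0,1],
    [0,0,0,0,0,0,1],
    [0,0,0,0,0,0,1],
  ],
)

```text
t: 49.45
ee_pos: [564.9, 74.3, 167.5]
orientation: [[1.0, -0.0, -0.004], [-0.0, -1.0, -0.008], [-0.004, 0.008, -1.0]]
ft_force: [0.2, 0.2, -0.2]
grip_width: 0.005
```

```bash
python3 knob.py; python3 - <<'E'
from tri import *
c=cap("wrist");crop(c,180,60,380,260,3,"w40c")
np.save("c40.npy",c,allow_pickle=True)
cs=cap("scene","s40");crop(cs,270,130,400,220,6,"s40c");cap("top","t40")
E
```

```text
t 49.50 pos [565.5  74.3 167.9] f [1.3 0.1 1.5] grip -0.004 j6 -3.3
togo units shift [-2.17 -0.02  3.73] turn [ 0.09  0.02 -0.  ] yawx -0.0
```

View pics/w40c.png

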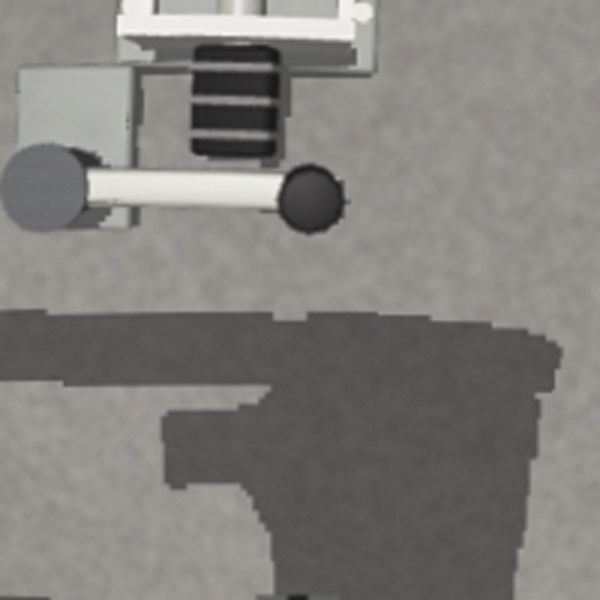

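View pics/s40c.png

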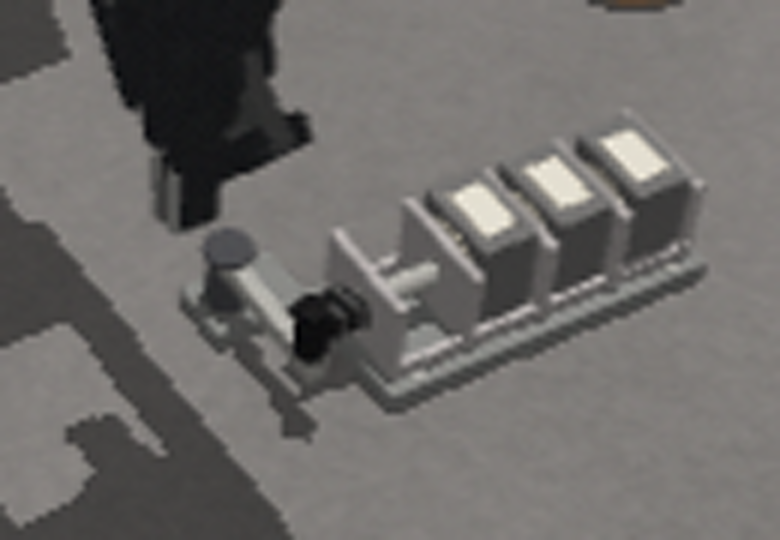

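View pics/t40.png

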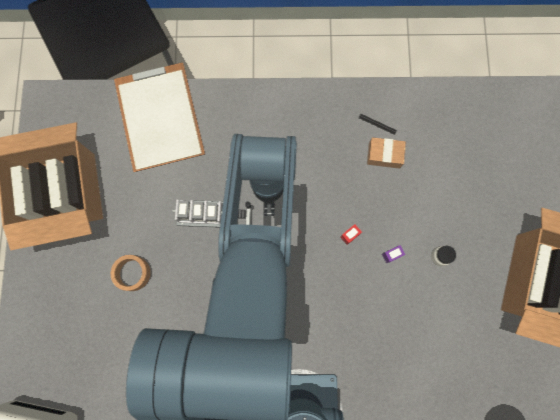

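```bash
python3 - <<'E'
from tri import *
c=np.load("c40.npy",allow_pickle=True).item()
f=lambda u,v:(180+u/3,60+v/3)
k=onz(c,*f(311,200),73,"wrist");p=onz(c,*f(45,188),43.5,"wrist");print("knob",k,rk(k),"pin",p,rk(p))
d=k-p;print("lever ang",np.degrees(np.arctan2(d[1],d[0])),np.linalg.norm(d[:2]), "by known pin", np.degrees(np.arctan2(k[1]-142.25,k[0]-498.55)))
a=onz(c,*f(95,188),41,"wrist");b=onz(c,*f(270,188),41,"wrist");print("arm axis",np.degrees(np.arctan2((b-a)[1],(b-a)[0])))
for q in [(192,157),(235,157),(275,157)]: print("handle back z41",rk(onz(c,*f(*q),41,"wrist")))
print("handle front",rk(onz(c,*f(235,46),41,"wrist")),"plate front bottom",[rk(onz(c,*f(*q),56,"wrist")) for q in((118,33),(354,38))])
E
```

```text
knob [568.81897114 139.27005721  73.        ] [  20.4 -121.7   73. ] pin [498.78703848 141.76684304  43.5       ] [ -49.7 -122.5   43.5]
lever ang -2.04185033957338 70.07642636716652 by known pin -2.4283250524944604
arm axis -1.1934376317007653
handle back z41 [ -10.8 -113.9   41. ]
handle back z41 [   0.5 -113.5   41. ]
handle back z41 [  11.  -113.1   41. ]
handle front [ -0.7 -84.1  41. ] plate front bottom [array([-28.7, -82.4,  56. ]), array([ 29.1, -82. ,  56. ])]
```

```bash
python3 - <<'E'
from tri import *
c=cap("wrist");crop(c,215,55,295,125,9,"w41c")
E
```

```text
(no output)
```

View pics/w41c.png

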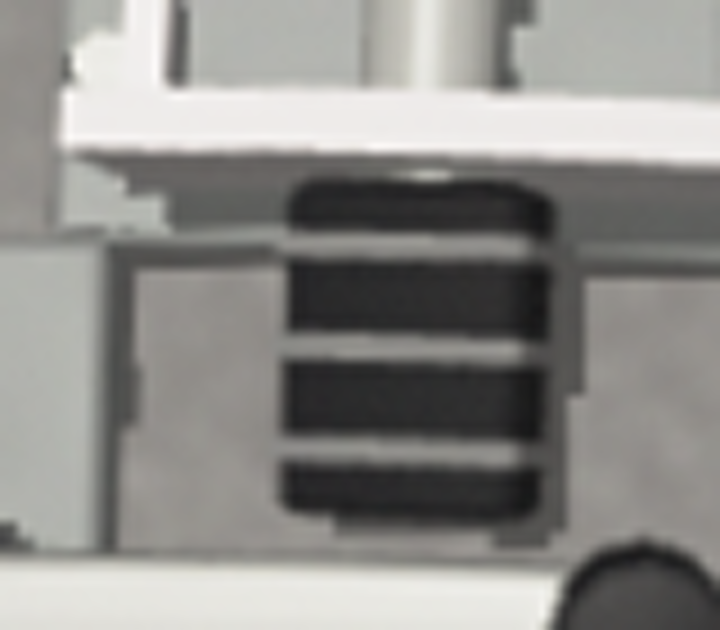

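>>> send_rows(
  motion=[
    [-0.5,-0.5,0.3,0.08,0,0,1],
    [-0.3,-0.4,0.5,0,0,0,1],
    [0,0,0.5,0,0,0,1],
    [0,0,0,0,0,0,1],
    [0,0,0,0,0,0,1],
  ],
)

```text
t: 50.12
ee_pos: [536.0, 102.6, 120.1]
orientation: [[1.0, -0.0, -0.016], [-0.0, -1.0, -0.0], [-0.016, 0.0, -1.0]]
ft_force: [0.5, -0.5, 0.1]
grip_width: -0.002
```

```bash
python3 - <<'E'
from tri import *
c=cap("wrist","w42");np.save("c42.npy",c,allow_pickle=True)
print(rk(c["T"][:3,3]),rk(r.observe()["ee_pos"]))
ps=[(0,-82.5,41),(0,-82.5,56),(0,-112.5,41),(0,-117,41),(0,-122,41)]
q=[proj(c,o+Rr@np.array(P,float),"wrist") for P in ps]
print(np.round(q,1))
u,v=q[0].astype(int);crop(c,u-45,v-20,u+45,v+60,7,"w42c");print(((np.array(q)-[u-45,v-20])*7).round(0))
E
```

```text
[-12.1 -79.2 251.8] [ -10.9 -160.   120. ]
[[302.9 111.2]
 [304.3 111.7]
 [300.2 157. ]
 [299.8 163.7]
 [299.3 171.1]]
[[321. 142.]
 [331. 145.]
 [302. 462.]
 [299. 509.]
 [296. 561.]]
```

View pics/w42c.png

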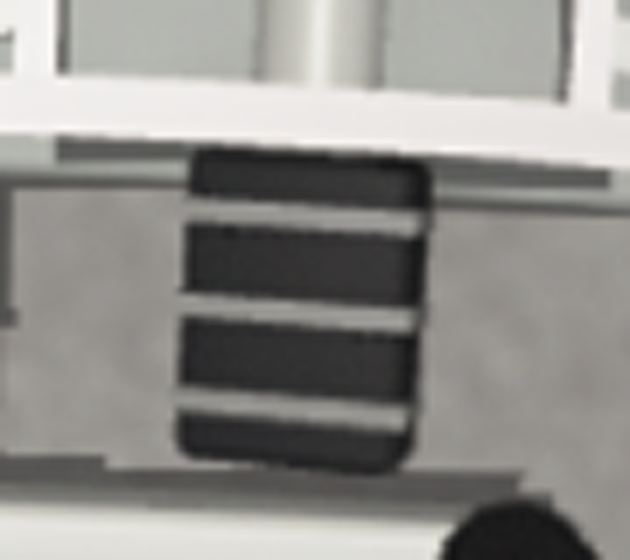

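>>> send_rows(
  motion=[
    [0,0,-1,0,0,0,1],
    [0,0,-1,0,0,0,1],
    [0,0,-1,0,0,0,1],
    [0,0,-1,0,0,0,1],
    [0,0,0,0,0,0,1],
    [0,0,0,0,0,0,1],
  ],
)

```text
t: 50.67
ee_pos: [538.9, 100.9, 246.1]
orientation: [[1.0, -0.002, -0.02], [-0.002, -1.0, -0.0], [-0.02, 0.0, -1.0]]
ft_force: [-0.2, -0.2, -1.4]
grip_width: -0.001
```

```bash
python3 - <<'E'
from tri import *
c=cap("wrist","w43")
E
```

```text
(no output)
```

View pics/w43.png

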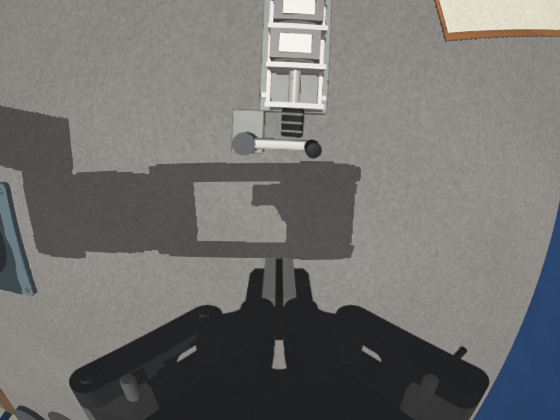

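The picture shows the lever shut, pin at (244,143) and knob at (313,149), the handle at (292,122) against the entry plate, and cassettes seated above it. Handing in.

```bash
python3 - <<'E'
from rig import r
print(r.sign_off())
E
```

```text
the job is handed in; nothing more can be done
None
```

The label rack is loaded and handed in at about 51 s of the 210 s. I swung the lever open to its stop and stood the three cassettes on the bench upright in bays 3, 2 and 1. I then threaded the rod through until its handle met the rack and pushed the lever shut behind it.

**Last checks**
- **Lever:** open, it measured about 1.75 rad. Shut, its knob measured (20.4, -121.7) mm in the rack frame; fully shut is (20, -122).
- **Handle:** it stopped against the entry plate at about 24 N. Two angled views first suggested a gap of 0.4 to 1.5 mm. A view from straight above showed it flush, so I left it.
- **Cassettes:** all three looked level and seated in the wrist and scene pictures. I measured the top height only for bay 3: 62 mm, as it should be on the bay floor.
- **Bystanders:** I never touched the jar, the tape roll or the carton, and they looked unmoved. I saw nothing get knocked aside during the run.

**What went less well**
- The wrist force reached about 96 N for a moment while seating the first cassette. That is under the 120 N limit.
- The gripper slipped off the lever knob at the end of the opening swing; the lever was already at its stop by then.

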